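# Lay out the hub rebuild on the shed bench

### The job

Lay the bench out for the hub rebuild: fit the flange whose bolt holes match the three-stud plate fully down over its studs, and set the other flange, the zinc angle bracket and the brown bowl each flat and upright on the white pad that shows its outline, turned to match the outline (the round bowl may face any way). Leave the yellow caddy and the steel dustpan where they stand.

Things in the scene. Friction and masses are not known exactly. Their poses are not given: they have to be found in the camera images.
- flange3: Loose aluminium flange with THREE bolt holes: a square plate 104 x 104 mm, 8 mm thick, with a round central boss 36 mm in diameter rising to 48 mm above the underside (grip the boss). Holes 19 mm in diameter right through, centres 34 mm from the middle, at 0, +120 and -120 degrees from its x axis. Origin: centre of the underside; z up, x and y along the plate's edges. 0.24 to 0.39 kg.
- flange4: Loose aluminium flange with FOUR bolt holes, otherwise just like the other: square plate 104 x 104 x 8 mm, boss 36 mm in diameter up to 48 mm above the underside. Holes 19 mm in diameter, centres at x = +-27, y = +-27 mm. Origin: centre of the underside; z up, x and y along the plate's edges. 0.24 to 0.39 kg.
- bracket: Loose zinc-grey L-shaped angle bracket of 8 mm thick stock standing on its edge, 40 mm high, an L as seen from above: 80 mm overall by 60 mm overall. Origin: on the underside, below the centre of mass. Axes: z up, x along the long leg. The long leg covers x -26 to +54, y -16 to -8 mm; the short leg covers x -26 to -18, y -16 to +44 mm. A good grasp pinches the long leg across its 8 mm thickness, e.g. at x = +12, y = -12 mm. 0.26 to 0.42 kg.
- bowl: Loose small brown ceramic bowl, open at the top, 56 mm in outside diameter (straight-sided from 20 mm up), 42 mm high, wall 4 mm. Grip it across the outside. Origin: centre of the underside, z up. 0.12 to 0.20 kg.
- stud_plate: Fixed dark steel plate 110 x 110 mm, 10 mm thick, with three brass studs 10 mm in diameter standing 14 mm above its top, 34 mm from the middle, at 0, +120 and -120 degrees from its x axis. The three-hole flange goes over the studs (turned the same way, or by a third of a turn either way; 4.5 mm play all round) and rests on the plate's top, its origin then 10 mm above the plate's. Origin: centre of the underside; z up, x and y along its edges.
- flange_pad: Fixed white pad 124 x 124 mm, 3 mm thick, marked with a dark square outline 106 mm wide and four dark dots, for the four-hole flange (centred, edges along the outline; any quarter turn is as good). Origin: centre of the underside; z up, x and y along its edges and the outline's.
- bracket_pad: Fixed white pad 124 x 124 mm, 3 mm thick, marked with a dark L outline for the bracket. Origin: centre of the underside; z up, x and y along its edges. With the bracket on the outline the axes of both point the same way and the bracket's origin is at x = -14, y = -14 mm from the pad's centre (the long leg along the pad's x on its -y side, the corner towards -x, -y).
- bowl_pad: Fixed white pad 124 x 124 mm, 3 mm thick, marked with a brown ring 64 mm in outside diameter, for the bowl (centred in it). Origin: centre of the underside; z up.
- caddy: Bystander, to be left alone: yellow plastic tool caddy 160 x 300 mm, 155 mm high to its handle bar, standing at the edge of the work to the robot's left. Origin: centre of the underside, z up, y along its length.
- dustpan: Bystander, to be left alone: stainless steel dustpan, pan 200 x 210 mm, 51 mm high, with a handle 130 mm long towards its -x, lying at the edge of the work to the robot's right. Origin: centre of the pan's underside, z up.
Things that resemble listed ones, but are neither listed nor needed, are in the scene too. What is shaped like the bowl but green is not meant. Leave any turquoise look-alike of the flange_pad alone.

How it is judged:
By the outcome, as a careful person would: the job done as asked, in the order asked, and still so for the second after the job is handed in, with the robot touching nothing.
It also fails if it takes over 128 s, if anything falls off the work surface, if the arm or the gripper's body presses on something with over 40 N, if the wrist force passes 120 N, or if a joint passes its speed limit or range.

### The arm

A 6-joint arm with a two-finger parallel gripper is mounted at the origin on the work surface. World frame = base frame: x ahead of the robot, y to its left, z up, the work surface at z = 0. Lengths are in m, angles in rad, forces in N, time in s.
With the tool pointing down it reaches from about 0.375 to 0.925 m from the base axis. Payload 5.7 kg.
Tool frame: the origin (TCP) lies midway between the tips of the shut fingers; the grasp point (between the pads) lies 19 mm behind it; y points along the fingers, x is the direction in which the jaws open and shut, and the axes are right-handed (so a half turn about y gives the same grasp; the last joint's range is limited). The gripper opens to 88 mm and grips with 3 to 60 N. Pads are 20 mm wide; open, the fingers measure 115 mm over their backs; the gripper's body (75 mm by 178 mm) begins 61 mm behind the grasp point.
Start: joints at [-1.31, 0.359, 1.51, -0, 1.272, -0.115], TCP at [0.22, -0.558, 0.196] pointing down, gripper open.
Joint ranges: [-2.97, 2.97], [-1.01, 2.36], [0.21, 2.38], [-0.96, 4.11], [0.2, 2.71], [-2.98, 2.98]. Speed limits (rad/s): [2.39, 2.39, 3.14, 3.14, 3.14, 3.14].

### API

Orientations are given as [roll, pitch, yaw] about the fixed x, y, z axes, in that order (R = Rz(yaw) Ry(pitch) Rx(roll)).
In Python, from rig import bot, capture, get_calibration, spotter gives the robot as it stands. The module is installed in compiled form; this text tells all that it offers.
- The arm moves only by the tool servo_tool, never from a script. Its argument "moves" is a list of rows, each an object of numbers: "ax", "ay", "az": the turn, a rotation vector about the tool's x, y, z in degrees; "dx", "dy", "dz": the shift along the tool's x, y, z in mm; "fingers": the finger opening in mm, from 0 to 87.8. A call has exactly 8 rows; each row shifts and turns the pose as measured when the row begins, along the tool's axes as they then stand; what a row does not reach is not made up. A row lasts 1/12 s, in which the tool goes at most 41.7 mm and 7.16 degrees, less where a joint would pass 70% of its speed; a pose out of reach is approached as far as the arm can. A call is refused whole if a number of a shift passes 41.7 or a number of a turn 7.16, either way. A call with a gripper value outside its range is refused whole. The fingers move at their own pace and stop on an object; "newtons" is the grip in N (left out, the last holds). Time passes only in rows, so rows that do not move let the fingers close, or fill a call up. It gives the time, the measured TCP pose, the force and the opening at its end, in the units of the state.
- bot.read_state(): the state, without advancing time (a new reading comes with each control period).
- capture(name): name is "scene" or "top" or "wrist"; returns the picture (384x512x3 uint8, red, green, blue); there is no depth.
- get_calibration(name): a dict with "fx", "fy", "cx", "cy" (pixels), "k1" (the pictures are not rectified: a ray, as slopes to the right and down, at radius r is drawn at 1 + k1 r^2 times it, then the intrinsics apply), "xyz" and "attitude" of the camera in the world. Camera axes: x right, y up, looking along -z (the intrinsics and any distortion apply to the point x, -y, -z); pixel columns grow to the right and rows downward; lengths in m; the calibration is good to about 2 mm. A picture is of the moment at which its call begins: read the wrist's pose just before it. get_calibration takes no time and is no camera call; for the wrist camera it gives the pose at the moment of the call.
- bot.job_done(): hands the job in, once; it reports no verdict.
Trained networks look in the newest picture that a camera, given by its name, has taken for a name from the list of things; names that differ only in an ending like _2 or _b are one class to them, and where a whole thing is asked for, a point or a joint stands for the part that bears it (a point fixed in the world has none). Each returns a list of dicts, best first, with "conf" (0 to 1); they miss things now and then, are a little off and sometimes report something else, mostly with a low value. They report only what shows in the picture. A call takes as long as a camera call. They do not tell look-alikes from the thing itself.
- spotter.search_frame(target, camera): "uv" ([column, row] in pixels, amid what is visible of it).
- spotter.masks_of(target, camera): "mask" (384x512 bool, what is visible of it) and "uv" ([column, row] in pixels, amid what is visible of it).
The state is a dict: "t": time; "joint_pos": joint angles; "qd": joint speeds; "joint_efforts": joint torques, N m; "eef_pos": TCP position; "orientation": TCP orientation; "wrist_force": force on the tool from outside, world axes, zero at the start; "wrist_torque": the same for the moment, N m; "finger_gap": finger opening in m.
Only numpy, scipy, OpenCV 4.12 (cv2) and the standard library are available. Lean on these libraries where they do the work, as an engineer would, in place of code of your own. Each camera call takes 0.05 s, during which the arm holds its last target.

## Working session

There is one attempt and no reset: what is moved stays moved. The work goes in short steps, Python scripts to look and compute and a tool call to move; the robot and the scene stay as the last step left them, time stands still between calls to the robot, and variables do not carry over. Pictures are saved under pics/ and viewed, and the job is handed in when it is done.

Besides the shell and the picture viewer there is one more tool, called after "Call:" as a command line: name --argument value ..., lists and objects as JSON in quotes. servo_tool: Moves the arm, as the interface text tells. Its arguments: {"type":"object","properties":{"moves":{"type":"array"},"newtons":{"type":"number"}},"required":["moves"]}

```bash
ls; mkdir -p pics; python3 - <<'E'
from rig import bot,capture,get_calibration,spotter
import cv2
print(bot.read_state())
for n in ["scene","top","wrist"]:
    print(n,get_calibration(n))
    im=capture(n); cv2.imwrite(f"pics/{n}0.png",im[:,:,::-1])
E
```

```text
pics
{'t': 0.0, 'joint_pos': array([-1.31010839e+00,  3.59541615e-01,  1.51140020e+00, -7.17180530e-06,
        1.27249238e+00, -1.15114549e-01]), 'qd': array([-0.00049197, -0.00159551,  0.00079131,  0.00057227,  0.0003819 ,
       -0.00041399]), 'joint_efforts': array([-1.30843495e-03, -5.15383315e+01, -2.70725387e+01,  6.73771813e-02,
        3.52144532e-02, -1.24355479e-04]), 'eef_pos': array([ 0.2200059 , -0.55743142,  0.19480011]), 'orientation': array([-1.57059161,  0.00183014, -1.19499154]), 'wrist_force': array([-0.53636045, -0.344251  ,  0.11372975]), 'wrist_torque': array([ 0.02052698,  0.05085609, -0.06030157]), 'finger_gap': 0.08765388967917655}
scene {'fx': 365.8518366095082, 'fy': 365.8518366095082, 'cx': 253.06883163990753, 'cy': 197.4965916426918, 'k1': -0.07922228880057794, 'xyz': array([1.59982152, 0.39895515, 0.78138002]), 'attitude': array([0.97623773, 0.01847997, 1.91707185])}
top {'fx': 419.5856970136926, 'fy': 419.5856970136926, 'cx': 255.91812471568142, 'cy': 199.4924940952955, 'k1': -0.09417639528458778, 'xyz': array([0.45692595, 0.02541208, 1.70338254]), 'attitude': array([ 0.0570588 , -0.00880406, -1.55383487])}
wrist {'fx': 285.17307467368687, 'fy': 285.17307467368687, 'cx': 254.40870116234356, 'cy': 191.3649084775896, 'k1': -0.07057521029848413, 'xyz': array([ 0.28746775, -0.53129425,  0.38450435]), 'attitude': array([-0.26872662,  0.00173089, -1.19605167])}
```

View pics/scene0.png

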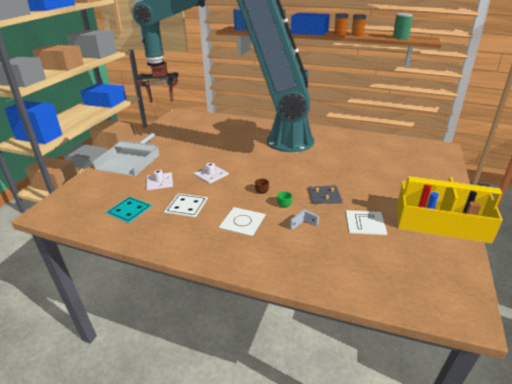

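View pics/top0.png

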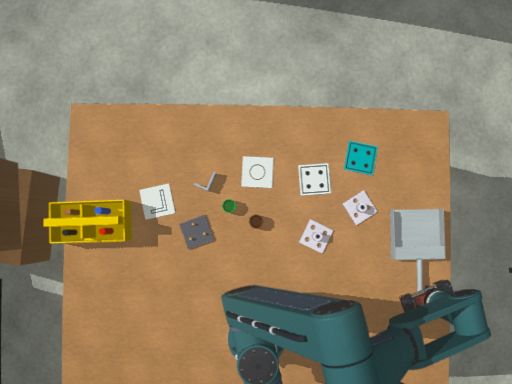

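View pics/wrist0.png

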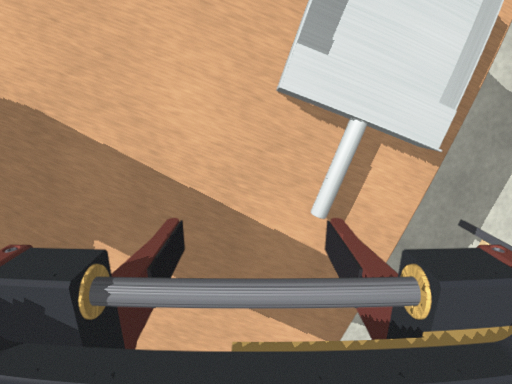

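```bash
cat > h.py <<'E'
import numpy as np, cv2
from scipy.spatial.transform import Rotation as Ro
from rig import bot,capture,get_calibration,spotter
def cam(n):
    c=get_calibration(n); c['R']=Ro.from_euler('xyz',c['attitude']).as_matrix(); return c
def KD(c):
    return np.array([[c['fx'],0,c['cx']],[0,c['fy'],c['cy']],[0,0,1.]]),np.array([c['k1'],0,0,0,0.])
F=np.diag([1,-1,-1.])
def proj(c,P):
    P=np.atleast_2d(np.asarray(P,float)); K,D=KD(c)
    q=(P-c['xyz'])@c['R']@F
    return cv2.projectPoints(q.reshape(-1,1,3),np.zeros(3),np.zeros(3),K,D)[0].reshape(-1,2)
def unproj(c,uv,z):
    K,D=KD(c); uv=np.atleast_2d(np.asarray(uv,float))
    s=cv2.undistortPoints(uv.reshape(-1,1,2),K,D,criteria=(3,50,1e-10)) if False else cv2.undistortPoints(uv.reshape(-1,1,2),K,D)
    s=s.reshape(-1,2); d=np.c_[s,np.ones(len(s))]@F@c['R'].T
    return c['xyz']+d*((z-c['xyz'][2])/d[:,2])[:,None]
def rect(c,im,x0,x1,y0,y1,z,res=1000):
    # orthophoto at height z: image up=+x, left=+y ; res px per m
    H=int((x1-x0)*res);W=int((y1-y0)*res)
    v,u=np.mgrid[0:H,0:W]
    P=np.stack([x1-(v+.5)/res, y1-(u+.5)/res, np.full(v.shape,z)],-1).reshape(-1,3)
    m=proj(c,P).astype(np.float32).reshape(H,W,2)
    return cv2.remap(im,m[...,0],m[...,1],cv2.INTER_CUBIC)
def save(n,im): cv2.imwrite(f'pics/{n}.png',im[:,:,::-1])
def go(x,y,z,yaw=None):
    s=bot.read_state(); p=s['eef_pos']; R=Ro.from_euler('xyz',s['orientation']).as_matrix()
    d=R.T@(np.array([x,y,z])-p)*1000
    cy=np.arctan2(R[1,0],R[0,0])
    print('t %.2f'%s['t'],'p',p.round(4),'rpy',np.degrees(s['orientation']).round(2),'gap %.4f'%s['finger_gap'],'F',s['wrist_force'].round(1),'q',s['joint_pos'].round(2))
    print('shift now-axes dx,dy,dz',d.round(1))
    yw=cy if yaw is None else yaw
    e=(yw-cy+np.pi/2)%np.pi-np.pi/2
    Rt=Ro.from_euler('xyz',[-np.pi/2,0,cy+e]).as_matrix()
    rv=Ro.from_matrix(R.T@Rt).as_rotvec(degrees=True)
    print('turn ax,ay,az',rv.round(2),' shift after turn', (Rt.T@(np.array([x,y,z])-p)*1000).round(1))
    Rh=Ro.from_euler('xyz',[-np.pi/2,0,cy+e/2]).as_matrix()
    print(' shift mid-turn axes',(Rh.T@(np.array([x,y,z])-p)*1000).round(1))
E
python3 - <<'E'
from h import *
im=cv2.imread('pics/top0.png')[:,:,::-1]
c=cam('top')
print(unproj(c,[[316,236],[360,207],[256,221],[208,183],[157,201],[197,231],[257,172],[314,179],[361,157]],0.0).round(3))
o=rect(c,im,0.35,0.75,-0.55,0.45,0.0,1000)
save('ortho0',cv2.resize(o,(800,320)))
crop=im[130:260,130:390]; save('crop0',cv2.resize(crop,(780,390),interpolation=cv2.INTER_CUBIC))
E
```

```text
[[ 0.41  -0.234  0.   ]
 [ 0.531 -0.415  0.   ]
 [ 0.467  0.01   0.   ]
 [ 0.618  0.209  0.   ]
 [ 0.541  0.415  0.   ]
 [ 0.422  0.249  0.   ]
 [ 0.667  0.01   0.   ]
 [ 0.643 -0.224  0.   ]
 [ 0.738 -0.419  0.   ]]
```

View pics/crop0.png

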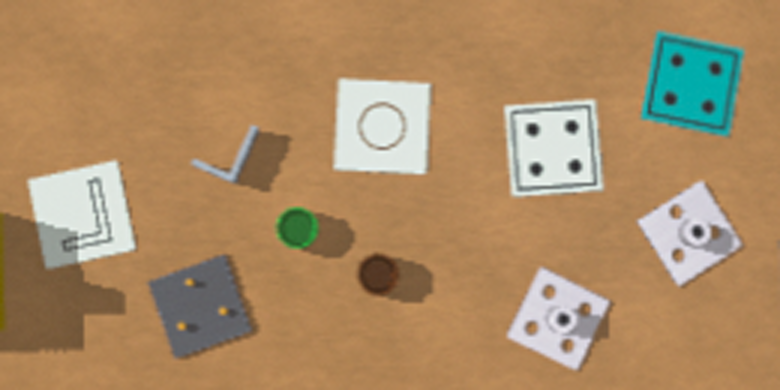

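```bash
python3 - <<'E'
from h import *
im=capture('top'); c=cam('top')
Z={'flange3':.008,'flange4':.008,'bracket':.04,'bowl':.042,'stud_plate':.01,'flange_pad':.003,'bracket_pad':.003,'bowl_pad':.003}
for n,z in Z.items():
    for r in spotter.masks_of(n,'top'):
        m=r['mask'].astype(np.uint8)
        ct=max(cv2.findContours(m,cv2.RETR_EXTERNAL,cv2.CHAIN_APPROX_NONE)[0],key=len).reshape(-1,2)
        w=unproj(c,ct,z)[:,:2]
        rc=cv2.minAreaRect((w*1000).astype(np.float32))
        print(n,round(r['conf'],2),np.round(r['uv']),'ctr',np.round(rc[0],1),'size',np.round(rc[1],1),'ang',round(rc[2],1))
E
```

```text
flange3 0.82 [316. 235.] ctr [ 411.6 -231. ] size [103.8 101.4] ang 64.4
flange3 0.81 [359. 209.] ctr [ 527.8 -411.2] size [113.7 111.3] ang 31.2
flange4 0.82 [316. 235.] ctr [ 411.6 -231. ] size [103.8 101.4] ang 64.4
flange4 0.81 [359. 209.] ctr [ 527.8 -411.2] size [113.7 111.3] ang 31.2
bracket 0.53 [207. 183.] ctr [618.7 196.4] size [18.7 70.8] ang 56.6
bowl 0.65 [254. 223.] ctr [466.8  14.6] size [50.3 50.3] ang 45.9
bowl 0.49 [229. 204.] ctr [526.3 120.6] size [51.6 51.5] ang 1.1
stud_plate 0.75 [196. 232.] ctr [419.2 252.4] size [114.2 110.2] ang 20.7
stud_plate 0.41 [258. 170.] ctr [665.9  11.6] size [122.6 126.1] ang 1.0
flange_pad 0.75 [363. 154.] ctr [ 738.3 -414.4] size [125.1 129. ] ang 78.4
flange_pad 0.63 [314. 179.] ctr [ 643. -223.] size [124.1 124.8] ang 5.4
bracket_pad 0.9 [156. 200.] ctr [540.5 415.7] size [124.2 126.4] ang 13.5
bowl_pad 0.59 [257. 172.] ctr [667.6   9.6] size [128.5 125.9] ang 88.7
```

```bash
python3 - <<'E'
from h import *
go(.528,-.411,.2,np.radians(-38))
E
```

```text
t 0.60 p [ 0.2202 -0.5581  0.1956] rpy [-9.000e+01  1.000e-02 -6.847e+01] gap 0.0880 F [ 0.7 -0.7 -0. ] q [-1.31  0.36  1.51  0.    1.27 -0.12]
shift now-axes dx,dy,dz [-23.9  -4.4 340.3]
turn ax,ay,az [ -0.   -30.47  -0.  ]  shift after turn [152.   -4.4 305.4]
 shift mid-turn axes [ 66.4  -4.4 334.6]
```

Call:
servo_tool --moves '[{"dx":8,"dz":41,"ay":-4},{"dx":8,"dz":41,"ay":-4},{"dx":8,"dz":41,"ay":-4},{"dx":8,"dz":41,"ay":-4},{"dx":8,"dz":41,"ay":-4},{"dx":8,"dz":41,"ay":-4},{"dx":8,"dz":41,"ay":-4},{"dx":8,"dz":41,"ay":-4}]'

```text
validation failed for argument at $.mo...
```

```bash
python3 - <<'E'
from h import *
go(.528,-.411,.2,np.radians(-38))
E
```

```text
t 0.60 p [ 0.2202 -0.5581  0.1956] rpy [-9.000e+01  1.000e-02 -6.847e+01] gap 0.0880 F [ 0.7 -0.7 -0. ] q [-1.31  0.36  1.51  0.    1.27 -0.12]
shift now-axes dx,dy,dz [-23.9  -4.4 340.3]
turn ax,ay,az [ -0.   -30.47  -0.  ]  shift after turn [152.   -4.4 305.4]
 shift mid-turn axes [ 66.4  -4.4 334.6]
```

Call:
servo_tool --moves '[{"ax":0,"ay":-4,"az":0,"dx":8,"dy":0,"dz":41,"fingers":87},{"ax":0,"ay":-4,"az":0,"dx":8,"dy":0,"dz":41,"fingers":87},{"ax":0,"ay":-4,"az":0,"dx":8,"dy":0,"dz":41,"fingers":87},{"ax":0,"ay":-4,"az":0,"dx":8,"dy":0,"dz":41,"fingers":87},{"ax":0,"ay":-4,"az":0,"dx":8,"dy":0,"dz":41,"fingers":87},{"ax":0,"ay":-4,"az":0,"dx":8,"dy":0,"dz":41,"fingers":87},{"ax":0,"ay":-4,"az":0,"dx":8,"dy":0,"dz":41,"fingers":87},{"ax":0,"ay":-4,"az":0,"dx":8,"dy":0,"dz":41,"fingers":87}]'

```text
t: 1.27
eef_pos: [0.5185, -0.4274, 0.1951]
orientation: [-1.576, -0.003, -0.628]
wrist_force: [0.1, -0.4, 0.7]
finger_gap: 0.0871
```

```bash
python3 - <<'E'
from h import *
go(.528,-.411,.2,np.radians(-38))
E
```

```text
t 1.27 p [ 0.5185 -0.4274  0.1951] rpy [-90.32  -0.15 -35.96] gap 0.0871 F [ 0.1 -0.4  0.7] q [-0.79  0.46  1.35 -0.01  1.33 -0.16]
shift now-axes dx,dy,dz [-1.9 -5.  18.8]
turn ax,ay,az [0.32 2.04 0.16]  shift after turn [-2.6 -4.9 18.8]
 shift mid-turn axes [-2.2 -4.9 18.8]
```

```bash
cat >> h.py <<'E'
def wshot(name,settle=3):
    for _ in range(settle): capture('top')
    c=cam('wrist'); im=capture('wrist'); save(name,im)
    np.savez(f'pics/{name}.npz',im=im,**{k:np.asarray(v) for k,v in c.items()})
    return c,im
def load(name):
    d=np.load(f'pics/{name}.npz'); c={k:d[k] for k in d.files if k!='im'}; return c,d['im']
E
python3 - <<'E'
from h import *
c,im=wshot('w1')
o=rect(c,im,.43,.63,-.52,-.30,.008,3000); save('o1',o)
for n in ['flange3']:
    for r in spotter.masks_of(n,'wrist'):
        m=r['mask'].astype(np.uint8)
        ct=max(cv2.findContours(m,cv2.RETR_EXTERNAL,cv2.CHAIN_APPROX_NONE)[0],key=len).reshape(-1,2)
        w=unproj(c,ct,.008)[:,:2]
        rc=cv2.minAreaRect((w*1000).astype(np.float32))
        print(n,round(r['conf'],2),np.round(r['uv']),'ctr',np.round(rc[0],1),'size',np.round(rc[1],1),'ang',round(rc[2],1))
E
```

```text
flange3 0.93 [258. 151.] ctr [ 531.6 -412.6] size [106.1 106.5] ang 33.3
flange3 0.75 [103.  96.] ctr [ 414.9 -234. ] size [107.3 110. ] ang 64.6
```

View pics/w1.png

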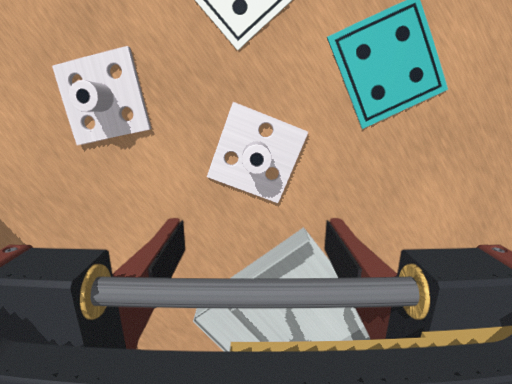

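View pics/o1.png

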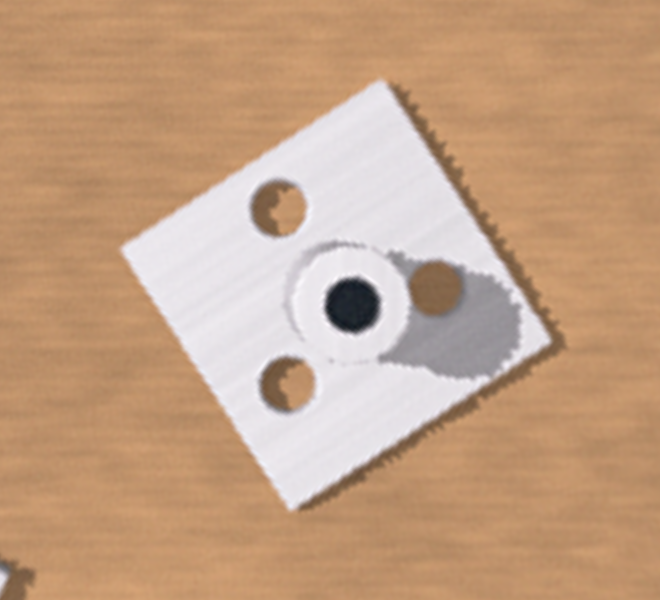

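```bash
python3 - <<'E'
from h import *
go(.5316,-.4127,.018,np.radians(-36))
E
```

```text
t 1.52 p [ 0.5161 -0.4283  0.195 ] rpy [-9.035e+01 -8.000e-02 -3.615e+01] gap 0.0869 F [ 0.4 -0.3  0.2] q [-0.79  0.46  1.35 -0.01  1.33 -0.16]
shift now-axes dx,dy,dz [  3.  176.9  22.8]
turn ax,ay,az [ 0.35 -0.15  0.08]  shift after turn [  3.4 177.   21.7]
 shift mid-turn axes [  3.3 177.   21.7]
```

Call:
servo_tool --moves '[{"ax":0.3,"ay":0,"az":0,"dx":1,"dy":15,"dz":8,"fingers":70},{"ax":0,"ay":0,"az":0,"dx":1,"dy":25,"dz":8,"fingers":70},{"ax":0,"ay":0,"az":0,"dx":1,"dy":25,"dz":7,"fingers":70},{"ax":0,"ay":0,"az":0,"dx":0,"dy":25,"dz":0,"fingers":70},{"ax":0,"ay":0,"az":0,"dx":0,"dy":25,"dz":0,"fingers":70},{"ax":0,"ay":0,"az":0,"dx":0,"dy":20,"dz":0,"fingers":70},{"ax":0,"ay":0,"az":0,"dx":0,"dy":0,"dz":0,"fingers":70},{"ax":0,"ay":0,"az":0,"dx":0,"dy":0,"dz":0,"fingers":70}]'

```text
t: 2.18
eef_pos: [0.5221, -0.4262, 0.0589]
orientation: [-1.577, -0.008, -0.654]
wrist_force: [0.0, -1.1, 0.3]
finger_gap: 0.07
```

```bash
python3 - <<'E'
from h import *
go(.5316,-.4127,.018,np.radians(-36))
c,im=wshot('w2',1)
o=rect(c,im,.45,.61,-.51,-.31,.048,3500); save('o2',o)
go(.5316,-.4127,.018,np.radians(-36))
print(proj(c,[[.5316,-.4127,.048]]))
E
```

```text
t 2.18 p [ 0.5221 -0.4262  0.0589] rpy [-90.35  -0.43 -37.49] gap 0.0700 F [ 0.  -1.1  0.3] q [-0.78  0.59  1.48 -0.01  1.06 -0.13]
shift now-axes dx,dy,dz [-1.  40.8 16.8]
turn ax,ay,az [ 0.36 -1.49  0.43]  shift after turn [-0.3 40.9 16.5]
 shift mid-turn axes [-0.5 40.9 16.5]
t 2.28 p [ 0.5228 -0.4263  0.0598] rpy [-90.36  -0.51 -37.45] gap 0.0700 F [ 0.1 -0.5  0.4] q [-0.78  0.59  1.48 -0.01  1.06 -0.13]
shift now-axes dx,dy,dz [-1.6 41.7 16.4]
turn ax,ay,az [ 0.36 -1.45  0.51]  shift after turn [-0.9 41.8 16.1]
 shift mid-turn axes [-1.1 41.8 16.1]
[[253.80108067 191.98385176]]
```

View pics/w2.png

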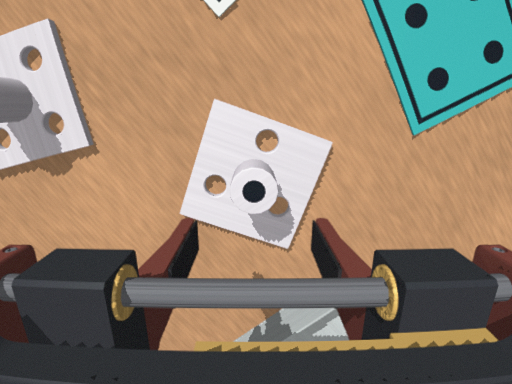

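Call:
servo_tool --moves '[{"ax":0.3,"ay":-0.5,"az":0.3,"dx":-1,"dy":0,"dz":16,"fingers":70},{"ax":0.2,"ay":-0.5,"az":0.2,"dx":-0.5,"dy":0,"dz":8,"fingers":70},{"ax":0,"ay":0,"az":0,"dx":0,"dy":0,"dz":4,"fingers":70},{"ax":0,"ay":0,"az":0,"dx":0,"dy":0,"dz":2,"fingers":70},{"ax":0,"ay":0,"az":0,"dx":0,"dy":0,"dz":0,"fingers":70},{"ax":0,"ay":0,"az":0,"dx":0,"dy":0,"dz":0,"fingers":70},{"ax":0,"ay":0,"az":0,"dx":0,"dy":0,"dz":0,"fingers":70},{"ax":0,"ay":0,"az":0,"dx":0,"dy":0,"dz":0,"fingers":70}]'

```text
t: 2.95
eef_pos: [0.5456, -0.4016, 0.0674]
orientation: [-1.569, -0.011, -0.634]
wrist_force: [-0.1, 0.4, 0.2]
finger_gap: 0.0697
```

```bash
python3 - <<'E'
from h import *
go(.5318,-.4127,.018,np.radians(-36))
E
```

```text
t 2.95 p [ 0.5456 -0.4016  0.0674] rpy [-89.87  -0.65 -36.32] gap 0.0697 F [-0.1  0.4  0.2] q [-0.74  0.58  1.47  0.    1.08 -0.11]
shift now-axes dx,dy,dz [ -5.2  49.4 -17.2]
turn ax,ay,az [-0.13 -0.32  0.65]  shift after turn [ -4.7  49.4 -17.1]
 shift mid-turn axes [ -4.6  49.4 -17.1]
```

Call:
servo_tool --moves '[{"ax":0,"ay":0,"az":0.6,"dx":-5,"dy":0,"dz":-17,"fingers":70},{"ax":0,"ay":0,"az":0,"dx":0,"dy":0,"dz":0,"fingers":70},{"ax":0,"ay":0,"az":0,"dx":0,"dy":0,"dz":0,"fingers":70},{"ax":0,"ay":0,"az":0,"dx":0,"dy":0,"dz":0,"fingers":70},{"ax":0,"ay":0,"az":0,"dx":0,"dy":0,"dz":0,"fingers":70},{"ax":0,"ay":0,"az":0,"dx":0,"dy":0,"dz":0,"fingers":70},{"ax":0,"ay":0,"az":0,"dx":0,"dy":0,"dz":0,"fingers":70},{"ax":0,"ay":0,"az":0,"dx":0,"dy":0,"dz":0,"fingers":70}]'

```text
t: 3.62
eef_pos: [0.5322, -0.4115, 0.0669]
orientation: [-1.568, -0.001, -0.634]
wrist_force: [0.4, 0.2, 0.4]
finger_gap: 0.0705
```

```bash
python3 - <<'E'
from h import *
go(.5318,-.4127,.018,np.radians(-36))
E
```

```text
t 3.62 p [ 0.5322 -0.4115  0.0669] rpy [-8.982e+01 -4.000e-02 -3.634e+01] gap 0.0705 F [0.4 0.2 0.4] q [-0.76  0.58  1.47  0.    1.09 -0.13]
shift now-axes dx,dy,dz [ 0.4 48.9 -1.4]
turn ax,ay,az [-0.18 -0.34  0.04]  shift after turn [ 0.4 48.9 -1.2]
 shift mid-turn axes [ 0.4 48.9 -1.2]
```

Call:
servo_tool --moves '[{"ax":0,"ay":0,"az":0,"dx":0.3,"dy":25,"dz":-1.3,"fingers":70},{"ax":0,"ay":0,"az":0,"dx":0,"dy":24,"dz":0,"fingers":70},{"ax":0,"ay":0,"az":0,"dx":0,"dy":0,"dz":0,"fingers":70},{"ax":0,"ay":0,"az":0,"dx":0,"dy":0,"dz":0,"fingers":70},{"ax":0,"ay":0,"az":0,"dx":0,"dy":0,"dz":0,"fingers":70},{"ax":0,"ay":0,"az":0,"dx":0,"dy":0,"dz":0,"fingers":70},{"ax":0,"ay":0,"az":0,"dx":0,"dy":0,"dz":0,"fingers":70},{"ax":0,"ay":0,"az":0,"dx":0,"dy":0,"dz":0,"fingers":70}]'

```text
t: 4.28
eef_pos: [0.5354, -0.4142, 0.022]
orientation: [-1.568, -0.008, -0.633]
wrist_force: [-0.1, -0.4, -0.7]
finger_gap: 0.0696
```

```bash
python3 - <<'E'
from h import *
go(.5318,-.4127,.018,np.radians(-36))
E
```

```text
t 4.28 p [ 0.5354 -0.4142  0.022 ] rpy [-89.85  -0.47 -36.27] gap 0.0696 F [-0.1 -0.4 -0.7] q [-0.76  0.64  1.5   0.    1.   -0.13]
shift now-axes dx,dy,dz [-3.9  4.  -0.9]
turn ax,ay,az [-0.15 -0.27  0.47]  shift after turn [-3.8  4.  -0.9]
 shift mid-turn axes [-3.8  4.  -0.9]
```

Call:
servo_tool --moves '[{"ax":0,"ay":0,"az":0.4,"dx":-4,"dy":4,"dz":-1,"fingers":70},{"ax":0,"ay":0,"az":0,"dx":0,"dy":0,"dz":0,"fingers":70},{"ax":0,"ay":0,"az":0,"dx":0,"dy":0,"dz":0,"fingers":34},{"ax":0,"ay":0,"az":0,"dx":0,"dy":0,"dz":0,"fingers":30},{"ax":0,"ay":0,"az":0,"dx":0,"dy":0,"dz":0,"fingers":20},{"ax":0,"ay":0,"az":0,"dx":0,"dy":0,"dz":0,"fingers":20},{"ax":0,"ay":0,"az":0,"dx":0,"dy":0,"dz":0,"fingers":20},{"ax":0,"ay":0,"az":0,"dx":0,"dy":0,"dz":0,"fingers":20}]' --newtons 30

```text
t: 4.95
eef_pos: [0.532, -0.4134, 0.0199]
orientation: [-1.569, -0.003, -0.633]
wrist_force: [0.3, 0.4, 2.1]
finger_gap: 0.0342
```

```bash
python3 - <<'E'
from h import *
go(.5318,-.4127,.018,np.radians(-36))
c,im=wshot('w3',1)
E
```

```text
t 4.95 p [ 0.532  -0.4134  0.0199] rpy [-89.88  -0.2  -36.27] gap 0.0342 F [0.3 0.4 2.1] q [-0.76  0.64  1.5   0.    1.   -0.13]
shift now-axes dx,dy,dz [-0.6  1.9  0.5]
turn ax,ay,az [-0.12 -0.27  0.2 ]  shift after turn [-0.6  1.9  0.5]
 shift mid-turn axes [-0.6  1.9  0.5]
```

View pics/w3.png

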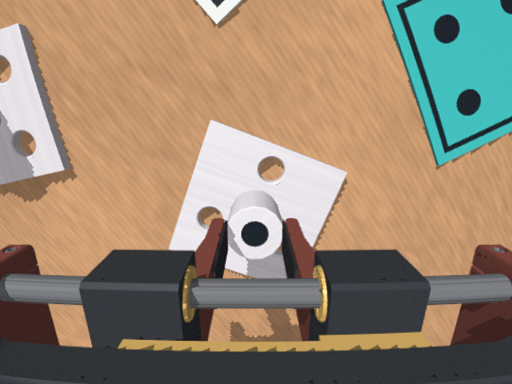

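Call:
servo_tool --moves '[{"ax":0,"ay":0,"az":0,"dx":0,"dy":-15,"dz":0,"fingers":20},{"ax":0,"ay":0,"az":0,"dx":0,"dy":-25,"dz":0,"fingers":20},{"ax":0,"ay":0,"az":0,"dx":0,"dy":-30,"dz":0,"fingers":20},{"ax":0,"ay":0,"az":0,"dx":0,"dy":-30,"dz":0,"fingers":20},{"ax":0,"ay":0,"az":0,"dx":0,"dy":-30,"dz":0,"fingers":20},{"ax":0,"ay":0,"az":0,"dx":0,"dy":0,"dz":0,"fingers":20},{"ax":0,"ay":0,"az":0,"dx":0,"dy":0,"dz":0,"fingers":20},{"ax":0,"ay":0,"az":0,"dx":0,"dy":0,"dz":0,"fingers":20}]'

```text
t: 5.72
eef_pos: [0.5305, -0.4122, 0.1525]
orientation: [-1.568, 0.001, -0.633]
wrist_force: [0.3, 0.0, -0.3]
finger_gap: 0.02
```

```bash
python3 - <<'E'
from h import *
go(.419,.252,.15,np.radians(-36.3-12.8))
c,im=wshot('w4',1)
E
```

```text
t 5.72 p [ 0.5305 -0.4122  0.1525] rpy [-8.983e+01  8.000e-02 -3.627e+01] gap 0.0200 F [ 0.3  0.  -0.3] q [-0.77  0.5   1.39  0.    1.25 -0.13]
shift now-axes dx,dy,dz [-482.8    4.6  469.5]
turn ax,ay,az [-0.16 12.83 -0.1 ]  shift after turn [-575.     2.5  350.6]
 shift mid-turn axes [-532.3    2.5  412.7]
```

View pics/w4.png

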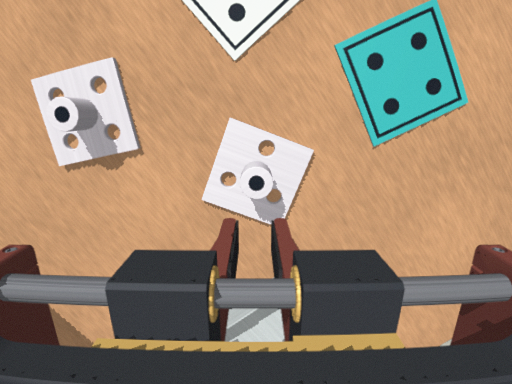

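```bash
cat >> h.py <<'E'
def rects(names,c,camn,zs):
    for n in names:
        for r in spotter.masks_of(n,camn):
            m=r['mask'].astype(np.uint8)
            ct=max(cv2.findContours(m,cv2.RETR_EXTERNAL,cv2.CHAIN_APPROX_NONE)[0],key=len).reshape(-1,2)
            w=unproj(c,ct,zs)[:,:2]
            rc=cv2.minAreaRect((w*1000).astype(np.float32))
            print(n,round(r['conf'],2),np.round(r['uv']),'ctr',np.round(rc[0],1),'size',np.round(rc[1],1),'ang',round(rc[2],1))
E
python3 - <<'E'
from h import *
c,_=load('w3')
print(proj(c,[[.532,-.4134,.0199],[.532,-.4134,.0389],[.5316,-.4127,.048],[.5316,-.4127,.008]]))
rects(['flange3'],cam('wrist'),'wrist',.008)
c,im=load('w4')
o=rect(c,im,.43,.63,-.52,-.30,.008,3000); save('o4',o)
im=capture('scene'); save('s4',cv2.resize(im[120:280,100:360],(780,480),interpolation=cv2.INTER_CUBIC))
print(bot.read_state()['finger_gap'])
E
```

```text
[[254.52451298 218.71599654]
 [254.62289023 229.19011869]
 [253.47716173 234.48606283]
 [253.48706212 212.65367694]]
flange3 0.87 [257. 175.] ctr [ 531.6 -410.9] size [106.2 106.7] ang 33.1
flange3 0.64 [ 84. 112.] ctr [ 414.2 -233.4] size [104.8 108.2] ang 64.8
0.01990478683942678
```

View pics/o4.png

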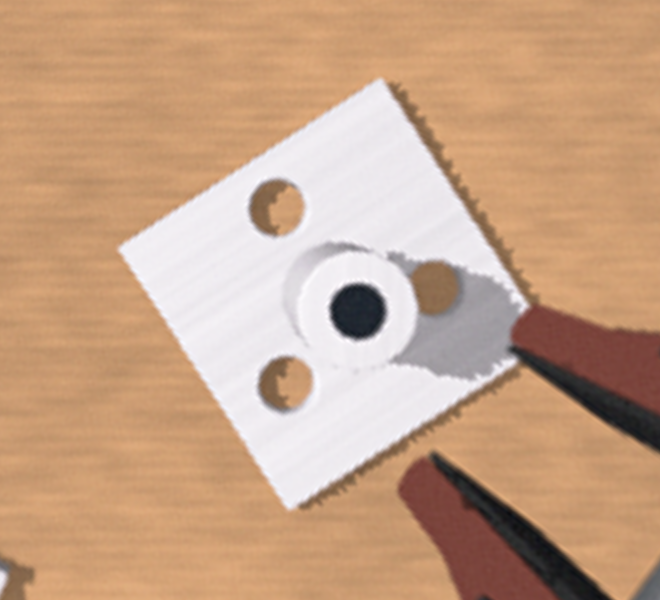

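```bash
python3 - <<'E'
from h import *
go(.5316,-.412,.06,np.radians(-56.9))
E
```

```text
t 5.92 p [ 0.5292 -0.4111  0.1504] rpy [-89.8    0.33 -36.27] gap 0.0199 F [-0.2 -0.5 -0.3] q [-0.77  0.5   1.39  0.    1.25 -0.13]
shift now-axes dx,dy,dz [ 3.  90.4  0.4]
turn ax,ay,az [-0.14 20.63 -0.36]  shift after turn [ 2.1 90.4  1.5]
 shift mid-turn axes [ 2.3 90.4  1.1]
```

Call:
servo_tool --moves '[{"ax":0,"ay":6,"az":0,"dx":0,"dy":20,"dz":0,"fingers":75},{"ax":0,"ay":6,"az":0,"dx":0,"dy":20,"dz":0,"fingers":75},{"ax":0,"ay":6,"az":0,"dx":0,"dy":20,"dz":0,"fingers":75},{"ax":0,"ay":3,"az":0,"dx":0,"dy":20,"dz":0,"fingers":75},{"ax":0,"ay":0,"az":0,"dx":0,"dy":10,"dz":0,"fingers":75},{"ax":0,"ay":0,"az":0,"dx":0,"dy":0,"dz":0,"fingers":75},{"ax":0,"ay":0,"az":0,"dx":0,"dy":0,"dz":0,"fingers":75},{"ax":0,"ay":0,"az":0,"dx":0,"dy":0,"dz":0,"fingers":75}]'

```text
t: 6.58
eef_pos: [0.5261, -0.4078, 0.0507]
orientation: [-1.572, 0.016, -1.012]
wrist_force: [-0.7, 0.1, -0.0]
finger_gap: 0.0697
```

```bash
python3 - <<'E'
from h import *
go(.5316,-.412,.016,np.radians(-56.9))
c,im=wshot('w5',1)
o=rect(c,im,.43,.63,-.52,-.30,.008,3000); save('o5',o)
rects(['flange3'],c,'wrist',.008)
E
```

```text
t 6.58 p [ 0.5261 -0.4078  0.0507] rpy [-90.08   0.94 -57.99] gap 0.0697 F [-0.7  0.1 -0. ] q [-0.76  0.6   1.48  0.    1.07  0.25]
shift now-axes dx,dy,dz [ 7.  34.6  2.5]
turn ax,ay,az [ 0.07 -1.09 -0.94]  shift after turn [ 6.5 34.7  2.3]
 shift mid-turn axes [ 6.5 34.7  2.4]
flange3 0.8 [262. 192.] ctr [ 532. -412.] size [105.9 105.5] ang 32.9
flange3 0.64 [ 38. 199.] ctr [ 416.1 -234.1] size [104.8 111. ] ang 64.3
```

View pics/o5.png

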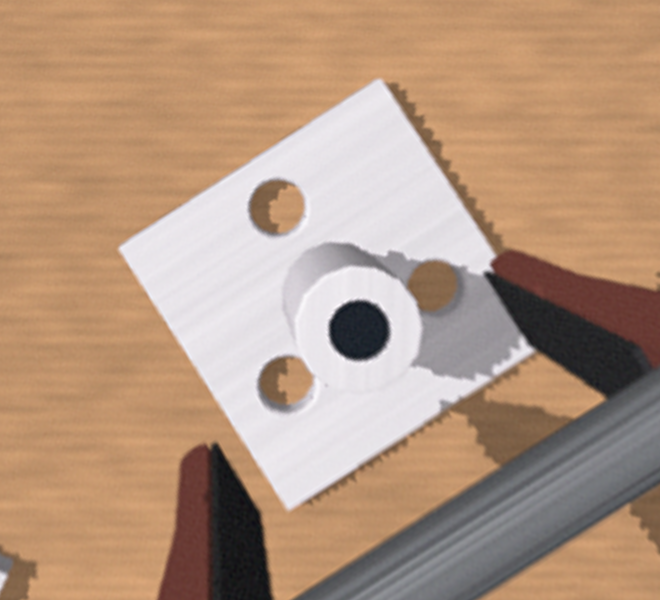

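Call:
servo_tool --moves '[{"ax":0,"ay":0,"az":-0.9,"dx":7,"dy":0,"dz":2.5,"fingers":75},{"ax":0,"ay":0,"az":0,"dx":0,"dy":0,"dz":0,"fingers":75},{"ax":0,"ay":0,"az":0,"dx":0,"dy":0,"dz":0,"fingers":75},{"ax":0,"ay":0,"az":0,"dx":0,"dy":20,"dz":0,"fingers":75},{"ax":0,"ay":0,"az":0,"dx":0,"dy":13,"dz":0,"fingers":75},{"ax":0,"ay":0,"az":0,"dx":0,"dy":0,"dz":0,"fingers":75},{"ax":0,"ay":0,"az":0,"dx":0,"dy":0,"dz":0,"fingers":75},{"ax":0,"ay":0,"az":0,"dx":0,"dy":0,"dz":0,"fingers":75}]'

```text
t: 7.4
eef_pos: [0.5368, -0.4167, 0.0231]
orientation: [-1.569, -0.013, -1.011]
wrist_force: [-0.8, 0.7, -0.3]
finger_gap: 0.0749
```

```bash
python3 - <<'E'
from h import *
go(.532,-.412,.016,np.radians(-56.9))
E
```

```text
t 7.40 p [ 0.5368 -0.4167  0.0231] rpy [-89.91  -0.73 -57.94] gap 0.0749 F [-0.8  0.7 -0.3] q [-0.76  0.64  1.5  -0.    1.    0.25]
shift now-axes dx,dy,dz [-6.7  7.  -1.6]
turn ax,ay,az [-0.09 -1.04  0.73]  shift after turn [-6.6  7.1 -1.5]
 shift mid-turn axes [-6.6  7.1 -1.5]
```

Call:
servo_tool --moves '[{"ax":0,"ay":0,"az":0.7,"dx":-6.6,"dy":5,"dz":-1.5,"fingers":75},{"ax":0,"ay":0,"az":0,"dx":0,"dy":0,"dz":0,"fingers":75},{"ax":0,"ay":0,"az":0,"dx":0,"dy":0,"dz":0,"fingers":60},{"ax":0,"ay":0,"az":0,"dx":0,"dy":0,"dz":0,"fingers":50},{"ax":0,"ay":0,"az":0,"dx":0,"dy":0,"dz":0,"fingers":50},{"ax":0,"ay":0,"az":0,"dx":0,"dy":0,"dz":0,"fingers":50},{"ax":0,"ay":0,"az":0,"dx":0,"dy":0,"dz":0,"fingers":50},{"ax":0,"ay":0,"az":0,"dx":0,"dy":0,"dz":0,"fingers":50}]'

```text
t: 8.07
eef_pos: [0.5326, -0.4125, 0.0199]
orientation: [-1.568, -0.002, -1.011]
wrist_force: [1.0, -0.4, -0.3]
finger_gap: 0.0498
```

```bash
python3 - <<'E'
from h import *
go(.532,-.412,.016,np.radians(-56.9))
c,im=wshot('w6',1)
go(.532,-.412,.016,np.radians(-56.9))
E
```

```text
t 8.07 p [ 0.5326 -0.4125  0.0199] rpy [-89.86  -0.12 -57.94] gap 0.0498 F [ 1.  -0.4 -0.3] q [-0.76  0.64  1.5   0.    1.    0.25]
shift now-axes dx,dy,dz [-0.7  3.9 -0.2]
turn ax,ay,az [-0.14 -1.04  0.13]  shift after turn [-0.7  3.9 -0.2]
 shift mid-turn axes [-0.7  3.9 -0.2]
t 8.17 p [ 0.5326 -0.4125  0.0199] rpy [-89.86  -0.12 -57.94] gap 0.0501 F [-0.3  0.  -0.2] q [-0.76  0.64  1.5   0.    1.    0.25]
shift now-axes dx,dy,dz [-0.7  3.9 -0.3]
turn ax,ay,az [-0.14 -1.04  0.13]  shift after turn [-0.7  3.9 -0.2]
 shift mid-turn axes [-0.7  3.9 -0.2]
```

View pics/w6.png

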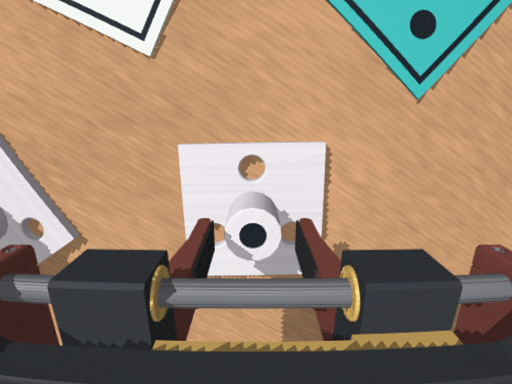

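Well aligned, with the fingers flanking the boss. I'll drop 3 mm and close with enough time to settle.

Call:
servo_tool --moves '[{"ax":0,"ay":0,"az":0,"dx":-0.6,"dy":3,"dz":0,"fingers":48},{"ax":0,"ay":0,"az":0,"dx":0,"dy":0,"dz":0,"fingers":40},{"ax":0,"ay":0,"az":0,"dx":0,"dy":0,"dz":0,"fingers":25},{"ax":0,"ay":0,"az":0,"dx":0,"dy":0,"dz":0,"fingers":10},{"ax":0,"ay":0,"az":0,"dx":0,"dy":0,"dz":0,"fingers":10},{"ax":0,"ay":0,"az":0,"dx":0,"dy":0,"dz":0,"fingers":10},{"ax":0,"ay":0,"az":0,"dx":0,"dy":0,"dz":0,"fingers":10},{"ax":0,"ay":0,"az":0,"dx":0,"dy":0,"dz":0,"fingers":10}]' --newtons 45

```text
t: 8.83
eef_pos: [0.5322, -0.4118, 0.0165]
orientation: [-1.568, -0.002, -1.011]
wrist_force: [0.0, 0.2, -0.0]
finger_gap: 0.0342
```

```bash
python3 - <<'E'
from h import *
go(.532,-.412,.016,np.radians(-56.9))
c,im=wshot('w7',1)
go(.532,-.412,.016,np.radians(-56.9))
E
```

```text
t 8.83 p [ 0.5322 -0.4118  0.0165] rpy [-89.87  -0.11 -57.94] gap 0.0342 F [ 0.   0.2 -0. ] q [-0.76  0.64  1.51  0.    0.99  0.25]
shift now-axes dx,dy,dz [ 0.1  0.5 -0.3]
turn ax,ay,az [-0.13 -1.04  0.11]  shift after turn [ 0.1  0.5 -0.3]
 shift mid-turn axes [ 0.1  0.5 -0.3]
t 8.93 p [ 0.5322 -0.4118  0.0165] rpy [-89.87  -0.1  -57.94] gap 0.0339 F [ 0.3 -0.2 -1. ] q [-0.76  0.64  1.51  0.    0.99  0.25]
shift now-axes dx,dy,dz [ 0.1  0.5 -0.3]
turn ax,ay,az [-0.13 -1.04  0.11]  shift after turn [ 0.1  0.5 -0.3]
 shift mid-turn axes [ 0.1  0.5 -0.3]
```

View pics/w7.png

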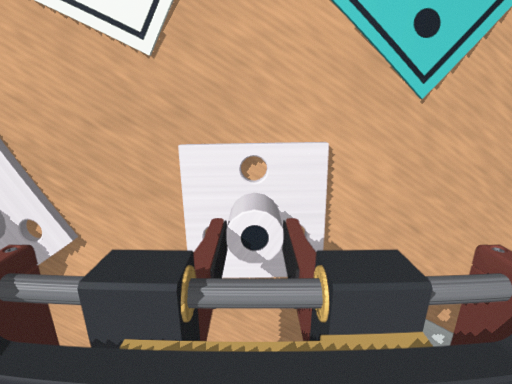

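Call:
servo_tool --moves '[{"ax":0,"ay":0,"az":0,"dx":0,"dy":0,"dz":0,"fingers":10},{"ax":0,"ay":0,"az":0,"dx":0,"dy":-2,"dz":0,"fingers":10},{"ax":0,"ay":0,"az":0,"dx":0,"dy":-3,"dz":0,"fingers":10},{"ax":0,"ay":0,"az":0,"dx":0,"dy":-4,"dz":0,"fingers":10},{"ax":0,"ay":0,"az":0,"dx":0,"dy":-5,"dz":0,"fingers":10},{"ax":0,"ay":0,"az":0,"dx":0,"dy":0,"dz":0,"fingers":10},{"ax":0,"ay":0,"az":0,"dx":0,"dy":0,"dz":0,"fingers":10},{"ax":0,"ay":0,"az":0,"dx":0,"dy":0,"dz":0,"fingers":10}]' --newtons 58

```text
t: 9.6
eef_pos: [0.5305, -0.4102, 0.03]
orientation: [-1.57, 0.002, -1.011]
wrist_force: [-0.4, -1.0, -4.0]
finger_gap: 0.0338
```

```bash
python3 - <<'E'
from h import *
c,im=wshot('w8',1)
go(.532,-.412,.016,np.radians(-56.9))
E
```

```text
t 9.70 p [ 0.5303 -0.4101  0.0297] rpy [-89.94   0.16 -57.94] gap 0.0339 F [-0.4 -0.1 -4.4] q [-0.76  0.63  1.5   0.    1.02  0.25]
shift now-axes dx,dy,dz [ 2.5 13.7  0.4]
turn ax,ay,az [-0.07 -1.04 -0.16]  shift after turn [ 2.5 13.7  0.4]
 shift mid-turn axes [ 2.5 13.7  0.4]
```

View pics/w8.png

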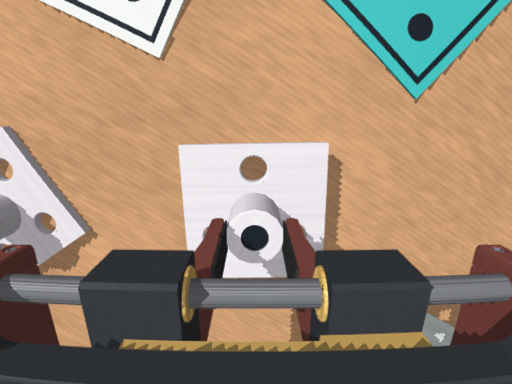

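```bash
cat >> h.py <<'E'
def held(c,s,name,zplane):
    """mask contour -> tool frame coordinates at plane"""
    R=Ro.from_euler('xyz',s['orientation']).as_matrix()
    for r in spotter.masks_of(name,'wrist'):
        m=r['mask'].astype(np.uint8)
        ct=max(cv2.findContours(m,cv2.RETR_EXTERNAL,cv2.CHAIN_APPROX_NONE)[0],key=len).reshape(-1,2)
        w=(unproj(c,ct,zplane)-s['eef_pos'])@R*1000
        print(name,round(r['conf'],2),r['uv'].round() if hasattr(r['uv'],'round') else r['uv'],'tool x',w[:,0].min().round(1),w[:,0].max().round(1),'z',w[:,2].min().round(1),w[:,2].max().round(1))
def zoom(name,im,u0,u1,v0,v1,k=4):
    save(name,cv2.resize(im[v0:v1,u0:u1],None,fx=k,fy=k,interpolation=cv2.INTER_CUBIC))
E
python3 - <<'E'
from h import *
c,im=load('w8'); s=bot.read_state()
R=Ro.from_euler('xyz',s['orientation']).as_matrix()
o=[]
zoom('w8z',im,160,350,130,280,4)
held(c,s,'flange3',.0212)
E
```

```text
flange3 0.95 [30.8, 209.0] tool x -209.7 -128.0 z -44.1 67.0
flange3 0.86 [258.1, 195.2] tool x -53.3 52.7 z -52.6 53.8
```

View pics/w8z.png

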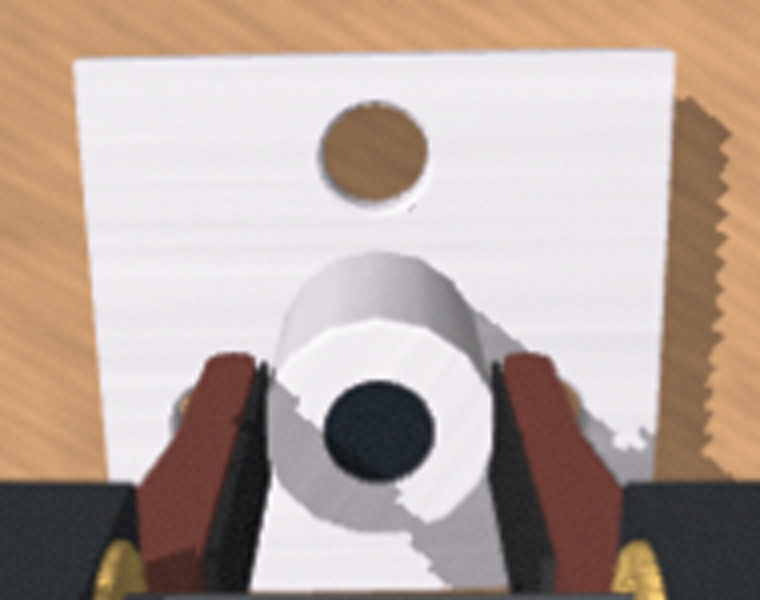

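```bash
python3 - <<'E'
from h import *
go(.46,.12,.16,np.radians(-70.5))
E
```

```text
t 9.75 p [ 0.5303 -0.4101  0.0297] rpy [-89.94   0.17 -57.94] gap 0.0339 F [-0.1  0.1 -2.4] q [-0.76  0.63  1.5   0.    1.02  0.25]
shift now-axes dx,dy,dz [-487.  -128.7  221.9]
turn ax,ay,az [-0.04 12.56 -0.18]  shift after turn [-523.2 -130.3  110.7]
 shift mid-turn axes [-507.9 -130.3  167.2]
```

Call:
servo_tool --moves '[{"ax":0,"ay":0,"az":0,"dx":0,"dy":-8,"dz":0,"fingers":10},{"ax":0,"ay":0,"az":0,"dx":0,"dy":-16,"dz":0,"fingers":10},{"ax":0,"ay":0,"az":0,"dx":0,"dy":-22,"dz":0,"fingers":10},{"ax":0,"ay":0,"az":0,"dx":-6,"dy":-22,"dz":2,"fingers":10},{"ax":0,"ay":1,"az":0,"dx":-14,"dy":-20,"dz":4,"fingers":10},{"ax":0,"ay":1,"az":0,"dx":-22,"dy":-16,"dz":8,"fingers":10},{"ax":0,"ay":1,"az":0,"dx":-28,"dy":-8,"dz":10,"fingers":10},{"ax":0,"ay":1,"az":0,"dx":-32,"dy":0,"dz":11,"fingers":10}]'

```text
t: 10.42
eef_pos: [0.5099, -0.309, 0.1486]
orientation: [-1.57, -0.001, -1.089]
wrist_force: [1.0, 1.2, -4.2]
finger_gap: 0.0337
```

```bash
python3 - <<'E'
from h import *
go(.46,.12,.16,np.radians(-70.5))
E
```

```text
t 10.42 p [ 0.5099 -0.309   0.1486] rpy [-8.994e+01 -6.000e-02 -6.242e+01] gap 0.0337 F [ 1.   1.2 -4.2] q [-0.66  0.4   1.58  0.    1.17  0.43]
shift now-axes dx,dy,dz [-403.4  -11.6  154.4]
turn ax,ay,az [-0.07  8.08  0.06]  shift after turn [-421.1  -11.4   96.1]
 shift mid-turn axes [-413.3  -11.4  125.6]
```

Call:
servo_tool --moves '[{"ax":0,"ay":1,"az":0,"dx":-36,"dy":-2,"dz":11,"fingers":10},{"ax":0,"ay":1,"az":0,"dx":-38,"dy":-2,"dz":11,"fingers":10},{"ax":0,"ay":1,"az":0,"dx":-38,"dy":-2,"dz":11,"fingers":10},{"ax":0,"ay":1,"az":0,"dx":-38,"dy":-1,"dz":11,"fingers":10},{"ax":0,"ay":1,"az":0,"dx":-38,"dy":-1,"dz":11,"fingers":10},{"ax":0,"ay":1,"az":0,"dx":-38,"dy":-1,"dz":11,"fingers":10},{"ax":0,"ay":1,"az":0,"dx":-38,"dy":0,"dz":11,"fingers":10},{"ax":0,"ay":1,"az":0,"dx":-38,"dy":0,"dz":11,"fingers":10}]'

```text
t: 11.08
eef_pos: [0.4661, 0.0125, 0.1641]
orientation: [-1.561, -0.009, -1.243]
wrist_force: [1.7, 0.7, -4.0]
finger_gap: 0.0336
```

```bash
python3 - <<'E'
from h import *
go(.46,.12,.16,np.radians(-70.5))
E
```

```text
t 11.08 p [0.4661 0.0125 0.1641] rpy [-89.44  -0.5  -71.24] gap 0.0336 F [ 1.7  0.7 -4. ] q [-0.12  0.19  1.84 -0.    1.1   1.13]
shift now-axes dx,dy,dz [-103.7    3.5   28.8]
turn ax,ay,az [-0.56 -0.74  0.51]  shift after turn [-103.3    4.1   30.1]
 shift mid-turn axes [-103.5    4.1   29.5]
```

Call:
servo_tool --moves '[{"ax":-0.3,"ay":0,"az":0.3,"dx":-34,"dy":2,"dz":10,"fingers":10},{"ax":0,"ay":0,"az":0,"dx":-26,"dy":1,"dz":8,"fingers":10},{"ax":0,"ay":0,"az":0,"dx":-16,"dy":1,"dz":4,"fingers":10},{"ax":0,"ay":0,"az":0,"dx":-8,"dy":0,"dz":2,"fingers":10},{"ax":0,"ay":0,"az":0,"dx":-4,"dy":0,"dz":0,"fingers":10},{"ax":0,"ay":0,"az":0,"dx":0,"dy":0,"dz":0,"fingers":10},{"ax":0,"ay":0,"az":0,"dx":0,"dy":0,"dz":0,"fingers":10},{"ax":0,"ay":0,"az":0,"dx":0,"dy":0,"dz":0,"fingers":10}]'

```text
t: 11.75
eef_pos: [0.4578, 0.1139, 0.1642]
orientation: [-1.561, -0.003, -1.237]
wrist_force: [0.2, -1.1, -3.5]
finger_gap: 0.0338
```

```bash
python3 - <<'E'
from h import *
c,im=wshot('w9',1)
go(.46,.12,.16,np.radians(-70.5))
o=rect(c,im,.32,.52,.15,.35,.024,3000); save('o9',o)
rects(['stud_plate'],c,'wrist',.01)
E
```

```text
t 11.85 p [0.458  0.1138 0.1642] rpy [-89.44  -0.18 -70.9 ] gap 0.0340 F [-0.  -0.9 -3.7] q [ 0.1   0.2   1.83 -0.    1.1   1.34]
shift now-axes dx,dy,dz [-5.2  4.2  3.9]
turn ax,ay,az [-0.56 -0.4   0.18]  shift after turn [-5.1  4.2  4. ]
 shift mid-turn axes [-5.1  4.2  4. ]
stud_plate 0.9 [138. 164.] ctr [421.7 249.5] size [111.9 112.6] ang 20.5
```

View pics/w9.png

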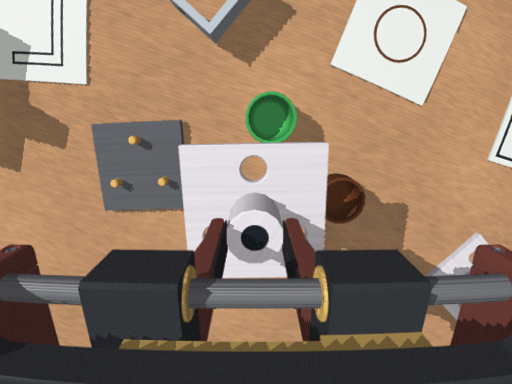

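View pics/o9.png

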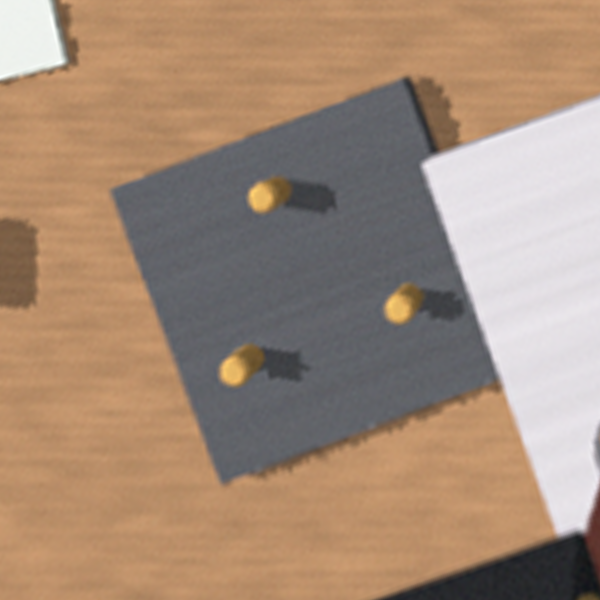

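```bash
python3 - <<'E'
from h import *
go(.4223,.2497,.08,np.radians(-70.1))
E
```

```text
t 11.90 p [0.4579 0.1139 0.1641] rpy [-89.44  -0.17 -70.9 ] gap 0.0337 F [-0.6  0.6 -3.7] q [ 0.1   0.2   1.83 -0.    1.1   1.34]
shift now-axes dx,dy,dz [-140.2   83.8    9.9]
turn ax,ay,az [-0.56 -0.8   0.17]  shift after turn [-139.8   84.1   12.7]
 shift mid-turn axes [-139.9   84.1   11.7]
```

Call:
servo_tool --moves '[{"ax":-0.5,"ay":-0.8,"az":0.2,"dx":-10,"dy":4,"dz":1,"fingers":10},{"ax":0,"ay":0,"az":0,"dx":-20,"dy":10,"dz":2,"fingers":10},{"ax":0,"ay":0,"az":0,"dx":-26,"dy":16,"dz":2,"fingers":10},{"ax":0,"ay":0,"az":0,"dx":-26,"dy":16,"dz":2,"fingers":10},{"ax":0,"ay":0,"az":0,"dx":-24,"dy":16,"dz":2,"fingers":10},{"ax":0,"ay":0,"az":0,"dx":-18,"dy":12,"dz":2,"fingers":10},{"ax":0,"ay":0,"az":0,"dx":-10,"dy":8,"dz":1,"fingers":10},{"ax":0,"ay":0,"az":0,"dx":0,"dy":0,"dz":0,"fingers":10}]'

```text
t: 12.57
eef_pos: [0.4267, 0.2486, 0.0782]
orientation: [-1.568, -0.0, -1.23]
wrist_force: [-0.6, -0.8, -2.6]
finger_gap: 0.0337
```

```bash
python3 - <<'E'
from h import *
go(.4223,.2497,.08,np.radians(-70.1))
E
```

```text
t 12.57 p [0.4267 0.2486 0.0782] rpy [-8.982e+01 -1.000e-02 -7.046e+01] gap 0.0337 F [-0.6 -0.8 -2.6] q [ 0.39  0.35  1.87 -0.    0.91  1.62]
shift now-axes dx,dy,dz [-2.5 -1.8 -3.8]
turn ax,ay,az [-0.18 -0.36  0.02]  shift after turn [-2.5 -1.8 -3.8]
 shift mid-turn axes [-2.5 -1.8 -3.8]
```

Call:
servo_tool --moves '[{"ax":-0.2,"ay":-0.3,"az":0,"dx":-2.5,"dy":10,"dz":-3.8,"fingers":10},{"ax":0,"ay":0,"az":0,"dx":0,"dy":10,"dz":0,"fingers":10},{"ax":0,"ay":0,"az":0,"dx":0,"dy":0,"dz":0,"fingers":10},{"ax":0,"ay":0,"az":0,"dx":0,"dy":0,"dz":0,"fingers":10},{"ax":0,"ay":0,"az":0,"dx":0,"dy":0,"dz":0,"fingers":10},{"ax":0,"ay":0,"az":0,"dx":0,"dy":0,"dz":0,"fingers":10},{"ax":0,"ay":0,"az":0,"dx":0,"dy":0,"dz":0,"fingers":10},{"ax":0,"ay":0,"az":0,"dx":0,"dy":0,"dz":0,"fingers":10}]'

```text
t: 13.23
eef_pos: [0.4245, 0.2473, 0.0585]
orientation: [-1.57, -0.002, -1.225]
wrist_force: [-0.6, -0.5, -4.4]
finger_gap: 0.0338
```

```bash
python3 - <<'E'
from h import *
c,im=wshot('w10',1)
zoom('w10z',im,160,350,130,280,4)
go(.4223,.2497,.08,np.radians(-70.1))
s=bot.read_state()
held(c,s,'flange3',s['eef_pos'][2]-.0165+.008)
E
```

```text
t 13.33 p [0.4245 0.2474 0.0585] rpy [-8.992e+01 -8.000e-02 -7.017e+01] gap 0.0342 F [-0.4 -0.3 -3.8] q [ 0.39  0.38  1.89 -0.    0.86  1.61]
shift now-axes dx,dy,dz [ -2.8 -21.5  -1.2]
turn ax,ay,az [-0.08 -0.07  0.08]  shift after turn [ -2.9 -21.5  -1.3]
 shift mid-turn axes [ -2.9 -21.5  -1.3]
flange3 0.63 [256.0, 195.4] tool x -53.2 52.7 z -52.4 53.9
```

View pics/w10z.png

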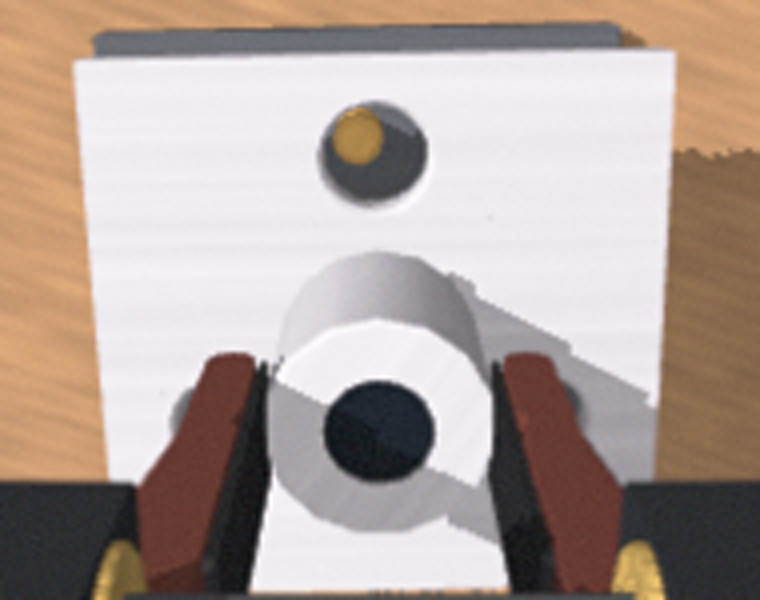

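```bash
python3 - <<'E'
from h import *
c,im=load('w10')
s=bot.read_state()
print(unproj(c,[[249.1,164.1]],.024))
# hole center in image: zoom (374,152)
h=unproj(c,[[253.3,167.8]],s['eef_pos'][2]-.0165+.008); print(h)
R=Ro.from_euler('xyz',s['orientation']).as_matrix(); print((h-s['eef_pos'])@R*1000)
print(proj(c,[[.4228+.0318,.2502+.0121,.024]]))
E
```

```text
[[0.45434311 0.26250217 0.024     ]]
[[0.45723458 0.25992708 0.04986192]]
[[-0.56402252  8.53536437 35.2199832 ]]
[[249.44758234 163.88422623]]
```

Call:
servo_tool --moves '[{"ax":0,"ay":0,"az":0,"dx":-3,"dy":7,"dz":-1.5,"fingers":10},{"ax":0,"ay":0,"az":0,"dx":0,"dy":5,"dz":0,"fingers":10},{"ax":0,"ay":0,"az":0,"dx":0,"dy":0,"dz":0,"fingers":10},{"ax":0,"ay":0,"az":0,"dx":0,"dy":0,"dz":0,"fingers":10},{"ax":0,"ay":0,"az":0,"dx":0,"dy":0,"dz":0,"fingers":10},{"ax":0,"ay":0,"az":0,"dx":0,"dy":0,"dz":0,"fingers":10},{"ax":0,"ay":0,"az":0,"dx":0,"dy":0,"dz":0,"fingers":10},{"ax":0,"ay":0,"az":0,"dx":0,"dy":0,"dz":0,"fingers":10}]'

```text
t: 14.05
eef_pos: [0.4212, 0.2502, 0.0448]
orientation: [-1.571, -0.001, -1.224]
wrist_force: [0.9, -0.5, -2.6]
finger_gap: 0.0339
```

```bash
python3 - <<'E'
from h import *
go(.4220,.2497,.0265,np.radians(-70.1))
E
```

```text
t 14.05 p [0.4212 0.2502 0.0448] rpy [-8.998e+01 -8.000e-02 -7.013e+01] gap 0.0339 F [ 0.9 -0.5 -2.6] q [ 0.4   0.4   1.91 -0.    0.83  1.62]
shift now-axes dx,dy,dz [ 0.7 18.3  0.6]
turn ax,ay,az [-0.02 -0.03  0.08]  shift after turn [ 0.7 18.3  0.6]
 shift mid-turn axes [ 0.7 18.3  0.6]
```

Call:
servo_tool --moves '[{"ax":0,"ay":0,"az":0,"dx":0.6,"dy":4,"dz":0.5,"fingers":10},{"ax":0,"ay":0,"az":0,"dx":0,"dy":4,"dz":0,"fingers":10},{"ax":0,"ay":0,"az":0,"dx":0,"dy":4,"dz":0,"fingers":10},{"ax":0,"ay":0,"az":0,"dx":0,"dy":2,"dz":0,"fingers":10},{"ax":0,"ay":0,"az":0,"dx":0,"dy":0,"dz":0,"fingers":10},{"ax":0,"ay":0,"az":0,"dx":0,"dy":0,"dz":0,"fingers":10},{"ax":0,"ay":0,"az":0,"dx":0,"dy":0,"dz":0,"fingers":10},{"ax":0,"ay":0,"az":0,"dx":0,"dy":0,"dz":0,"fingers":10}]'

```text
t: 14.72
eef_pos: [0.4222, 0.2497, 0.0291]
orientation: [-1.57, -0.001, -1.224]
wrist_force: [-0.4, 0.3, -3.7]
finger_gap: 0.0334
```

```bash
python3 - <<'E'
from h import *
c,im=wshot('w11',1)
zoom('w11z',im,160,350,130,280,4)
go(.4220,.2497,.0265,np.radians(-70.1))
E
```

```text
t 14.82 p [0.4223 0.2497 0.0292] rpy [-8.996e+01 -8.000e-02 -7.014e+01] gap 0.0340 F [ 0.3 -0.4 -3.4] q [ 0.39  0.43  1.92 -0.    0.79  1.62]
shift now-axes dx,dy,dz [-0.1  2.7 -0.3]
turn ax,ay,az [-0.04 -0.04  0.08]  shift after turn [-0.1  2.7 -0.3]
 shift mid-turn axes [-0.1  2.7 -0.3]
```

View pics/w11z.png

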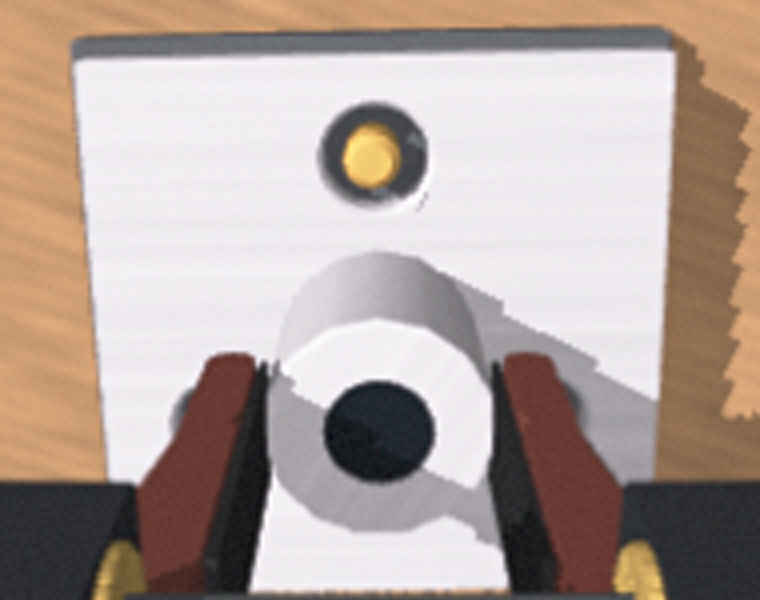

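The stud sits centred in the hole (zoom 371,156). I'll lower the last 2.5 mm and release.

Call:
servo_tool --moves '[{"ax":0,"ay":0,"az":0,"dx":0,"dy":2.7,"dz":0,"fingers":10},{"ax":0,"ay":0,"az":0,"dx":0,"dy":0,"dz":0,"fingers":10},{"ax":0,"ay":0,"az":0,"dx":0,"dy":0,"dz":0,"fingers":10},{"ax":0,"ay":0,"az":0,"dx":0,"dy":0,"dz":0,"fingers":45},{"ax":0,"ay":0,"az":0,"dx":0,"dy":0,"dz":0,"fingers":55},{"ax":0,"ay":0,"az":0,"dx":0,"dy":0,"dz":0,"fingers":60},{"ax":0,"ay":0,"az":0,"dx":0,"dy":0,"dz":0,"fingers":60},{"ax":0,"ay":0,"az":0,"dx":0,"dy":0,"dz":0,"fingers":60}]'

```text
t: 15.48
eef_pos: [0.4244, 0.2506, 0.0279]
orientation: [-1.566, -0.001, -1.224]
wrist_force: [0.8, 0.6, 0.3]
finger_gap: 0.0596
```

```bash
python3 - <<'E'
from h import *
c,im=wshot('w12',1)
zoom('w12z',im,160,350,130,280,4)
go(.4220,.2497,.0265,np.radians(-70.1))
E
```

```text
t 15.58 p [0.4243 0.2506 0.0278] rpy [-8.971e+01 -7.000e-02 -7.014e+01] gap 0.0602 F [ 0.4  0.7 -0.5] q [ 0.39  0.43  1.92 -0.    0.79  1.62]
shift now-axes dx,dy,dz [ 0.   1.3 -2.5]
turn ax,ay,az [-0.29 -0.04  0.07]  shift after turn [ 0.   1.3 -2.5]
 shift mid-turn axes [ 0.   1.3 -2.5]
```

View pics/w12z.png

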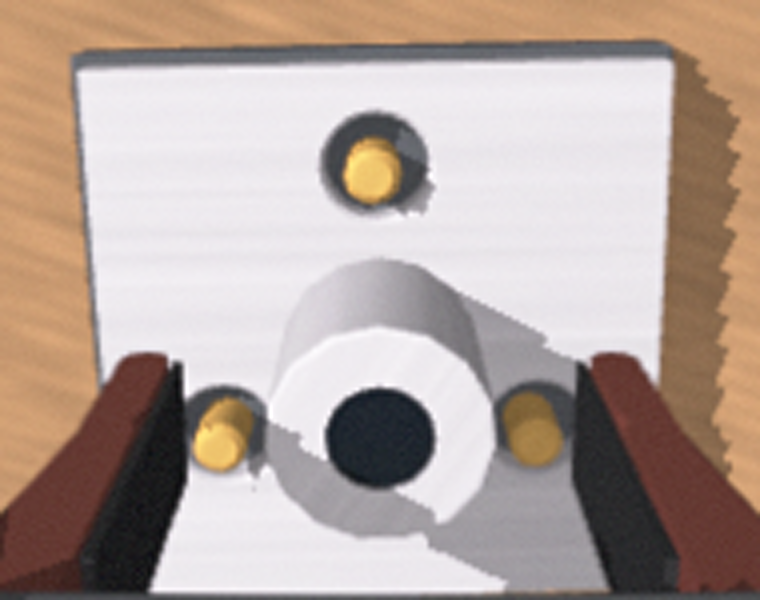

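```bash
python3 - <<'E'
from h import *
go(.4155,-.234,.15,np.radians(-25.5))
E
```

```text
t 15.58 p [0.4243 0.2506 0.0278] rpy [-8.971e+01 -7.000e-02 -7.014e+01] gap 0.0602 F [ 0.4  0.7 -0.5] q [ 0.39  0.43  1.92 -0.    0.79  1.62]
shift now-axes dx,dy,dz [ 452.9 -122.5 -172.3]
turn ax,ay,az [ -0.25 -44.64   0.18]  shift after turn [ 200.6 -122.2 -441.2]
 shift mid-turn axes [ 353.1 -122.2 -331.9]
```

Call:
servo_tool --moves '[{"ax":0,"ay":0,"az":0,"dx":0,"dy":-15,"dz":0,"fingers":60},{"ax":0,"ay":0,"az":0,"dx":0,"dy":-25,"dz":0,"fingers":60},{"ax":0,"ay":0,"az":0,"dx":0,"dy":-30,"dz":0,"fingers":70},{"ax":0,"ay":0,"az":0,"dx":0,"dy":-25,"dz":0,"fingers":70},{"ax":0,"ay":-4,"az":0,"dx":20,"dy":-10,"dz":-6,"fingers":70},{"ax":0,"ay":-4,"az":0,"dx":35,"dy":0,"dz":-14,"fingers":70},{"ax":0,"ay":-4,"az":0,"dx":35,"dy":0,"dz":-17,"fingers":70},{"ax":0,"ay":-4,"az":0,"dx":34,"dy":0,"dz":-19,"fingers":70}]'

```text
t: 16.25
eef_pos: [0.4316, 0.1161, 0.1387]
orientation: [-1.562, -0.003, -0.925]
wrist_force: [1.1, 0.3, 1.0]
finger_gap: 0.0697
```

```bash
python3 - <<'E'
from h import *
go(.4155,-.234,.15,np.radians(-25.5))
E
```

```text
t 16.25 p [0.4316 0.1161 0.1387] rpy [-89.52  -0.2  -53.01] gap 0.0697 F [1.1 0.3 1. ] q [0.11 0.2  1.91 0.   1.02 1.03]
shift now-axes dx,dy,dz [ 270.   -12.3 -223.4]
turn ax,ay,az [ -0.43 -27.51   0.31]  shift after turn [ 136.2  -11.3 -323. ]
 shift mid-turn axes [ 209.1  -11.3 -281.3]
```

Call:
servo_tool --moves '[{"ax":0,"ay":-3.5,"az":0,"dx":30,"dy":-2,"dz":-27,"fingers":70},{"ax":0,"ay":-3.5,"az":0,"dx":29,"dy":-2,"dz":-29,"fingers":70},{"ax":0,"ay":-3.5,"az":0,"dx":27,"dy":-2,"dz":-31,"fingers":70},{"ax":0,"ay":-3.5,"az":0,"dx":25,"dy":-2,"dz":-33,"fingers":70},{"ax":0,"ay":-3.5,"az":0,"dx":23,"dy":-2,"dz":-34,"fingers":70},{"ax":0,"ay":-3.5,"az":0,"dx":21,"dy":0,"dz":-35,"fingers":70},{"ax":0,"ay":-3.5,"az":0,"dx":17,"dy":0,"dz":-30,"fingers":70},{"ax":0,"ay":-1.5,"az":0,"dx":10,"dy":0,"dz":-22,"fingers":70}]'

```text
t: 16.92
eef_pos: [0.4099, -0.1981, 0.1507]
orientation: [-1.564, -0.016, -0.444]
wrist_force: [0.6, -0.1, -0.3]
finger_gap: 0.0697
```

```bash
python3 - <<'E'
from h import *
go(.4155,-.234,.1,np.radians(-25.5))
E
```

```text
t 16.92 p [ 0.4099 -0.1981  0.1507] rpy [-89.63  -0.9  -25.44] gap 0.0697 F [ 0.6 -0.1 -0.3] q [-0.61  0.19  1.88  0.01  1.05 -0.17]
shift now-axes dx,dy,dz [ 19.7  50.8 -30.3]
turn ax,ay,az [-0.37  0.07  0.9 ]  shift after turn [ 20.5  50.7 -30. ]
 shift mid-turn axes [ 20.5  50.7 -30. ]
```

Call:
servo_tool --moves '[{"ax":-0.3,"ay":0,"az":0.5,"dx":12,"dy":15,"dz":-18,"fingers":70},{"ax":0,"ay":0,"az":0,"dx":5,"dy":15,"dz":-8,"fingers":70},{"ax":0,"ay":0,"az":0,"dx":0,"dy":10,"dz":0,"fingers":70},{"ax":0,"ay":0,"az":0,"dx":0,"dy":5,"dz":0,"fingers":70},{"ax":0,"ay":0,"az":0,"dx":0,"dy":0,"dz":0,"fingers":70},{"ax":0,"ay":0,"az":0,"dx":0,"dy":0,"dz":0,"fingers":70},{"ax":0,"ay":0,"az":0,"dx":0,"dy":0,"dz":0,"fingers":70},{"ax":0,"ay":0,"az":0,"dx":0,"dy":0,"dz":0,"fingers":70}]'

```text
t: 17.58
eef_pos: [0.4154, -0.2386, 0.1063]
orientation: [-1.572, -0.013, -0.45]
wrist_force: [-0.5, 0.1, 0.3]
finger_gap: 0.0696
```

```bash
python3 - <<'E'
from h import *
c,im=wshot('w13',1)
o=rect(c,im,.32,.52,-.33,-.13,.008,3000); save('o13',o)
rects(['flange4'],c,'wrist',.008)
go(.4155,-.234,.07,np.radians(-25.5))
E
```

```text
flange4 0.75 [249. 179.] ctr [ 413.4 -233.8] size [105.3 105.8] ang 65.4
t 17.73 p [ 0.4155 -0.2388  0.1063] rpy [-90.09  -0.75 -25.77] gap 0.0699 F [ 0.3  0.1 -0.1] q [-0.67  0.29  1.88  0.    0.96 -0.22]
shift now-axes dx,dy,dz [-2.6 36.3  4.3]
turn ax,ay,az [ 0.09 -0.27  0.75]  shift after turn [-2.1 36.3  4.3]
 shift mid-turn axes [-2.1 36.3  4.3]
```

View pics/w13.png

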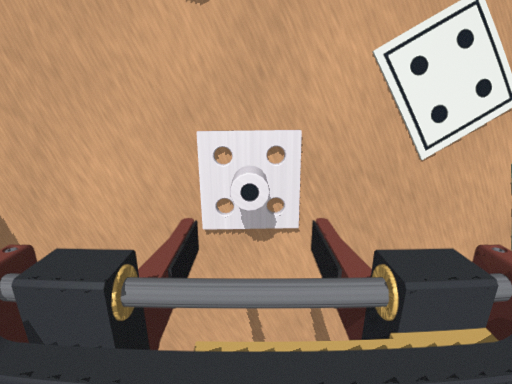

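View pics/o13.png

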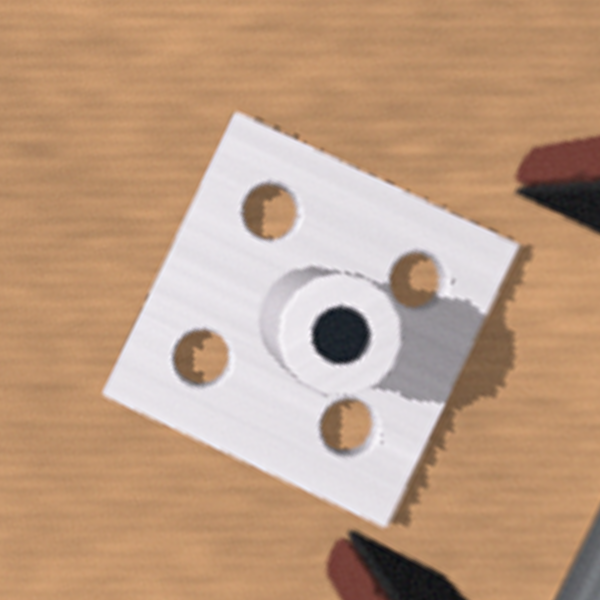

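```bash
python3 - <<'E'
from h import *
go(.4135,-.2338,.014,np.radians(-24.9))
E
```

```text
t 17.73 p [ 0.4155 -0.2388  0.1063] rpy [-90.09  -0.75 -25.77] gap 0.0699 F [ 0.3  0.1 -0.1] q [-0.67  0.29  1.88  0.    0.96 -0.22]
shift now-axes dx,dy,dz [-5.2 92.3  3.7]
turn ax,ay,az [ 0.1  -0.87  0.75]  shift after turn [-3.9 92.3  3.6]
 shift mid-turn axes [-3.9 92.3  3.6]
```

Call:
servo_tool --moves '[{"ax":0,"ay":-0.8,"az":0.7,"dx":-5,"dy":20,"dz":3.6,"fingers":70},{"ax":0,"ay":0,"az":0,"dx":0,"dy":20,"dz":0,"fingers":70},{"ax":0,"ay":0,"az":0,"dx":0,"dy":12,"dz":0,"fingers":70},{"ax":0,"ay":0,"az":0,"dx":0,"dy":0,"dz":0,"fingers":70},{"ax":0,"ay":0,"az":0,"dx":0,"dy":0,"dz":0,"fingers":70},{"ax":0,"ay":0,"az":0,"dx":0,"dy":0,"dz":0,"fingers":70},{"ax":0,"ay":0,"az":0,"dx":0,"dy":0,"dz":0,"fingers":70},{"ax":0,"ay":0,"az":0,"dx":0,"dy":0,"dz":0,"fingers":70}]'

```text
t: 18.4
eef_pos: [0.4167, -0.2348, 0.0575]
orientation: [-1.575, -0.01, -0.433]
wrist_force: [0.1, -0.4, 0.2]
finger_gap: 0.07
```

```bash
python3 - <<'E'
from h import *
go(.4135,-.2338,.014,np.radians(-24.9))
E
```

```text
t 18.40 p [ 0.4167 -0.2348  0.0575] rpy [-90.22  -0.57 -24.79] gap 0.0700 F [ 0.1 -0.4  0.2] q [-0.66  0.37  1.93 -0.    0.84 -0.22]
shift now-axes dx,dy,dz [-3.7 43.4 -0.2]
turn ax,ay,az [0.22 0.11 0.57]  shift after turn [-3.3 43.5 -0.4]
 shift mid-turn axes [-3.3 43.5 -0.4]
```

Call:
servo_tool --moves '[{"ax":0.2,"ay":0,"az":0.5,"dx":-4,"dy":15,"dz":0,"fingers":60},{"ax":0,"ay":0,"az":0,"dx":0,"dy":15,"dz":0,"fingers":60},{"ax":0,"ay":0,"az":0,"dx":-1,"dy":10,"dz":0,"fingers":55},{"ax":0,"ay":0,"az":0,"dx":0,"dy":0,"dz":0,"fingers":55},{"ax":0,"ay":0,"az":0,"dx":0,"dy":0,"dz":0,"fingers":55},{"ax":0,"ay":0,"az":0,"dx":0,"dy":0,"dz":0,"fingers":55},{"ax":0,"ay":0,"az":0,"dx":0,"dy":0,"dz":0,"fingers":55},{"ax":0,"ay":0,"az":0,"dx":0,"dy":0,"dz":0,"fingers":55}]'

```text
t: 19.07
eef_pos: [0.4172, -0.2367, 0.0224]
orientation: [-1.574, -0.013, -0.433]
wrist_force: [-0.3, 1.0, -0.1]
finger_gap: 0.0551
```

```bash
python3 - <<'E'
from h import *
go(.4135,-.2338,.014,np.radians(-24.9))
E
```

```text
t 19.07 p [ 0.4172 -0.2367  0.0224] rpy [-90.18  -0.77 -24.8 ] gap 0.0551 F [-0.3  1.  -0.1] q [-0.66  0.43  1.96  0.    0.74 -0.23]
shift now-axes dx,dy,dz [-4.7  8.3  1.1]
turn ax,ay,az [0.18 0.1  0.77]  shift after turn [-4.6  8.4  1.1]
 shift mid-turn axes [-4.6  8.4  1.1]
```

Call:
servo_tool --moves '[{"ax":0.2,"ay":0,"az":0.7,"dx":-4.7,"dy":6,"dz":1,"fingers":50},{"ax":0,"ay":0,"az":0,"dx":0,"dy":0,"dz":0,"fingers":50},{"ax":0,"ay":0,"az":0,"dx":0,"dy":0,"dz":0,"fingers":50},{"ax":0,"ay":0,"az":0,"dx":0,"dy":0,"dz":0,"fingers":30},{"ax":0,"ay":0,"az":0,"dx":0,"dy":0,"dz":0,"fingers":10},{"ax":0,"ay":0,"az":0,"dx":0,"dy":0,"dz":0,"fingers":10},{"ax":0,"ay":0,"az":0,"dx":0,"dy":0,"dz":0,"fingers":10},{"ax":0,"ay":0,"az":0,"dx":0,"dy":0,"dz":0,"fingers":10}]' --newtons 58

```text
t: 19.73
eef_pos: [0.4138, -0.2342, 0.017]
orientation: [-1.571, -0.002, -0.433]
wrist_force: [0.1, -0.0, -0.1]
finger_gap: 0.0344
```

```bash
python3 - <<'E'
from h import *
go(.4135,-.2338,.014,np.radians(-24.9))
E
```

```text
t 19.73 p [ 0.4138 -0.2342  0.017 ] rpy [-89.99  -0.13 -24.8 ] gap 0.0344 F [ 0.1 -0.  -0.1] q [-0.66  0.44  1.96  0.    0.74 -0.23]
shift now-axes dx,dy,dz [-0.5  3.   0.2]
turn ax,ay,az [-0.01  0.1   0.13]  shift after turn [-0.5  3.   0.2]
 shift mid-turn axes [-0.5  3.   0.2]
```

Call:
servo_tool --moves '[{"ax":0,"ay":0,"az":0,"dx":0,"dy":-3,"dz":0,"fingers":10},{"ax":0,"ay":0,"az":0,"dx":0,"dy":-5,"dz":0,"fingers":10},{"ax":0,"ay":0,"az":0,"dx":0,"dy":-10,"dz":0,"fingers":10},{"ax":0,"ay":0,"az":0,"dx":0,"dy":-16,"dz":0,"fingers":10},{"ax":0,"ay":0,"az":0,"dx":0,"dy":-20,"dz":0,"fingers":10},{"ax":0,"ay":-3,"az":0,"dx":4,"dy":-20,"dz":2,"fingers":10},{"ax":0,"ay":-4,"az":0,"dx":10,"dy":-16,"dz":4,"fingers":10},{"ax":0,"ay":-4,"az":0,"dx":16,"dy":-8,"dz":5,"fingers":10}]'

```text
t: 20.4
eef_pos: [0.4379, -0.2291, 0.1162]
orientation: [-1.565, 0.014, -0.237]
wrist_force: [1.0, -1.2, -4.0]
finger_gap: 0.0338
```

```bash
python3 - <<'E'
from h import *
go(.5,-.235,.15,np.radians(5.4))
E
```

```text
t 20.40 p [ 0.4379 -0.2291  0.1162] rpy [-89.65   0.79 -13.56] gap 0.0338 F [ 1.  -1.2 -4. ] q [-0.62  0.31  1.82  0.    1.03 -0.39]
shift now-axes dx,dy,dz [ 61.3 -34.6   9.1]
turn ax,ay,az [ -0.48 -18.96  -0.72]  shift after turn [ 61.3 -33.8 -11.7]
 shift mid-turn axes [ 62.4 -33.8  -1.4]
```

Call:
servo_tool --moves '[{"ax":-0.3,"ay":-4,"az":-0.5,"dx":16,"dy":-9,"dz":1,"fingers":10},{"ax":0,"ay":-4,"az":0,"dx":16,"dy":-9,"dz":0,"fingers":10},{"ax":0,"ay":-4,"az":0,"dx":12,"dy":-7,"dz":0,"fingers":10},{"ax":0,"ay":-3,"az":0,"dx":8,"dy":-4,"dz":-1,"fingers":10},{"ax":0,"ay":-2,"az":0,"dx":4,"dy":0,"dz":-1,"fingers":10},{"ax":0,"ay":0,"az":0,"dx":0,"dy":0,"dz":0,"fingers":10},{"ax":0,"ay":0,"az":0,"dx":0,"dy":0,"dz":0,"fingers":10},{"ax":0,"ay":0,"az":0,"dx":0,"dy":0,"dz":0,"fingers":10}]'

```text
t: 21.07
eef_pos: [0.4974, -0.2367, 0.1505]
orientation: [-1.57, 0.001, 0.078]
wrist_force: [-0.4, 0.2, -3.8]
finger_gap: 0.0336
```

```bash
python3 - <<'E'
from h import *
c,im=wshot('w14',1)
o=rect(c,im,.54,.74,-.33,-.13,.003,3000); save('o14',o)
rects(['flange_pad'],c,'wrist',.003)
s=bot.read_state(); held(c,s,'flange4',s['eef_pos'][2]-.017+.008)
go(.643,-.223,.07,np.radians(5.4))
E
```

```text
flange_pad 0.95 [377. 171.] ctr [ 645.3 -225.8] size [125.4 124.5] ang 6.1
flange_pad 0.73 [434. 319.] ctr [ 776.9 -438.8] size [76.2 41.9] ang 82.3
t 21.27 p [ 0.4973 -0.2369  0.1504] rpy [-8.994e+01  7.000e-02  4.480e+00] gap 0.0337 F [-0.4 -0.1 -3.1] q [-0.57  0.34  1.67  0.    1.14 -0.65]
shift now-axes dx,dy,dz [146.4  80.2   2.3]
turn ax,ay,az [-0.06 -0.92 -0.07]  shift after turn [1.464e+02 8.040e+01 1.000e-01]
 shift mid-turn axes [146.4  80.4   1.2]
```

View pics/w14.png

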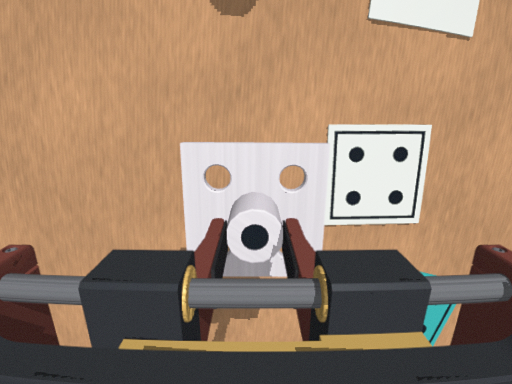

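View pics/o14.png

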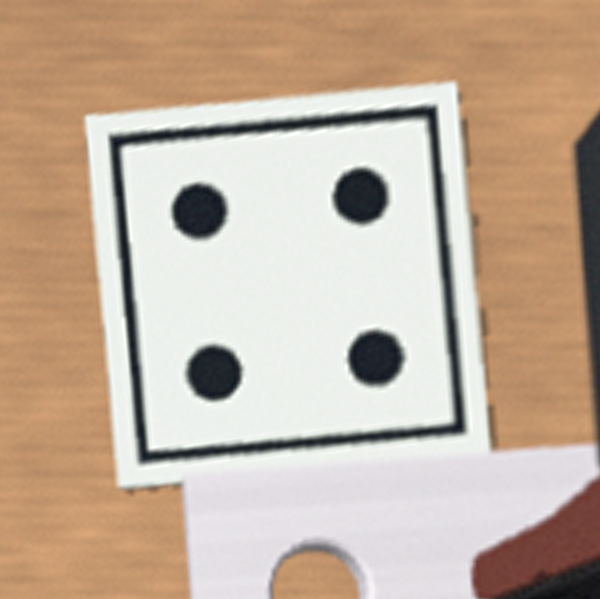

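```bash
python3 - <<'E'
from h import *
c,im=load('w14'); zoom('w14z',im,170,340,130,280,4)
s=bot.read_state(); R=Ro.from_euler('xyz',s['orientation']).as_matrix()
print(((unproj(c,[[181,142.5],[330,142.5],[217,177.5],[292.5,177.5]],s['eef_pos'][2]-.009)-s['eef_pos'])@R*1000).round(1))
go(.6453,-.2259,.06,np.radians(5.3))
E
```

```text
[[-51.3   9.1  53.2]
 [ 52.2   9.   53.1]
 [-27.    9.1  28.2]
 [ 26.9   9.   28.2]]
t 21.27 p [ 0.4973 -0.2369  0.1504] rpy [-8.994e+01  7.000e-02  4.480e+00] gap 0.0337 F [-0.4 -0.1 -3.1] q [-0.57  0.34  1.67  0.    1.14 -0.65]
shift now-axes dx,dy,dz [148.5  90.2  -0.8]
turn ax,ay,az [-0.06 -0.82 -0.07]  shift after turn [148.4  90.4  -2.8]
 shift mid-turn axes [148.4  90.4  -1.7]
```

View pics/w14z.png

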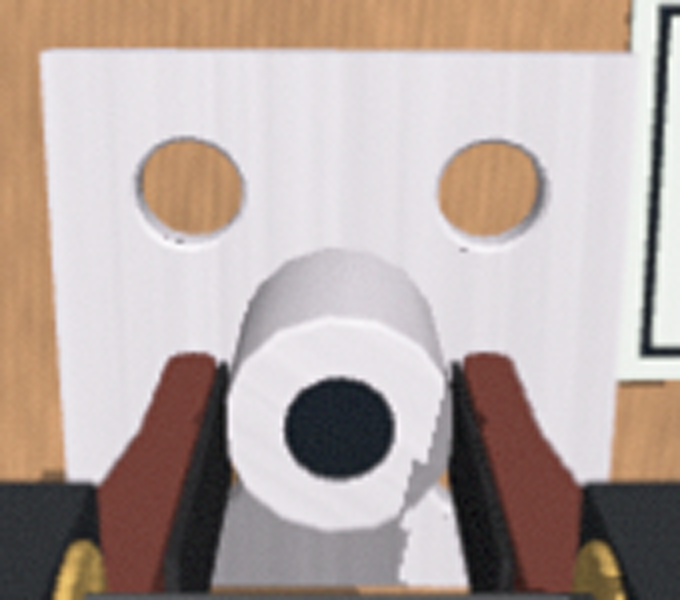

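Call:
servo_tool --moves '[{"ax":0,"ay":-1,"az":0,"dx":10,"dy":5,"dz":0,"fingers":10},{"ax":0,"ay":0,"az":0,"dx":20,"dy":10,"dz":0,"fingers":10},{"ax":0,"ay":0,"az":0,"dx":28,"dy":16,"dz":-1,"fingers":10},{"ax":0,"ay":0,"az":0,"dx":28,"dy":18,"dz":-1,"fingers":10},{"ax":0,"ay":0,"az":0,"dx":24,"dy":16,"dz":-1,"fingers":10},{"ax":0,"ay":0,"az":0,"dx":18,"dy":12,"dz":-1,"fingers":10},{"ax":0,"ay":0,"az":0,"dx":10,"dy":5,"dz":0,"fingers":10},{"ax":0,"ay":0,"az":0,"dx":0,"dy":0,"dz":0,"fingers":10}]'

```text
t: 21.93
eef_pos: [0.643, -0.2267, 0.0618]
orientation: [-1.57, -0.0, 0.097]
wrist_force: [0.4, -0.4, -3.4]
finger_gap: 0.0337
```

```bash
python3 - <<'E'
from h import *
go(.6453,-.2267,.045,np.radians(5.6))
E
```

```text
t 21.93 p [ 0.643  -0.2267  0.0618] rpy [-8.996e+01 -1.000e-02  5.580e+00] gap 0.0337 F [ 0.4 -0.4 -3.4] q [-0.44  0.6   1.45  0.    1.09 -0.54]
shift now-axes dx,dy,dz [ 2.3 16.8 -0.2]
turn ax,ay,az [-0.04 -0.02  0.01]  shift after turn [ 2.3 16.8 -0.2]
 shift mid-turn axes [ 2.3 16.8 -0.2]
```

Call:
servo_tool --moves '[{"ax":0,"ay":0,"az":0,"dx":2.3,"dy":9,"dz":0,"fingers":10},{"ax":0,"ay":0,"az":0,"dx":0,"dy":9,"dz":0,"fingers":10},{"ax":0,"ay":0,"az":0,"dx":0,"dy":4,"dz":0,"fingers":10},{"ax":0,"ay":0,"az":0,"dx":0,"dy":0,"dz":0,"fingers":10},{"ax":0,"ay":0,"az":0,"dx":0,"dy":0,"dz":0,"fingers":10},{"ax":0,"ay":0,"az":0,"dx":0,"dy":0,"dz":0,"fingers":10},{"ax":0,"ay":0,"az":0,"dx":0,"dy":0,"dz":0,"fingers":10},{"ax":0,"ay":0,"az":0,"dx":0,"dy":0,"dz":0,"fingers":10}]'

```text
t: 22.6
eef_pos: [0.6411, -0.2269, 0.0394]
orientation: [-1.57, 0.003, 0.097]
wrist_force: [-0.4, -0.0, -3.9]
finger_gap: 0.0334
```

```bash
python3 - <<'E'
from h import *
c,im=wshot('w15',1)
zoom('w15z',im,160,350,130,280,4)
go(.6453,-.2267,.02,np.radians(5.6))
E
```

```text
t 22.70 p [ 0.6414 -0.2269  0.0395] rpy [-89.94   0.13   5.54] gap 0.0338 F [ 0.3  0.4 -2.9] q [-0.44  0.63  1.47 -0.    1.05 -0.54]
shift now-axes dx,dy,dz [ 4.  19.5 -0.2]
turn ax,ay,az [-0.06 -0.06 -0.13]  shift after turn [ 3.9 19.5 -0.2]
 shift mid-turn axes [ 3.9 19.5 -0.1]
```

View pics/w15z.png

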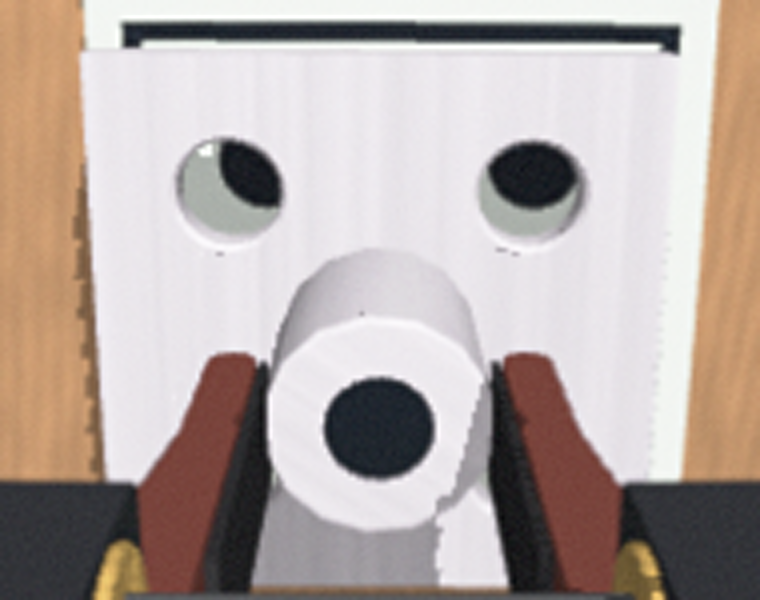

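```bash
python3 - <<'E'
from h import *
c,im=load('w15'); s=bot.read_state(); R=Ro.from_euler('xyz',s['orientation']).as_matrix()
f=lambda px,z: (((unproj(c,np.array(px)/4+[160,130],z)-s['eef_pos'])@R*1000).round(2))[:,[0,2]]
print('outline corners',f([[123,22],[680,27]],.003))
print('flange corners',f([[81,50],[679,52]],s['eef_pos'][2]-.009), 'holes',f([[230,194],[531,194]],s['eef_pos'][2]-.009))
E
```

```text
outline corners [[-50.27  55.62]
 [ 59.22  54.62]]
flange corners [[-51.8   52.89]
 [ 52.11  52.46]] holes [[-26.65  27.18]
 [ 27.14  27.16]]
```

Call:
servo_tool --moves '[{"ax":0,"ay":0.2,"az":0,"dx":4,"dy":5,"dz":0,"fingers":10},{"ax":0,"ay":0,"az":0,"dx":0,"dy":5,"dz":0,"fingers":10},{"ax":0,"ay":0,"az":0,"dx":0,"dy":3,"dz":0,"fingers":10},{"ax":0,"ay":0,"az":0,"dx":0,"dy":0,"dz":0,"fingers":10},{"ax":0,"ay":0,"az":0,"dx":0,"dy":0,"dz":0,"fingers":10},{"ax":0,"ay":0,"az":0,"dx":0,"dy":0,"dz":0,"fingers":10},{"ax":0,"ay":0,"az":0,"dx":0,"dy":0,"dz":0,"fingers":10},{"ax":0,"ay":0,"az":0,"dx":0,"dy":0,"dz":0,"fingers":10}]'

```text
t: 23.37
eef_pos: [0.6461, -0.2264, 0.025]
orientation: [-1.57, 0.002, 0.093]
wrist_force: [-0.7, 0.6, -3.9]
finger_gap: 0.0337
```

```bash
python3 - <<'E'
from h import *
go(.6455,-.2267,.02,np.radians(5.4))
E
```

```text
t 23.37 p [ 0.6461 -0.2264  0.025 ] rpy [-89.94   0.11   5.33] gap 0.0337 F [-0.7  0.6 -3.9] q [-0.44  0.65  1.47 -0.    1.03 -0.53]
shift now-axes dx,dy,dz [-0.6  5.  -0.2]
turn ax,ay,az [-0.06 -0.07 -0.11]  shift after turn [-0.6  5.  -0.2]
 shift mid-turn axes [-0.6  5.  -0.2]
```

Call:
servo_tool --moves '[{"ax":0,"ay":0,"az":0,"dx":-0.4,"dy":3,"dz":0,"fingers":10},{"ax":0,"ay":0,"az":0,"dx":0,"dy":0,"dz":0,"fingers":10},{"ax":0,"ay":0,"az":0,"dx":0,"dy":0,"dz":0,"fingers":10},{"ax":0,"ay":0,"az":0,"dx":0,"dy":0,"dz":0,"fingers":10},{"ax":0,"ay":0,"az":0,"dx":0,"dy":0,"dz":0,"fingers":10},{"ax":0,"ay":0,"az":0,"dx":0,"dy":0,"dz":0,"fingers":10},{"ax":0,"ay":0,"az":0,"dx":0,"dy":0,"dz":0,"fingers":10},{"ax":0,"ay":0,"az":0,"dx":0,"dy":0,"dz":0,"fingers":10}]'

```text
t: 24.03
eef_pos: [0.6459, -0.2267, 0.0222]
orientation: [-1.57, 0.001, 0.093]
wrist_force: [0.8, 0.3, -3.4]
finger_gap: 0.0336
```

```bash
python3 - <<'E'
from h import *
c,im=wshot('w16',1)
zoom('w16z',im,160,350,130,280,4)
go(.6455,-.2267,.02,np.radians(5.4))
E
```

```text
t 24.13 p [ 0.6459 -0.2267  0.0222] rpy [-8.997e+01  8.000e-02  5.330e+00] gap 0.0333 F [ 1.  -0.5 -3.3] q [-0.44  0.65  1.47 -0.    1.02 -0.53]
shift now-axes dx,dy,dz [-0.4  2.2  0. ]
turn ax,ay,az [-0.03 -0.07 -0.08]  shift after turn [-0.4  2.2  0. ]
 shift mid-turn axes [-0.4  2.2  0. ]
```

View pics/w16z.png

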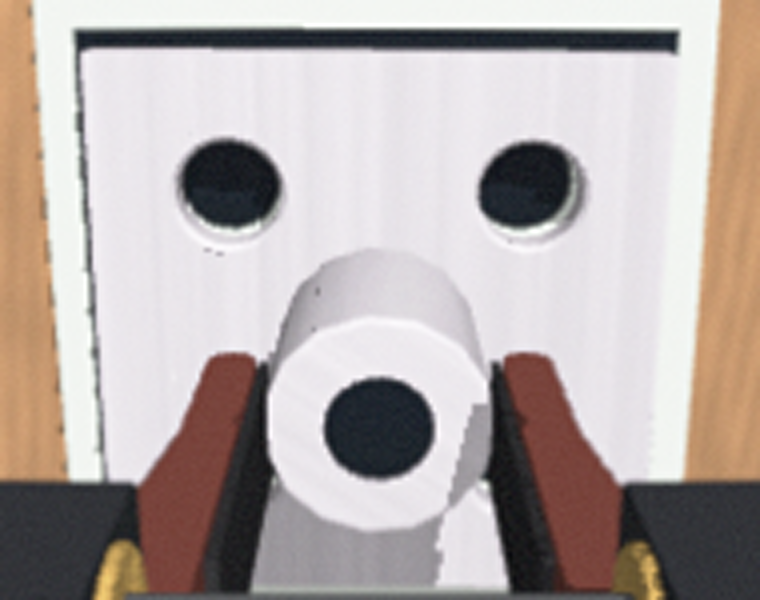

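Call:
servo_tool --moves '[{"ax":0,"ay":0,"az":0,"dx":-0.5,"dy":2,"dz":0.3,"fingers":10},{"ax":0,"ay":0,"az":0,"dx":0,"dy":0,"dz":0,"fingers":10},{"ax":0,"ay":0,"az":0,"dx":0,"dy":0,"dz":0,"fingers":10},{"ax":0,"ay":0,"az":0,"dx":0,"dy":0,"dz":0,"fingers":45},{"ax":0,"ay":0,"az":0,"dx":0,"dy":0,"dz":0,"fingers":55},{"ax":0,"ay":0,"az":0,"dx":0,"dy":0,"dz":0,"fingers":60},{"ax":0,"ay":0,"az":0,"dx":0,"dy":0,"dz":0,"fingers":60},{"ax":0,"ay":0,"az":0,"dx":0,"dy":0,"dz":0,"fingers":60}]'

```text
t: 24.8
eef_pos: [0.6473, -0.2273, 0.0221]
orientation: [-1.572, -0.002, 0.093]
wrist_force: [-0.4, -0.2, -0.6]
finger_gap: 0.0594
```

```bash
python3 - <<'E'
from h import *
c,im=wshot('w17',1)
zoom('w17z',im,160,350,120,270,4)
go(.6,.19,.17,np.radians(5.4))
E
```

```text
t 24.90 p [ 0.6473 -0.2273  0.0221] rpy [-90.09  -0.14   5.33] gap 0.0600 F [-0.1  0.3 -1.5] q [-0.44  0.65  1.47 -0.    1.02 -0.53]
shift now-axes dx,dy,dz [  -8.  -148.6  419.7]
turn ax,ay,az [ 0.09 -0.07  0.14]  shift after turn [  -7.8 -147.9  419.9]
 shift mid-turn axes [  -8.1 -147.9  419.9]
```

View pics/w17z.png

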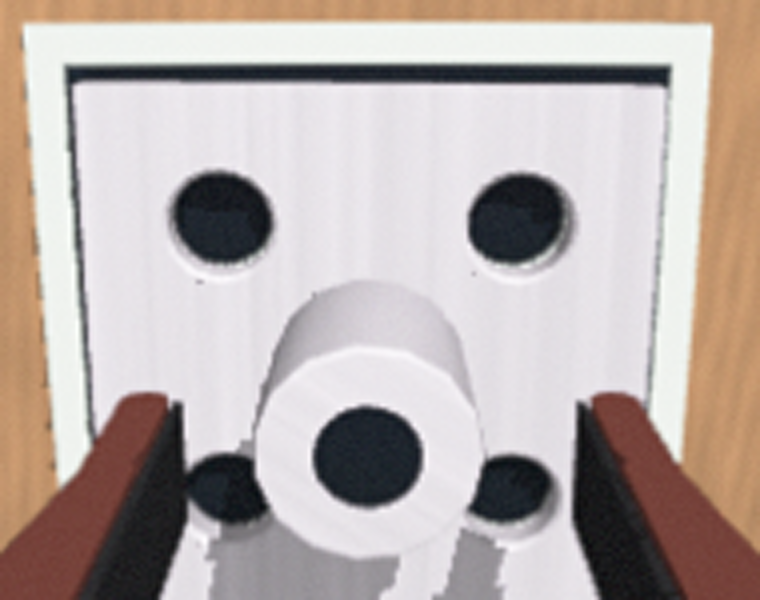

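```bash
python3 - <<'E'
from h import *
c=cam('top')
print(unproj(c,[[207.3,190],[215,172.7],[194.3,184]],.04).round(3))
print('caddy',unproj(c,[[128,200],[128,243],[124,243]],.06).round(3),unproj(c,[[128,222]],.15).round(3))
go(.6,.18,.17,np.radians(66))
E
```

```text
[[0.587 0.206 0.04 ]
 [0.656 0.177 0.04 ]
 [0.61  0.259 0.04 ]]
caddy [[0.54  0.517 0.06 ]
 [0.371 0.512 0.06 ]
 [0.371 0.528 0.06 ]] [[0.454 0.488 0.15 ]]
t 24.90 p [ 0.6473 -0.2273  0.0221] rpy [-90.09  -0.14   5.33] gap 0.0600 F [-0.1  0.3 -1.5] q [-0.44  0.65  1.47 -0.    1.02 -0.53]
shift now-axes dx,dy,dz [  -8.9 -148.6  409.7]
turn ax,ay,az [  0.16 -60.67   0.07]  shift after turn [ 352.9 -147.9  208.9]
 shift mid-turn axes [ 199.1 -147.9  358.5]
```

Call:
servo_tool --moves '[{"ax":0,"ay":0,"az":0,"dx":0,"dy":-15,"dz":0,"fingers":60},{"ax":0,"ay":0,"az":0,"dx":0,"dy":-25,"dz":0,"fingers":60},{"ax":0,"ay":0,"az":0,"dx":0,"dy":-30,"dz":0,"fingers":60},{"ax":0,"ay":0,"az":0,"dx":0,"dy":-30,"dz":0,"fingers":60},{"ax":0,"ay":0,"az":0,"dx":0,"dy":-22,"dz":15,"fingers":60},{"ax":0,"ay":-5,"az":0,"dx":1,"dy":-10,"dz":30,"fingers":60},{"ax":0,"ay":-6,"az":0,"dx":3,"dy":-8,"dz":36,"fingers":60},{"ax":0,"ay":-6,"az":0,"dx":7,"dy":0,"dz":38,"fingers":60}]'

```text
t: 25.57
eef_pos: [0.6372, -0.1126, 0.1676]
orientation: [-1.575, -0.002, 0.389]
wrist_force: [1.4, 0.7, 0.5]
finger_gap: 0.06
```

```bash
python3 - <<'E'
from h import *
go(.6,.18,.17,np.radians(66))
E
```

```text
t 25.57 p [ 0.6372 -0.1126  0.1676] rpy [-90.25  -0.11  22.28] gap 0.0600 F [1.4 0.7 0.5] q [-0.28  0.45  1.44 -0.    1.25 -0.67]
shift now-axes dx,dy,dz [ 76.5  -3.5 284.9]
turn ax,ay,az [ 2.900e-01 -4.372e+01  1.000e-02]  shift after turn [252.2  -2.4 153. ]
 shift mid-turn axes [177.1  -2.4 235.9]
```

Call:
servo_tool --moves '[{"ax":0,"ay":-6,"az":0,"dx":13,"dy":0,"dz":36,"fingers":60},{"ax":0,"ay":-6,"az":0,"dx":17,"dy":0,"dz":35,"fingers":60},{"ax":0,"ay":-6,"az":0,"dx":20,"dy":0,"dz":33,"fingers":60},{"ax":0,"ay":-6,"az":0,"dx":24,"dy":0,"dz":31,"fingers":60},{"ax":0,"ay":-6,"az":0,"dx":26,"dy":0,"dz":28,"fingers":60},{"ax":0,"ay":-6,"az":0,"dx":27,"dy":0,"dz":24,"fingers":60},{"ax":0,"ay":-5,"az":0,"dx":20,"dy":0,"dz":16,"fingers":60},{"ax":0,"ay":-2,"az":0,"dx":8,"dy":0,"dz":6,"fingers":60}]'

```text
t: 26.23
eef_pos: [0.615, 0.1676, 0.1706]
orientation: [-1.582, -0.003, 1.182]
wrist_force: [-0.1, -0.8, -0.4]
finger_gap: 0.06
```

```bash
python3 - <<'E'
from h import *
go(.6,.18,.17,np.radians(66))
E
```

```text
t 26.23 p [0.615  0.1676 0.1706] rpy [-90.62  -0.16  67.73] gap 0.0600 F [-0.1 -0.8 -0.4] q [ 0.16  0.43  1.46 -0.    1.24 -1.02]
shift now-axes dx,dy,dz [ 5.8  0.4 18.6]
turn ax,ay,az [0.62 1.73 0.16]  shift after turn [ 5.2  0.6 18.7]
 shift mid-turn axes [ 5.5  0.6 18.6]
```

Call:
servo_tool --moves '[{"ax":0.4,"ay":0,"az":0,"dx":0,"dy":0,"dz":10,"fingers":60},{"ax":0,"ay":0,"az":0,"dx":0,"dy":0,"dz":0,"fingers":40},{"ax":0,"ay":0,"az":0,"dx":0,"dy":0,"dz":0,"fingers":40},{"ax":0,"ay":0,"az":0,"dx":0,"dy":0,"dz":0,"fingers":40},{"ax":0,"ay":0,"az":0,"dx":0,"dy":0,"dz":0,"fingers":40},{"ax":0,"ay":0,"az":0,"dx":0,"dy":0,"dz":0,"fingers":40},{"ax":0,"ay":0,"az":0,"dx":0,"dy":0,"dz":0,"fingers":40},{"ax":0,"ay":0,"az":0,"dx":0,"dy":0,"dz":0,"fingers":40}]'

```text
t: 26.9
eef_pos: [0.6054, 0.1664, 0.1706]
orientation: [-1.575, -0.0, 1.172]
wrist_force: [-0.3, -0.5, -0.1]
finger_gap: 0.0402
```

```bash
python3 - <<'E'
from h import *
c,im=wshot('w18',1)
o=rect(c,im,.53,.72,.12,.32,.04,3000); save('o18',o)
go(.6,.18,.17,np.radians(66))
E
```

```text
t 27.00 p [0.6054 0.1667 0.1706] rpy [-9.024e+01 -3.000e-02  6.720e+01] gap 0.0398 F [0.3 0.9 0.8] q [ 0.16  0.42  1.48 -0.    1.24 -1.01]
shift now-axes dx,dy,dz [10.2  0.6 10.2]
turn ax,ay,az [0.24 1.2  0.03]  shift after turn [10.   0.6 10.4]
 shift mid-turn axes [10.1  0.6 10.3]
```

View pics/w18.png

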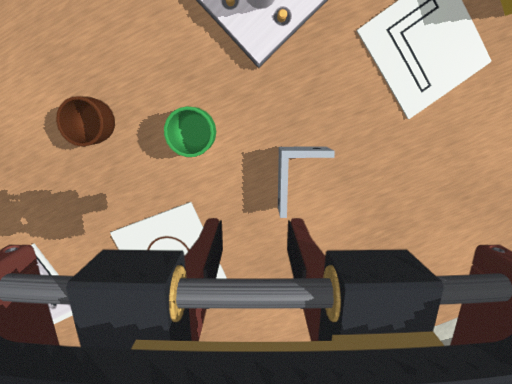

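View pics/o18.png

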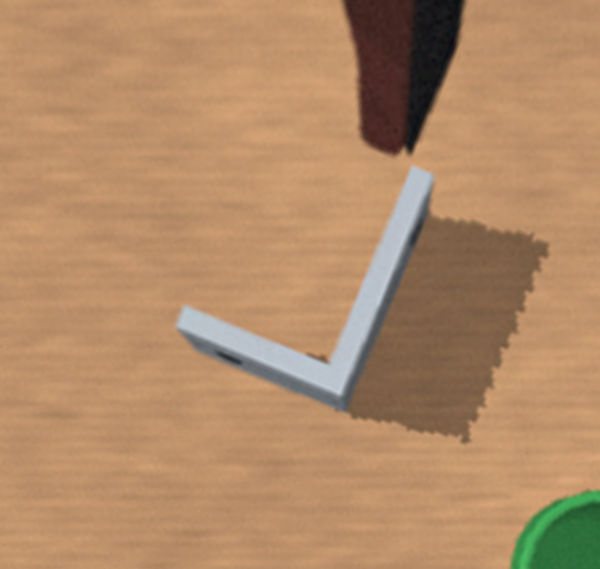

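```bash
python3 - <<'E'
from h import *
go(.6169,.1983,.06,np.radians(67))
E
```

```text
t 27.00 p [0.6054 0.1667 0.1706] rpy [-9.024e+01 -3.000e-02  6.720e+01] gap 0.0398 F [0.3 0.9 0.8] q [ 0.16  0.42  1.48 -0.    1.24 -1.01]
shift now-axes dx,dy,dz [ 33.6 110.6   2.1]
turn ax,ay,az [0.24 0.2  0.03]  shift after turn [ 33.6 110.6   1.8]
 shift mid-turn axes [ 33.6 110.6   1.7]
```

Call:
servo_tool --moves '[{"ax":0.2,"ay":0,"az":0,"dx":14,"dy":10,"dz":2,"fingers":40},{"ax":0,"ay":0,"az":0,"dx":12,"dy":25,"dz":0,"fingers":40},{"ax":0,"ay":0,"az":0,"dx":7,"dy":30,"dz":0,"fingers":40},{"ax":0,"ay":0,"az":0,"dx":0,"dy":25,"dz":0,"fingers":40},{"ax":0,"ay":0,"az":0,"dx":0,"dy":12,"dz":0,"fingers":40},{"ax":0,"ay":0,"az":0,"dx":0,"dy":0,"dz":0,"fingers":40},{"ax":0,"ay":0,"az":0,"dx":0,"dy":0,"dz":0,"fingers":40},{"ax":0,"ay":0,"az":0,"dx":0,"dy":0,"dz":0,"fingers":40}]'

```text
t: 27.67
eef_pos: [0.6201, 0.2058, 0.0623]
orientation: [-1.573, -0.005, 1.172]
wrist_force: [-0.2, -0.2, -0.0]
finger_gap: 0.04
```

```bash
python3 - <<'E'
from h import *
c,im=wshot('w19',1)
o=rect(c,im,.53,.72,.12,.32,.04,3000); save('o19',o)
go(.6169,.1983,.007,np.radians(67))
E
```

```text
t 27.77 p [0.6209 0.2057 0.0633] rpy [-90.22  -0.34  67.12] gap 0.0397 F [-0.4 -0.5  1.2] q [ 0.21  0.56  1.52  0.    1.05 -0.96]
shift now-axes dx,dy,dz [-8.7 56.3  1. ]
turn ax,ay,az [0.22 0.12 0.34]  shift after turn [-8.3 56.3  0.8]
 shift mid-turn axes [-8.3 56.3  0.8]
```

View pics/o19.png

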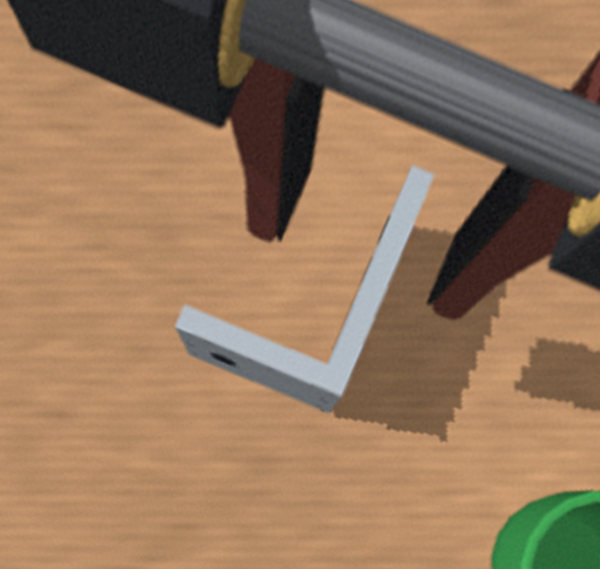

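Call:
servo_tool --moves '[{"ax":0.2,"ay":0,"az":0.3,"dx":-8.5,"dy":0,"dz":1,"fingers":40},{"ax":0,"ay":0,"az":0,"dx":0,"dy":0,"dz":0,"fingers":40},{"ax":0,"ay":0,"az":0,"dx":0,"dy":12,"dz":0,"fingers":40},{"ax":0,"ay":0,"az":0,"dx":0,"dy":20,"dz":0,"fingers":40},{"ax":0,"ay":0,"az":0,"dx":0,"dy":10,"dz":0,"fingers":40},{"ax":0,"ay":0,"az":0,"dx":0,"dy":0,"dz":0,"fingers":40},{"ax":0,"ay":0,"az":0,"dx":0,"dy":0,"dz":0,"fingers":40},{"ax":0,"ay":0,"az":0,"dx":0,"dy":0,"dz":0,"fingers":40}]'

```text
t: 28.43
eef_pos: [0.6203, 0.1972, 0.0237]
orientation: [-1.579, -0.005, 1.17]
wrist_force: [0.2, -0.2, 0.2]
finger_gap: 0.0401
```

```bash
python3 - <<'E'
from h import *
go(.6169,.1983,.007,np.radians(67))
E
```

```text
t 28.43 p [0.6203 0.1972 0.0237] rpy [-90.45  -0.31  67.02] gap 0.0401 F [ 0.2 -0.2  0.2] q [ 0.2   0.61  1.56 -0.    0.96 -0.97]
shift now-axes dx,dy,dz [-0.4 16.7  3.7]
turn ax,ay,az [0.45 0.02 0.31]  shift after turn [-0.3 16.7  3.6]
 shift mid-turn axes [-0.3 16.7  3.6]
```

Call:
servo_tool --moves '[{"ax":0.4,"ay":0,"az":0.3,"dx":0,"dy":8,"dz":3.6,"fingers":30},{"ax":0,"ay":0,"az":0,"dx":0,"dy":7,"dz":1,"fingers":30},{"ax":0,"ay":0,"az":0,"dx":0,"dy":0,"dz":0,"fingers":30},{"ax":0,"ay":0,"az":0,"dx":0,"dy":0,"dz":0,"fingers":30},{"ax":0,"ay":0,"az":0,"dx":0,"dy":0,"dz":0,"fingers":25},{"ax":0,"ay":0,"az":0,"dx":0,"dy":0,"dz":0,"fingers":25},{"ax":0,"ay":0,"az":0,"dx":0,"dy":0,"dz":0,"fingers":20},{"ax":0,"ay":0,"az":0,"dx":0,"dy":0,"dz":0,"fingers":20}]'

```text
t: 29.1
eef_pos: [0.6172, 0.1998, 0.0091]
orientation: [-1.573, -0.001, 1.17]
wrist_force: [0.4, 0.4, 0.5]
finger_gap: 0.0202
```

```bash
python3 - <<'E'
from h import *
c,im=wshot('w20',1)
zoom('w20z',im,160,350,130,280,4)
go(.6169,.1983,.007,np.radians(67))
E
```

```text
t 29.20 p [0.6172 0.1998 0.0091] rpy [-9.015e+01 -8.000e-02  6.704e+01] gap 0.0200 F [ 0.1 -0.3 -0.5] q [ 0.21  0.63  1.57 -0.    0.94 -0.96]
shift now-axes dx,dy,dz [-1.5  2.1 -0.3]
turn ax,ay,az [0.15 0.04 0.08]  shift after turn [-1.5  2.1 -0.3]
 shift mid-turn axes [-1.5  2.1 -0.3]
```

View pics/w20z.png

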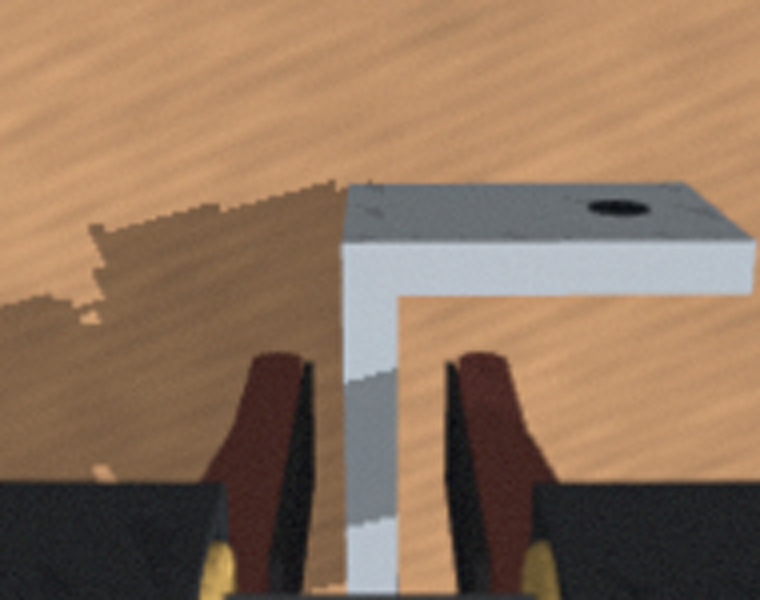

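Call:
servo_tool --moves '[{"ax":0.1,"ay":0,"az":0,"dx":-1.5,"dy":1,"dz":-0.3,"fingers":20},{"ax":0,"ay":0,"az":0,"dx":0,"dy":0,"dz":0,"fingers":10},{"ax":0,"ay":0,"az":0,"dx":0,"dy":0,"dz":0,"fingers":4},{"ax":0,"ay":0,"az":0,"dx":0,"dy":0,"dz":0,"fingers":0},{"ax":0,"ay":0,"az":0,"dx":0,"dy":0,"dz":0,"fingers":0},{"ax":0,"ay":0,"az":0,"dx":0,"dy":0,"dz":0,"fingers":0},{"ax":0,"ay":0,"az":0,"dx":0,"dy":0,"dz":0,"fingers":0},{"ax":0,"ay":0,"az":0,"dx":0,"dy":0,"dz":0,"fingers":0}]' --newtons 58

```text
t: 29.87
eef_pos: [0.6172, 0.1982, 0.0084]
orientation: [-1.572, -0.002, 1.17]
wrist_force: [0.4, -0.1, -0.1]
finger_gap: 0.0069
```

```bash
python3 - <<'E'
from h import *
go(.6169,.1983,.007,np.radians(67))
E
```

```text
t 29.87 p [0.6172 0.1982 0.0084] rpy [-90.07  -0.11  67.02] gap 0.0069 F [ 0.4 -0.1 -0.1] q [ 0.2   0.63  1.57  0.    0.94 -0.97]
shift now-axes dx,dy,dz [-0.1  1.4  0.4]
turn ax,ay,az [0.07 0.02 0.11]  shift after turn [-0.1  1.4  0.3]
 shift mid-turn axes [-0.1  1.4  0.3]
```

Call:
servo_tool --moves '[{"ax":0,"ay":0,"az":0,"dx":0,"dy":-2,"dz":0,"fingers":0},{"ax":0,"ay":0,"az":0,"dx":0,"dy":-5,"dz":0,"fingers":0},{"ax":0,"ay":0,"az":0,"dx":0,"dy":-8,"dz":0,"fingers":0},{"ax":0,"ay":0,"az":0,"dx":0,"dy":-12,"dz":0,"fingers":0},{"ax":0,"ay":0,"az":0,"dx":0,"dy":-16,"dz":0,"fingers":0},{"ax":0,"ay":0,"az":0,"dx":0,"dy":-20,"dz":0,"fingers":0},{"ax":0,"ay":0,"az":0,"dx":0,"dy":-20,"dz":0,"fingers":0},{"ax":0,"ay":0,"az":0,"dx":0,"dy":-10,"dz":0,"fingers":0}]'

```text
t: 30.53
eef_pos: [0.6127, 0.197, 0.1048]
orientation: [-1.564, 0.004, 1.17]
wrist_force: [0.5, 0.3, -3.3]
finger_gap: 0.0071
```

```bash
python3 - <<'E'
from h import *
c,im=wshot('w21',1)
go(.52,.32,.13,np.radians(103))
E
```

```text
t 30.63 p [0.6136 0.1972 0.1047] rpy [-89.71   0.16  67.03] gap 0.0070 F [ 0.6  0.7 -2.4] q [ 0.2   0.51  1.5   0.    1.14 -0.97]
shift now-axes dx,dy,dz [ 76.5 -24.9 134.2]
turn ax,ay,az [ -0.33 -35.97  -0.07]  shift after turn [140.7 -25.3  63.6]
 shift mid-turn axes [114.2 -25.3 103.9]
```

View pics/w21.png

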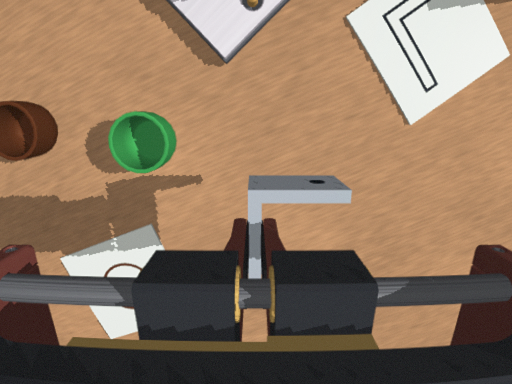

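```bash
python3 - <<'E'
from h import *
go(.57,.28,.15,np.radians(103))
E
```

```text
t 30.63 p [0.6136 0.1972 0.1047] rpy [-89.71   0.16  67.03] gap 0.0070 F [ 0.6  0.7 -2.4] q [ 0.2   0.51  1.5   0.    1.14 -0.97]
shift now-axes dx,dy,dz [ 59.1 -45.1  72.7]
turn ax,ay,az [ -0.33 -35.97  -0.07]  shift after turn [ 90.5 -45.3  23.9]
 shift mid-turn axes [ 78.7 -45.3  50.6]
```

Call:
servo_tool --moves '[{"ax":-0.3,"ay":-4,"az":0,"dx":6,"dy":-8,"dz":8,"fingers":0},{"ax":0,"ay":-6,"az":0,"dx":13,"dy":-12,"dz":12,"fingers":0},{"ax":0,"ay":-6,"az":0,"dx":17,"dy":-12,"dz":11,"fingers":0},{"ax":0,"ay":-6,"az":0,"dx":17,"dy":-8,"dz":9,"fingers":0},{"ax":0,"ay":-6,"az":0,"dx":15,"dy":-4,"dz":6,"fingers":0},{"ax":0,"ay":-4,"az":0,"dx":8,"dy":0,"dz":3,"fingers":0},{"ax":0,"ay":-2,"az":0,"dx":4,"dy":0,"dz":0,"fingers":0},{"ax":0,"ay":0,"az":0,"dx":0,"dy":0,"dz":0,"fingers":0}]'

```text
t: 31.3
eef_pos: [0.5708, 0.287, 0.1435]
orientation: [-1.559, 0.003, 1.79]
wrist_force: [-0.1, -0.6, -2.2]
finger_gap: 0.0073
```

Call:
servo_tool --moves '[{"ax":0,"ay":0,"az":0,"dx":0,"dy":0,"dz":0,"fingers":0},{"ax":0,"ay":0,"az":0,"dx":0,"dy":0,"dz":0,"fingers":0},{"ax":0,"ay":0,"az":0,"dx":0,"dy":0,"dz":0,"fingers":0},{"ax":0,"ay":0,"az":0,"dx":0,"dy":0,"dz":0,"fingers":0},{"ax":0,"ay":0,"az":0,"dx":0,"dy":0,"dz":0,"fingers":0},{"ax":0,"ay":0,"az":0,"dx":0,"dy":0,"dz":0,"fingers":0},{"ax":0,"ay":0,"az":0,"dx":0,"dy":0,"dz":0,"fingers":0},{"ax":0,"ay":0,"az":0,"dx":0,"dy":0,"dz":0,"fingers":0}]'

```text
t: 31.97
eef_pos: [0.5695, 0.2839, 0.1401]
orientation: [-1.554, 0.005, 1.783]
wrist_force: [0.3, 0.2, -3.2]
finger_gap: 0.0066
```

```bash
python3 - <<'E'
from h import *
c,im=wshot('w22',1)
o=rect(c,im,.45,.65,.32,.52,.003,3000); save('o22',o)
rects(['bracket_pad'],c,'wrist',.003)
go(.57,.28,.15,np.radians(103))
E
```

```text
bracket_pad 0.7 [371. 174.] ctr [543.  415.2] size [124.7 125.2] ang 13.5
t 32.12 p [0.5695 0.284  0.1401] rpy [-89.04   0.28 102.19] gap 0.0073 F [ 0.6  0.1 -2.8] q [ 0.36  0.47  1.47 -0.    1.21 -1.43]
shift now-axes dx,dy,dz [-4.1 -9.9  0.5]
turn ax,ay,az [-0.96 -0.81 -0.28]  shift after turn [-4.1 -9.9  0.4]
 shift mid-turn axes [-4.1 -9.9  0.4]
```

View pics/w22.png

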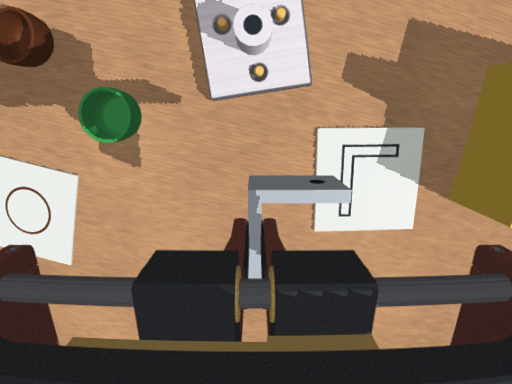

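View pics/o22.png

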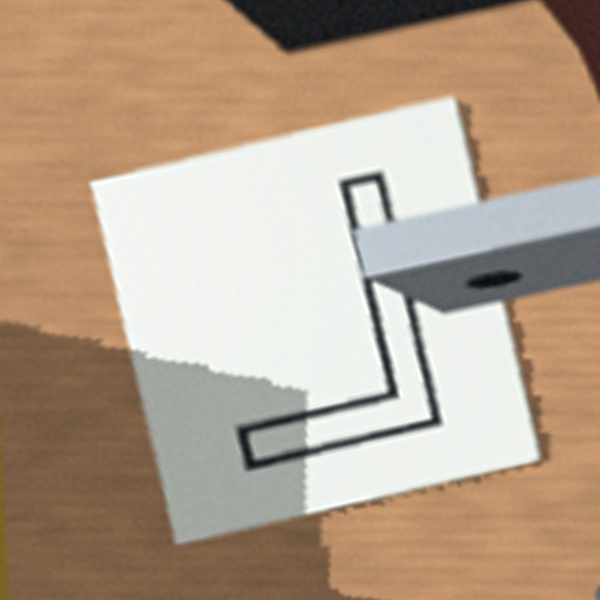

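```bash
python3 - <<'E'
from h import *
go(.5397,.3869,.05,np.radians(103.2))
E
```

```text
t 32.12 p [0.5695 0.284  0.1401] rpy [-89.04   0.28 102.19] gap 0.0073 F [ 0.6  0.1 -2.8] q [ 0.36  0.47  1.47 -0.    1.21 -1.43]
shift now-axes dx,dy,dz [107.3  89.7   5.9]
turn ax,ay,az [-0.96 -1.01 -0.27]  shift after turn [106.9  90.1   5.5]
 shift mid-turn axes [106.9  90.1   6.4]
```

Call:
servo_tool --moves '[{"ax":-0.9,"ay":-1,"az":-0.3,"dx":8,"dy":4,"dz":1,"fingers":0},{"ax":0,"ay":0,"az":0,"dx":16,"dy":10,"dz":1,"fingers":0},{"ax":0,"ay":0,"az":0,"dx":22,"dy":16,"dz":1,"fingers":0},{"ax":0,"ay":0,"az":0,"dx":22,"dy":18,"dz":1,"fingers":0},{"ax":0,"ay":0,"az":0,"dx":18,"dy":18,"dz":1,"fingers":0},{"ax":0,"ay":0,"az":0,"dx":12,"dy":12,"dz":1,"fingers":0},{"ax":0,"ay":0,"az":0,"dx":6,"dy":6,"dz":0,"fingers":0},{"ax":0,"ay":0,"az":0,"dx":0,"dy":0,"dz":0,"fingers":0}]'

```text
t: 32.78
eef_pos: [0.5425, 0.3878, 0.0554]
orientation: [-1.577, -0.001, 1.799]
wrist_force: [-0.4, -0.0, -3.8]
finger_gap: 0.0072
```

```bash
python3 - <<'E'
from h import *
go(.5397,.3869,.04,np.radians(103.2))
E
```

```text
t 32.78 p [0.5425 0.3878 0.0554] rpy [-9.037e+01 -3.000e-02  1.031e+02] gap 0.0072 F [-0.4 -0.  -3.8] q [ 0.52  0.59  1.5  -0.    1.05 -1.28]
shift now-axes dx,dy,dz [-0.2 15.4  3.1]
turn ax,ay,az [ 0.37 -0.1   0.03]  shift after turn [-0.2 15.4  3. ]
 shift mid-turn axes [-0.2 15.4  3. ]
```

Call:
servo_tool --moves '[{"ax":0.3,"ay":0,"az":0,"dx":0,"dy":8,"dz":3,"fingers":0},{"ax":0,"ay":0,"az":0,"dx":0,"dy":8,"dz":0,"fingers":0},{"ax":0,"ay":0,"az":0,"dx":0,"dy":4,"dz":0,"fingers":0},{"ax":0,"ay":0,"az":0,"dx":0,"dy":0,"dz":0,"fingers":0},{"ax":0,"ay":0,"az":0,"dx":0,"dy":0,"dz":0,"fingers":0},{"ax":0,"ay":0,"az":0,"dx":0,"dy":0,"dz":0,"fingers":0},{"ax":0,"ay":0,"az":0,"dx":0,"dy":0,"dz":0,"fingers":0},{"ax":0,"ay":0,"az":0,"dx":0,"dy":0,"dz":0,"fingers":0}]'

```text
t: 33.45
eef_pos: [0.543, 0.3839, 0.0365]
orientation: [-1.575, 0.0, 1.797]
wrist_force: [-0.5, -0.5, -2.6]
finger_gap: 0.0074
```

```bash
python3 - <<'E'
from h import *
c,im=wshot('w23',1)
zoom('w23z',im,180,370,120,270,4)
go(.5397,.3869,.0114,np.radians(103.2))
E
```

```text
t 33.55 p [0.543  0.3841 0.0365] rpy [-9.0260e+01  1.0000e-02  1.0295e+02] gap 0.0068 F [-0.3  0.5 -2.5] q [ 0.51  0.61  1.51 -0.    1.01 -1.28]
shift now-axes dx,dy,dz [ 3.5 25.1  2.7]
turn ax,ay,az [ 0.26 -0.25 -0.01]  shift after turn [ 3.5 25.1  2.6]
 shift mid-turn axes [ 3.5 25.1  2.6]
```

View pics/w23z.png

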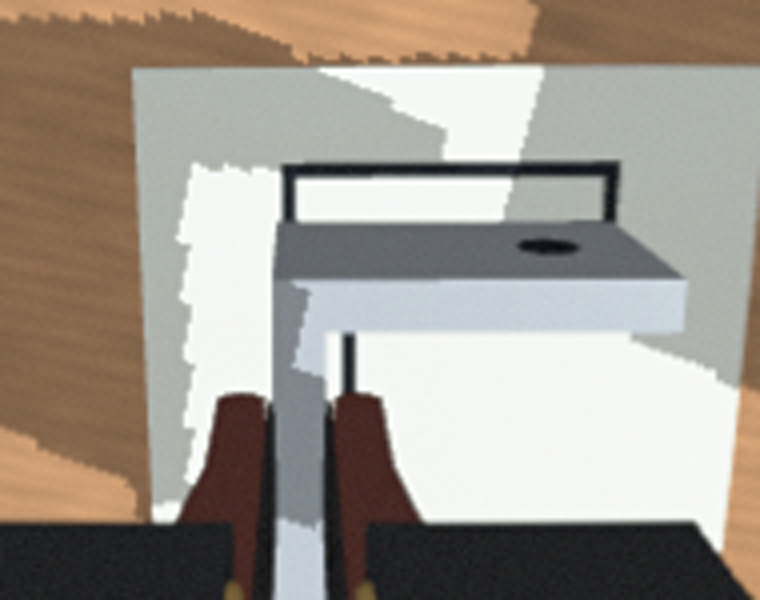

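```bash
python3 - <<'E'
from h import *
c,im=load('w23'); s=bot.read_state(); R=Ro.from_euler('xyz',s['orientation']).as_matrix()
f=lambda px,z: (((unproj(c,np.array(px)/4+[180,120],z)-s['eef_pos'])@R*1000).round(2))[:,[0,2]]
print('outline',f([[282,163],[620,161],[342,400],[354,400]],.003))
b=s['eef_pos'][2]-.0084
print('brk bottom',f([[275,223],[613,222]],b),'top',f([[275,277],[686,278],[686,332],[325,332]],b+.04))
E
```

```text
outline [[ -3.33  36.18]
 [ 63.59  36.64]
 [  8.95 -13.71]
 [ 11.46 -13.72]]
brk bottom [[-4.27 29.51]
 [55.94 29.69]] top [[-3.5  30.26]
 [55.85 30.05]
 [56.61 21.85]
 [ 3.71 21.97]]
```

Call:
servo_tool --moves '[{"ax":0.2,"ay":-0.3,"az":0,"dx":4,"dy":5,"dz":2.9,"fingers":0},{"ax":0,"ay":0,"az":0,"dx":0,"dy":5,"dz":0,"fingers":0},{"ax":0,"ay":0,"az":0,"dx":0,"dy":5,"dz":0,"fingers":0},{"ax":0,"ay":0,"az":0,"dx":0,"dy":0,"dz":0,"fingers":0},{"ax":0,"ay":0,"az":0,"dx":0,"dy":0,"dz":0,"fingers":0},{"ax":0,"ay":0,"az":0,"dx":0,"dy":0,"dz":0,"fingers":0},{"ax":0,"ay":0,"az":0,"dx":0,"dy":0,"dz":0,"fingers":0},{"ax":0,"ay":0,"az":0,"dx":0,"dy":0,"dz":0,"fingers":0}]'

```text
t: 34.22
eef_pos: [0.5385, 0.388, 0.0195]
orientation: [-1.571, 0.0, 1.803]
wrist_force: [-0.8, 0.7, -2.1]
finger_gap: 0.0069
```

```bash
python3 - <<'E'
from h import *
go(.5393,.3873,.0114,np.radians(103.3))
E
```

```text
t 34.22 p [0.5385 0.388  0.0195] rpy [-9.0010e+01  1.0000e-02  1.0332e+02] gap 0.0069 F [-0.8  0.7 -2.1] q [ 0.52  0.63  1.52 -0.    0.99 -1.28]
shift now-axes dx,dy,dz [-0.9  8.1 -0.6]
turn ax,ay,az [ 0.01  0.02 -0.01]  shift after turn [-0.9  8.1 -0.6]
 shift mid-turn axes [-0.9  8.1 -0.6]
```

Call:
servo_tool --moves '[{"ax":0,"ay":0,"az":0,"dx":-0.7,"dy":5,"dz":-0.5,"fingers":0},{"ax":0,"ay":0,"az":0,"dx":0,"dy":0,"dz":0,"fingers":0},{"ax":0,"ay":0,"az":0,"dx":0,"dy":0,"dz":0,"fingers":0},{"ax":0,"ay":0,"az":0,"dx":0,"dy":0,"dz":0,"fingers":0},{"ax":0,"ay":0,"az":0,"dx":0,"dy":0,"dz":0,"fingers":0},{"ax":0,"ay":0,"az":0,"dx":0,"dy":0,"dz":0,"fingers":0},{"ax":0,"ay":0,"az":0,"dx":0,"dy":0,"dz":0,"fingers":0},{"ax":0,"ay":0,"az":0,"dx":0,"dy":0,"dz":0,"fingers":0}]'

```text
t: 34.88
eef_pos: [0.5398, 0.3875, 0.0146]
orientation: [-1.572, -0.0, 1.803]
wrist_force: [-0.6, -1.2, -2.6]
finger_gap: 0.007
```

```bash
python3 - <<'E'
from h import *
c,im=wshot('w24',1)
zoom('w24z',im,180,370,120,270,4)
go(.5393,.3873,.0114,np.radians(103.2))
E
```

```text
t 34.98 p [0.5398 0.3875 0.0146] rpy [-90.07  -0.   103.31] gap 0.0070 F [ 0.5 -0.1 -3.7] q [ 0.52  0.64  1.53 -0.    0.98 -1.28]
shift now-axes dx,dy,dz [-0.1  3.2  0.5]
turn ax,ay,az [0.07 0.11 0.  ]  shift after turn [-0.1  3.2  0.5]
 shift mid-turn axes [-0.1  3.2  0.5]
```

View pics/w24z.png

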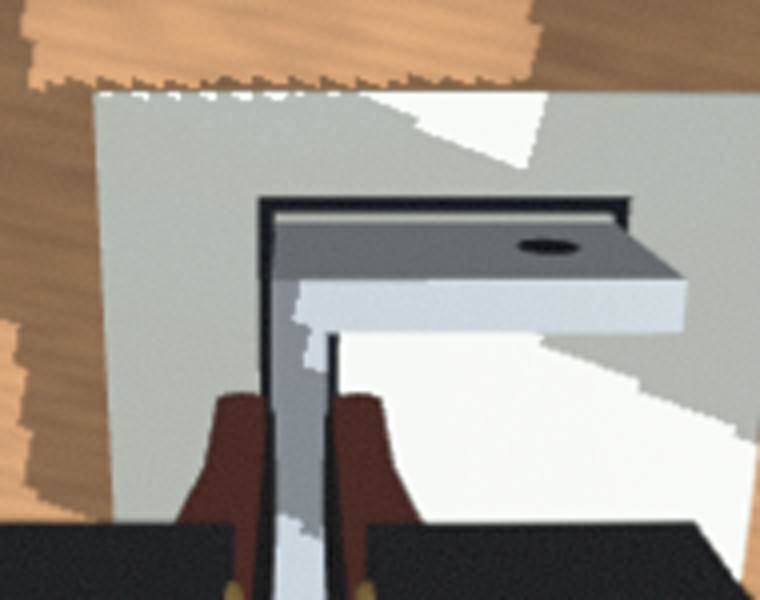

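Call:
servo_tool --moves '[{"ax":0,"ay":0,"az":0,"dx":0,"dy":3,"dz":0.4,"fingers":0},{"ax":0,"ay":0,"az":0,"dx":0,"dy":0,"dz":0,"fingers":0},{"ax":0,"ay":0,"az":0,"dx":0,"dy":0,"dz":0,"fingers":0},{"ax":0,"ay":0,"az":0,"dx":0,"dy":0,"dz":0,"fingers":0},{"ax":0,"ay":0,"az":0,"dx":0,"dy":0,"dz":0,"fingers":0},{"ax":0,"ay":0,"az":0,"dx":0,"dy":0,"dz":0,"fingers":0},{"ax":0,"ay":0,"az":0,"dx":0,"dy":0,"dz":0,"fingers":0},{"ax":0,"ay":0,"az":0,"dx":0,"dy":0,"dz":0,"fingers":0}]'

```text
t: 35.65
eef_pos: [0.5396, 0.3875, 0.0115]
orientation: [-1.573, -0.0, 1.803]
wrist_force: [0.3, 0.2, -2.9]
finger_gap: 0.0072
```

```bash
python3 - <<'E'
from h import *
go(.5395,.3873,.0114,np.radians(103.2))
E
```

```text
t 35.65 p [0.5396 0.3875 0.0115] rpy [-9.010e+01 -2.000e-02  1.033e+02] gap 0.0072 F [ 0.3  0.2 -2.9] q [ 0.52  0.64  1.53 -0.    0.97 -1.28]
shift now-axes dx,dy,dz [-0.2  0.1  0.2]
turn ax,ay,az [0.1  0.1  0.02]  shift after turn [-0.2  0.1  0.2]
 shift mid-turn axes [-0.2  0.1  0.2]
```

Call:
servo_tool --moves '[{"ax":0,"ay":0,"az":0,"dx":0,"dy":0.8,"dz":0,"fingers":0},{"ax":0,"ay":0,"az":0,"dx":0,"dy":0,"dz":0,"fingers":0},{"ax":0,"ay":0,"az":0,"dx":0,"dy":0,"dz":0,"fingers":0},{"ax":0,"ay":0,"az":0,"dx":0,"dy":0,"dz":0,"fingers":10},{"ax":0,"ay":0,"az":0,"dx":0,"dy":0,"dz":0,"fingers":14},{"ax":0,"ay":0,"az":0,"dx":0,"dy":0,"dz":0,"fingers":24},{"ax":0,"ay":0,"az":0,"dx":0,"dy":0,"dz":0,"fingers":28},{"ax":0,"ay":0,"az":0,"dx":0,"dy":0,"dz":0,"fingers":28}]'

```text
t: 36.32
eef_pos: [0.541, 0.3884, 0.0125]
orientation: [-1.576, -0.001, 1.803]
wrist_force: [0.5, -0.2, -0.2]
finger_gap: 0.0276
```

```bash
python3 - <<'E'
from h import *
c,im=wshot('w25',1)
zoom('w25z',im,180,370,120,270,4)
go(.5393,.3873,.0114,np.radians(103.2))
E
```

```text
t 36.42 p [0.541  0.3883 0.0125] rpy [-9.028e+01 -7.000e-02  1.033e+02] gap 0.0282 F [-0.3 -0.2  0. ] q [ 0.52  0.64  1.53 -0.    0.97 -1.28]
shift now-axes dx,dy,dz [-0.6  1.1  1.9]
turn ax,ay,az [0.28 0.1  0.07]  shift after turn [-0.6  1.1  1.9]
 shift mid-turn axes [-0.6  1.1  1.9]
```

View pics/w25z.png

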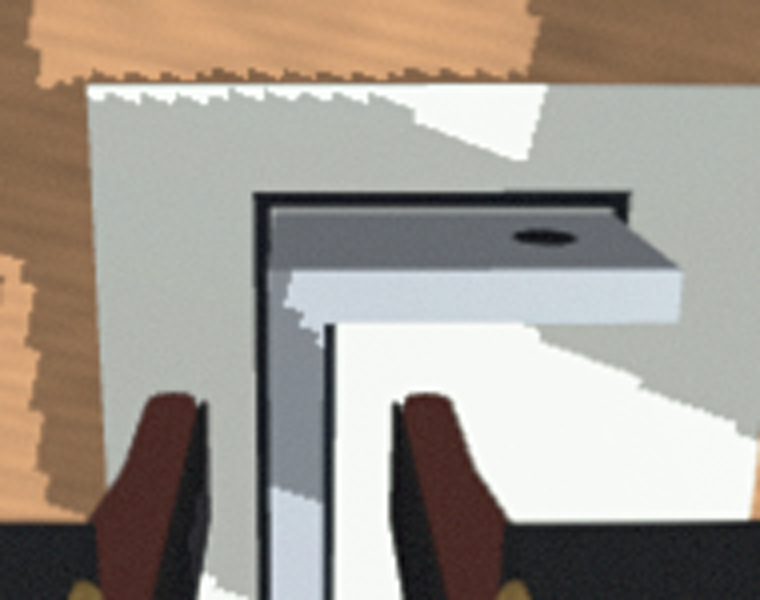

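Call:
servo_tool --moves '[{"ax":0,"ay":0,"az":0,"dx":0,"dy":-12,"dz":1.5,"fingers":28},{"ax":0,"ay":0,"az":0,"dx":0,"dy":-22,"dz":0,"fingers":28},{"ax":0,"ay":0,"az":0,"dx":0,"dy":-30,"dz":0,"fingers":28},{"ax":0,"ay":0,"az":0,"dx":0,"dy":-35,"dz":0,"fingers":28},{"ax":0,"ay":0,"az":0,"dx":-10,"dy":-30,"dz":0,"fingers":40},{"ax":0,"ay":4,"az":0,"dx":-25,"dy":-15,"dz":0,"fingers":85},{"ax":0,"ay":6,"az":0,"dx":-35,"dy":-5,"dz":0,"fingers":85},{"ax":0,"ay":6,"az":0,"dx":-38,"dy":0,"dz":4,"fingers":85}]'

```text
t: 37.08
eef_pos: [0.5504, 0.2846, 0.1732]
orientation: [-1.577, -0.005, 1.524]
wrist_force: [-0.0, -0.2, -0.5]
finger_gap: 0.0513
```

```bash
python3 - <<'E'
from h import *
go(.46,.0,.16,np.radians(20))
im=capture('top'); zoom('t26',im,130,390,130,260,3)
E
```

```text
t 37.08 p [0.5504 0.2846 0.1732] rpy [-90.38  -0.29  87.33] gap 0.0513 F [-0.  -0.2 -0.5] q [ 0.36  0.4   1.5   0.    1.23 -1.16]
shift now-axes dx,dy,dz [-288.6   11.2   77.1]
turn ax,ay,az [ 0.17 67.33  0.48]  shift after turn [-182.3   13.2 -236.5]
 shift mid-turn axes [-282.8   13.2  -95.8]
```

View pics/t26.png

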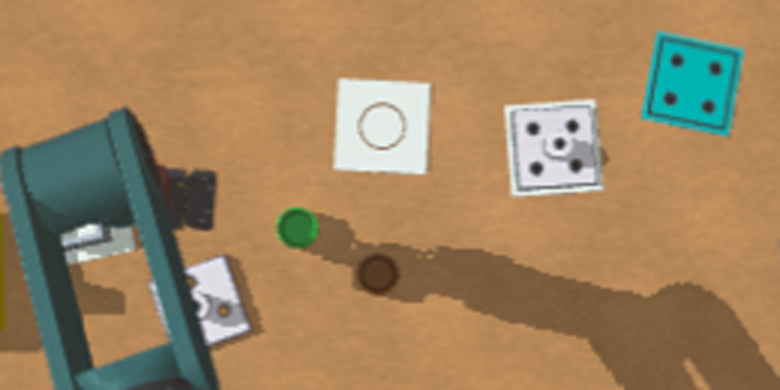

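Call:
servo_tool --moves '[{"ax":0,"ay":7,"az":0,"dx":-36,"dy":0,"dz":9,"fingers":85},{"ax":0,"ay":7,"az":0,"dx":-37,"dy":0,"dz":5,"fingers":85},{"ax":0,"ay":7,"az":0,"dx":-37,"dy":0,"dz":0,"fingers":85},{"ax":0,"ay":7,"az":0,"dx":-37,"dy":0,"dz":-4,"fingers":85},{"ax":0,"ay":7,"az":0,"dx":-36,"dy":0,"dz":-9,"fingers":85},{"ax":0,"ay":7,"az":0,"dx":-33,"dy":0,"dz":-13,"fingers":85},{"ax":0,"ay":7,"az":0,"dx":-25,"dy":0,"dz":-13,"fingers":85},{"ax":0,"ay":6,"az":0,"dx":-16,"dy":0,"dz":-11,"fingers":85}]'

```text
t: 37.8
eef_pos: [0.4652, 0.0142, 0.179]
orientation: [-1.577, -0.013, 0.537]
wrist_force: [-1.1, -0.9, -0.4]
finger_gap: 0.0851
```

```bash
python3 - <<'E'
from h import *
go(.467,.012,.12,np.radians(20))
E
```

```text
t 37.80 p [0.4652 0.0142 0.179 ] rpy [-90.35  -0.76  30.78] gap 0.0851 F [-1.1 -0.9 -0.4] q [-0.12  0.17  1.82  0.    1.13 -0.66]
shift now-axes dx,dy,dz [-0.4 59.  -2.4]
turn ax,ay,az [ 0.28 10.78  0.79]  shift after turn [ 0.9 59.  -2.6]
 shift mid-turn axes [ 0.7 59.  -2.7]
```

Call:
servo_tool --moves '[{"ax":0.3,"ay":6,"az":0.5,"dx":0,"dy":12,"dz":0,"fingers":85},{"ax":0,"ay":3,"az":0,"dx":0,"dy":15,"dz":0,"fingers":85},{"ax":0,"ay":0,"az":0,"dx":0,"dy":12,"dz":0,"fingers":85},{"ax":0,"ay":0,"az":0,"dx":0,"dy":0,"dz":0,"fingers":85},{"ax":0,"ay":0,"az":0,"dx":0,"dy":0,"dz":0,"fingers":85},{"ax":0,"ay":0,"az":0,"dx":0,"dy":0,"dz":0,"fingers":85},{"ax":0,"ay":0,"az":0,"dx":0,"dy":0,"dz":0,"fingers":85},{"ax":0,"ay":0,"az":0,"dx":0,"dy":0,"dz":0,"fingers":85}]'

```text
t: 38.47
eef_pos: [0.4647, 0.0096, 0.1456]
orientation: [-1.575, -0.01, 0.362]
wrist_force: [1.0, 0.1, 0.2]
finger_gap: 0.0847
```

```bash
python3 - <<'E'
from h import *
c,im=wshot('w27',1)
o=rect(c,im,.37,.57,-.09,.11,.042,3000); save('o27',o)
rects(['bowl_pad'],c,'wrist',.003)
rects(['bowl'],c,'wrist',.042)
go(.467,.012,.07,np.radians(20))
E
```

```text
bowl_pad 0.59 [403. 222.] ctr [669.9  12.6] size [117.4 128.7] ang 88.1
bowl 0.83 [258. 182.] ctr [467.8  12.2] size [52.8 57.9] ang 22.2
bowl 0.62 [352. 103.] ctr [526.4 117.2] size [56.6 57.3] ang 70.6
t 38.67 p [0.4645 0.0095 0.1452] rpy [-90.21  -0.55  20.75] gap 0.0851 F [-0.  -0.6 -0. ] q [-0.13  0.22  1.86  0.    1.05 -0.49]
shift now-axes dx,dy,dz [ 2.5 75.2  1.7]
turn ax,ay,az [0.21 0.75 0.55]  shift after turn [ 3.2 75.2  1.5]
 shift mid-turn axes [ 3.2 75.2  1.5]
```

View pics/w27.png

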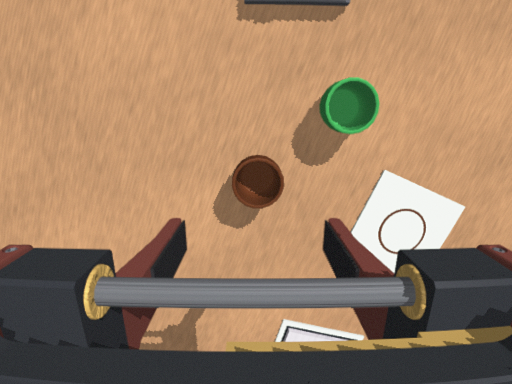

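View pics/o27.png

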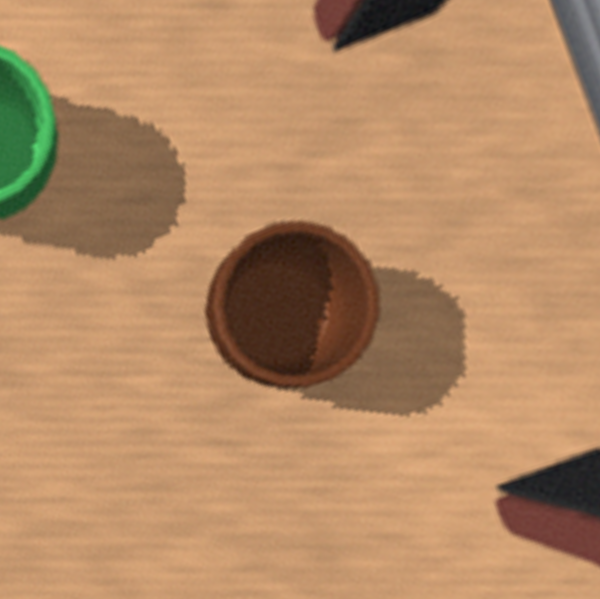

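```bash
python3 - <<'E'
from h import *
go(.4687,.0113,.012,np.radians(20.5))
E
```

```text
t 38.67 p [0.4645 0.0095 0.1452] rpy [-90.21  -0.55  20.75] gap 0.0851 F [-0.  -0.6 -0. ] q [-0.13  0.22  1.86  0.    1.05 -0.49]
shift now-axes dx,dy,dz [  3.2 133.2   0.7]
turn ax,ay,az [0.21 0.25 0.55]  shift after turn [  4.5 133.2   0.2]
 shift mid-turn axes [  4.5 133.2   0.2]
```

Call:
servo_tool --moves '[{"ax":0.2,"ay":0,"az":0.5,"dx":3.5,"dy":15,"dz":0.5,"fingers":85},{"ax":0,"ay":0,"az":0,"dx":0,"dy":25,"dz":0,"fingers":85},{"ax":0,"ay":0,"az":0,"dx":0,"dy":25,"dz":0,"fingers":85},{"ax":0,"ay":0,"az":0,"dx":0,"dy":15,"dz":0,"fingers":85},{"ax":0,"ay":0,"az":0,"dx":0,"dy":0,"dz":0,"fingers":85},{"ax":0,"ay":0,"az":0,"dx":0,"dy":0,"dz":0,"fingers":85},{"ax":0,"ay":0,"az":0,"dx":0,"dy":0,"dz":0,"fingers":85},{"ax":0,"ay":0,"az":0,"dx":0,"dy":0,"dz":0,"fingers":85}]'

```text
t: 39.33
eef_pos: [0.472, 0.0113, 0.0658]
orientation: [-1.574, -0.007, 0.363]
wrist_force: [-0.7, 0.4, 0.1]
finger_gap: 0.0851
```

```bash
python3 - <<'E'
from h import *
go(.4687,.0113,.012,np.radians(20.5))
E
```

```text
t 39.33 p [0.472  0.0113 0.0658] rpy [-90.19  -0.38  20.82] gap 0.0851 F [-0.7  0.4  0.1] q [-0.12  0.35  1.93  0.    0.86 -0.49]
shift now-axes dx,dy,dz [-3.4 53.8  1.4]
turn ax,ay,az [0.19 0.32 0.39]  shift after turn [-3.1 53.8  1.2]
 shift mid-turn axes [-3.1 53.8  1.2]
```

Call:
servo_tool --moves '[{"ax":0.2,"ay":0,"az":0.4,"dx":-4,"dy":12,"dz":1.3,"fingers":82},{"ax":0,"ay":0,"az":0,"dx":-1,"dy":20,"dz":0,"fingers":82},{"ax":0,"ay":0,"az":0,"dx":-1,"dy":16,"dz":0,"fingers":82},{"ax":0,"ay":0,"az":0,"dx":0,"dy":4,"dz":0,"fingers":82},{"ax":0,"ay":0,"az":0,"dx":0,"dy":0,"dz":0,"fingers":80},{"ax":0,"ay":0,"az":0,"dx":0,"dy":0,"dz":0,"fingers":80},{"ax":0,"ay":0,"az":0,"dx":0,"dy":0,"dz":0,"fingers":80},{"ax":0,"ay":0,"az":0,"dx":0,"dy":0,"dz":0,"fingers":80}]'

```text
t: 40.0
eef_pos: [0.4707, 0.0096, 0.016]
orientation: [-1.576, -0.009, 0.364]
wrist_force: [0.1, 0.1, -0.6]
finger_gap: 0.08
```

```bash
python3 - <<'E'
from h import *
go(.4687,.0113,.012,np.radians(20.5))
c,im=wshot('w28',1); zoom('w28z',im,160,350,130,280,4)
go(.4687,.0113,.012,np.radians(20.5))
E
```

```text
t 40.00 p [0.4707 0.0096 0.016 ] rpy [-90.27  -0.5   20.83] gap 0.0800 F [ 0.1  0.1 -0.6] q [-0.13  0.43  1.98 -0.    0.72 -0.49]
shift now-axes dx,dy,dz [-1.3  3.9  2.3]
turn ax,ay,az [0.27 0.33 0.5 ]  shift after turn [-1.3  4.   2.3]
 shift mid-turn axes [-1.3  4.   2.3]
t 40.10 p [0.4708 0.0096 0.016 ] rpy [-90.28  -0.52  20.83] gap 0.0797 F [-0.5 -0.1 -0.8] q [-0.13  0.43  1.98 -0.    0.72 -0.49]
shift now-axes dx,dy,dz [-1.4  4.   2.4]
turn ax,ay,az [0.28 0.33 0.52]  shift after turn [-1.4  4.   2.4]
 shift mid-turn axes [-1.4  4.   2.4]
```

View pics/w28z.png

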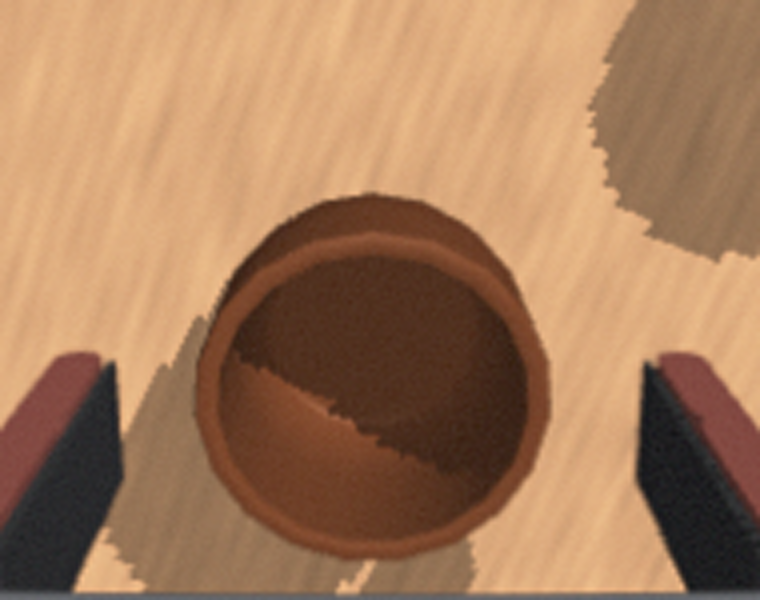

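Call:
servo_tool --moves '[{"ax":0.3,"ay":0,"az":0.5,"dx":-1.5,"dy":3,"dz":2.4,"fingers":78},{"ax":0,"ay":0,"az":0,"dx":0,"dy":0,"dz":0,"fingers":70},{"ax":0,"ay":0,"az":0,"dx":0,"dy":0,"dz":0,"fingers":60},{"ax":0,"ay":0,"az":0,"dx":0,"dy":0,"dz":0,"fingers":50},{"ax":0,"ay":0,"az":0,"dx":0,"dy":0,"dz":0,"fingers":45},{"ax":0,"ay":0,"az":0,"dx":0,"dy":0,"dz":0,"fingers":40},{"ax":0,"ay":0,"az":0,"dx":0,"dy":0,"dz":0,"fingers":40},{"ax":0,"ay":0,"az":0,"dx":0,"dy":0,"dz":0,"fingers":40}]' --newtons 35

```text
t: 40.77
eef_pos: [0.4694, 0.0114, 0.0139]
orientation: [-1.571, -0.002, 0.364]
wrist_force: [0.4, -0.2, -0.0]
finger_gap: 0.0529
```

```bash
python3 - <<'E'
from h import *
go(.4687,.0113,.012,np.radians(20.5))
E
```

```text
t 40.77 p [0.4694 0.0114 0.0139] rpy [-9.002e+01 -9.000e-02  2.085e+01] gap 0.0529 F [ 0.4 -0.2 -0. ] q [-0.12  0.44  1.98  0.    0.73 -0.49]
shift now-axes dx,dy,dz [-0.7  1.9  0.2]
turn ax,ay,az [0.02 0.35 0.09]  shift after turn [-0.7  1.9  0.1]
 shift mid-turn axes [-0.7  1.9  0.1]
```

Call:
servo_tool --moves '[{"ax":0,"ay":0,"az":0,"dx":0,"dy":-2,"dz":0,"fingers":40},{"ax":0,"ay":0,"az":0,"dx":0,"dy":-4,"dz":0,"fingers":40},{"ax":0,"ay":0,"az":0,"dx":0,"dy":-7,"dz":0,"fingers":40},{"ax":0,"ay":0,"az":0,"dx":0,"dy":-10,"dz":0,"fingers":40},{"ax":0,"ay":0,"az":0,"dx":0,"dy":-14,"dz":0,"fingers":40},{"ax":0,"ay":0,"az":0,"dx":0,"dy":-18,"dz":0,"fingers":40},{"ax":0,"ay":0,"az":0,"dx":0,"dy":-18,"dz":0,"fingers":40},{"ax":0,"ay":0,"az":0,"dx":0,"dy":-10,"dz":0,"fingers":40}]'

```text
t: 41.43
eef_pos: [0.4654, 0.0118, 0.1]
orientation: [-1.567, 0.006, 0.364]
wrist_force: [1.0, 0.3, -1.2]
finger_gap: 0.053
```

```bash
python3 - <<'E'
from h import *
c,im=wshot('w29',1)
go(.57,-.02,.15,np.radians(20.5))
E
```

```text
t 41.53 p [0.4664 0.0117 0.1001] rpy [-89.86   0.21  20.83] gap 0.0525 F [ 0.2  0.3 -1.8] q [-0.12  0.29  1.9   0.    0.95 -0.49]
shift now-axes dx,dy,dz [ 85.4 -50.4 -66.3]
turn ax,ay,az [-0.14  0.33 -0.21]  shift after turn [ 85.9 -49.9 -66. ]
 shift mid-turn axes [ 85.7 -49.9 -66.2]
```

View pics/w29.png

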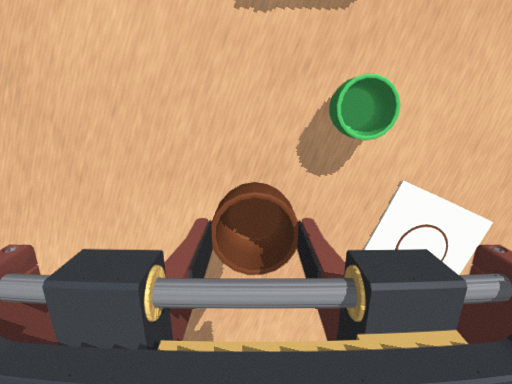

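```bash
python3 - <<'E'
from h import *
go(.57,-.04,.13,np.radians(20.5))
E
```

```text
t 41.53 p [0.4664 0.0117 0.1001] rpy [-89.86   0.21  20.83] gap 0.0525 F [ 0.2  0.3 -1.8] q [-0.12  0.29  1.9   0.    0.95 -0.49]
shift now-axes dx,dy,dz [ 78.3 -30.4 -85.1]
turn ax,ay,az [-0.14  0.33 -0.21]  shift after turn [ 78.9 -29.9 -84.7]
 shift mid-turn axes [ 78.7 -29.9 -84.9]
```

Call:
servo_tool --moves '[{"ax":0,"ay":0,"az":0,"dx":6,"dy":-4,"dz":-6,"fingers":40},{"ax":0,"ay":0,"az":0,"dx":14,"dy":-6,"dz":-14,"fingers":40},{"ax":0,"ay":0,"az":0,"dx":18,"dy":-8,"dz":-18,"fingers":40},{"ax":0,"ay":0,"az":0,"dx":18,"dy":-6,"dz":-18,"fingers":40},{"ax":0,"ay":0,"az":0,"dx":13,"dy":-4,"dz":-14,"fingers":40},{"ax":0,"ay":0,"az":0,"dx":6,"dy":0,"dz":-8,"fingers":40},{"ax":0,"ay":0,"az":0,"dx":0,"dy":0,"dz":0,"fingers":40},{"ax":0,"ay":0,"az":0,"dx":0,"dy":0,"dz":0,"fingers":40}]'

```text
t: 42.2
eef_pos: [0.5653, -0.037, 0.1239]
orientation: [-1.564, 0.012, 0.364]
wrist_force: [-0.7, -0.2, -2.3]
finger_gap: 0.0524
```

```bash
python3 - <<'E'
from h import *
c,im=wshot('w30',2)
o=rect(c,im,.57,.77,-.09,.11,.003,3000); save('o30',o)
s=bot.read_state(); R=Ro.from_euler('xyz',s['orientation']).as_matrix()
rects(['bowl_pad'],c,'wrist',.003)
for r in spotter.masks_of('bowl','wrist'):
    m=r['mask'].astype(np.uint8); print(r['conf'],r['uv'])
go(.667,.01,.08,np.radians(20.5))
zoom('w30z',im,180,340,150,290,4)
E
```

```text
bowl_pad 0.71 [358. 179.] ctr [669.7   8.5] size [125.3 125.9] ang 88.3
0.64 [255.2, 228.9]
t 42.45 p [ 0.5643 -0.0363  0.1245] rpy [-89.61   0.67  20.93] gap 0.0524 F [ 0.6  0.6 -2.1] q [-0.19  0.39  1.66 -0.    1.11 -0.55]
shift now-axes dx,dy,dz [113.   43.2   6.3]
turn ax,ay,az [-0.39  0.43 -0.67]  shift after turn [112.4  44.5   7.4]
 shift mid-turn axes [112.5  44.5   7. ]
```

View pics/o30.png

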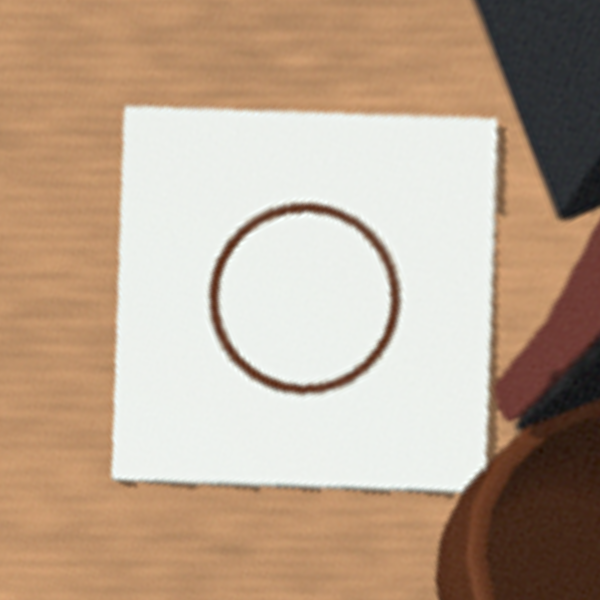

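View pics/w30z.png

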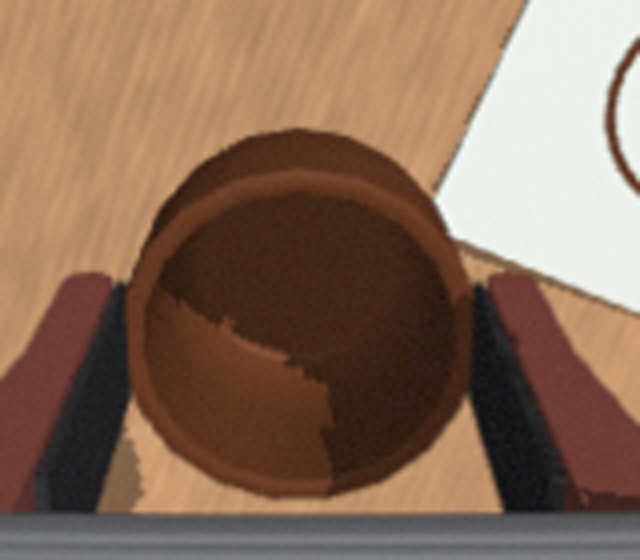

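```bash
python3 - <<'E'
from h import *
c,im=load('w30'); s=bot.read_state(); R=Ro.from_euler('xyz',s['orientation']).as_matrix()
b=(unproj(c,[[254.6,233.5]],s['eef_pos'][2]-.0139+.042)-s['eef_pos'])
print((b@R*1000).round(1), b.round(4))
t=np.array([.6706,.0081])-b[0,:2]; print(t)
go(t[0],t[1],.055,np.radians(20.9))
E
```

```text
[[ -0.2 -28.1   1.2]] [[-0.0002  0.001   0.0281]]
[0.67084163 0.00711242]
t 42.45 p [ 0.5643 -0.0363  0.1245] rpy [-89.61   0.67  20.93] gap 0.0524 F [ 0.6  0.6 -2.1] q [-0.19  0.39  1.66 -0.    1.11 -0.55]
shift now-axes dx,dy,dz [115.8  68.2   2.1]
turn ax,ay,az [-0.39  0.03 -0.67]  shift after turn [115.   69.5   2.6]
 shift mid-turn axes [115.   69.5   2.6]
```

Call:
servo_tool --moves '[{"ax":-0.4,"ay":0,"az":-0.6,"dx":8,"dy":4,"dz":1,"fingers":40},{"ax":0,"ay":0,"az":0,"dx":18,"dy":8,"dz":0,"fingers":40},{"ax":0,"ay":0,"az":0,"dx":24,"dy":12,"dz":0,"fingers":40},{"ax":0,"ay":0,"az":0,"dx":24,"dy":14,"dz":0,"fingers":40},{"ax":0,"ay":0,"az":0,"dx":20,"dy":12,"dz":0,"fingers":40},{"ax":0,"ay":0,"az":0,"dx":12,"dy":8,"dz":0,"fingers":40},{"ax":0,"ay":0,"az":0,"dx":6,"dy":4,"dz":0,"fingers":40},{"ax":0,"ay":0,"az":0,"dx":0,"dy":0,"dz":0,"fingers":40}]'

```text
t: 43.12
eef_pos: [0.6697, 0.0107, 0.059]
orientation: [-1.572, -0.001, 0.367]
wrist_force: [-1.0, -0.4, -2.4]
finger_gap: 0.053
```

```bash
python3 - <<'E'
from h import *
go(.6708,.0071,.035,np.radians(20.9))
E
```

```text
t 43.12 p [0.6697 0.0107 0.059 ] rpy [-9.006e+01 -7.000e-02  2.100e+01] gap 0.0530 F [-1.  -0.4 -2.4] q [-0.09  0.59  1.48 -0.    1.07 -0.45]
shift now-axes dx,dy,dz [-0.3 24.  -3.7]
turn ax,ay,az [0.06 0.1  0.07]  shift after turn [-0.3 24.  -3.7]
 shift mid-turn axes [-0.3 24.  -3.7]
```

Call:
servo_tool --moves '[{"ax":0,"ay":0,"az":0,"dx":0,"dy":8,"dz":-3.7,"fingers":40},{"ax":0,"ay":0,"az":0,"dx":0,"dy":9,"dz":0,"fingers":40},{"ax":0,"ay":0,"az":0,"dx":0,"dy":7,"dz":0,"fingers":40},{"ax":0,"ay":0,"az":0,"dx":0,"dy":0,"dz":0,"fingers":40},{"ax":0,"ay":0,"az":0,"dx":0,"dy":0,"dz":0,"fingers":40},{"ax":0,"ay":0,"az":0,"dx":0,"dy":0,"dz":0,"fingers":40},{"ax":0,"ay":0,"az":0,"dx":0,"dy":0,"dz":0,"fingers":40},{"ax":0,"ay":0,"az":0,"dx":0,"dy":0,"dz":0,"fingers":40}]'

```text
t: 43.78
eef_pos: [0.6669, 0.0053, 0.034]
orientation: [-1.571, 0.001, 0.365]
wrist_force: [-0.2, -0.7, -2.0]
finger_gap: 0.0525
```

```bash
python3 - <<'E'
from h import *
c,im=wshot('w31',1); zoom('w31z',im,160,350,110,270,4)
go(.6708,.0071,.0169,np.radians(20.9))
E
```

```text
t 43.88 p [0.6672 0.0053 0.0341] rpy [-9.004e+01  6.000e-02  2.093e+01] gap 0.0528 F [-0.   0.8 -0.9] q [-0.09  0.62  1.51 -0.    1.02 -0.46]
shift now-axes dx,dy,dz [ 4.1 17.2  0.4]
turn ax,ay,az [ 0.04  0.03 -0.06]  shift after turn [ 4.1 17.2  0.4]
 shift mid-turn axes [ 4.1 17.2  0.4]
```

View pics/w31z.png

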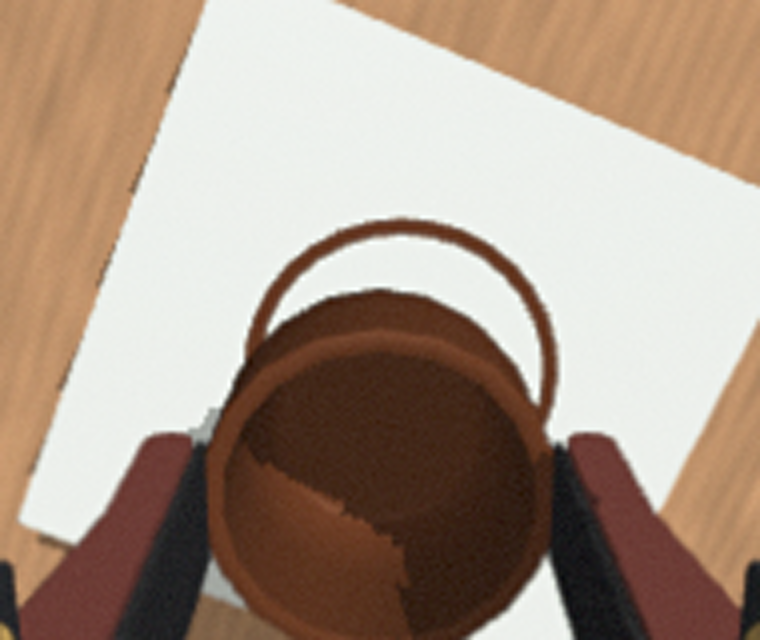

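Consistent: it needs dx +4. Next comes the correction and descent.

Call:
servo_tool --moves '[{"ax":0,"ay":0,"az":0,"dx":4,"dy":5,"dz":0.4,"fingers":40},{"ax":0,"ay":0,"az":0,"dx":0,"dy":5,"dz":0,"fingers":40},{"ax":0,"ay":0,"az":0,"dx":0,"dy":2,"dz":0,"fingers":40},{"ax":0,"ay":0,"az":0,"dx":0,"dy":0,"dz":0,"fingers":40},{"ax":0,"ay":0,"az":0,"dx":0,"dy":0,"dz":0,"fingers":40},{"ax":0,"ay":0,"az":0,"dx":0,"dy":0,"dz":0,"fingers":40},{"ax":0,"ay":0,"az":0,"dx":0,"dy":0,"dz":0,"fingers":40},{"ax":0,"ay":0,"az":0,"dx":0,"dy":0,"dz":0,"fingers":40}]'

```text
t: 44.55
eef_pos: [0.6717, 0.0076, 0.021]
orientation: [-1.572, 0.0, 0.366]
wrist_force: [1.0, -0.7, -1.0]
finger_gap: 0.0528
```

```bash
python3 - <<'E'
from h import *
go(.6708,.0071,.0169,np.radians(20.9))
E
```

```text
t 44.55 p [0.6717 0.0076 0.021 ] rpy [-9.006e+01  2.000e-02  2.095e+01] gap 0.0528 F [ 1.  -0.7 -1. ] q [-0.09  0.64  1.5  -0.    1.   -0.46]
shift now-axes dx,dy,dz [-1.   4.1 -0.1]
turn ax,ay,az [ 0.06  0.05 -0.02]  shift after turn [-1.   4.1 -0.1]
 shift mid-turn axes [-1.   4.1 -0.1]
```

Call:
servo_tool --moves '[{"ax":0,"ay":0,"az":0,"dx":-1,"dy":3,"dz":0,"fingers":40},{"ax":0,"ay":0,"az":0,"dx":0,"dy":0,"dz":0,"fingers":40},{"ax":0,"ay":0,"az":0,"dx":0,"dy":0,"dz":0,"fingers":40},{"ax":0,"ay":0,"az":0,"dx":0,"dy":0,"dz":0,"fingers":40},{"ax":0,"ay":0,"az":0,"dx":0,"dy":0,"dz":0,"fingers":40},{"ax":0,"ay":0,"az":0,"dx":0,"dy":0,"dz":0,"fingers":40},{"ax":0,"ay":0,"az":0,"dx":0,"dy":0,"dz":0,"fingers":40},{"ax":0,"ay":0,"az":0,"dx":0,"dy":0,"dz":0,"fingers":40}]'

```text
t: 45.22
eef_pos: [0.6708, 0.007, 0.0181]
orientation: [-1.572, -0.0, 0.366]
wrist_force: [-0.4, -0.4, -1.1]
finger_gap: 0.0523
```

```bash
python3 - <<'E'
from h import *
c,im=wshot('w32',1); zoom('w32z',im,160,350,110,270,4)
go(.6708,.0071,.0169,np.radians(20.9))
E
```

```text
t 45.32 p [0.6708 0.007  0.0181] rpy [-9.007e+01 -1.000e-02  2.095e+01] gap 0.0527 F [ 0.4 -0.3 -1.1] q [-0.09  0.64  1.51 -0.    0.99 -0.46]
shift now-axes dx,dy,dz [0.  1.2 0.1]
turn ax,ay,az [0.07 0.05 0.01]  shift after turn [0.  1.2 0.1]
 shift mid-turn axes [0.  1.2 0.1]
```

View pics/w32z.png

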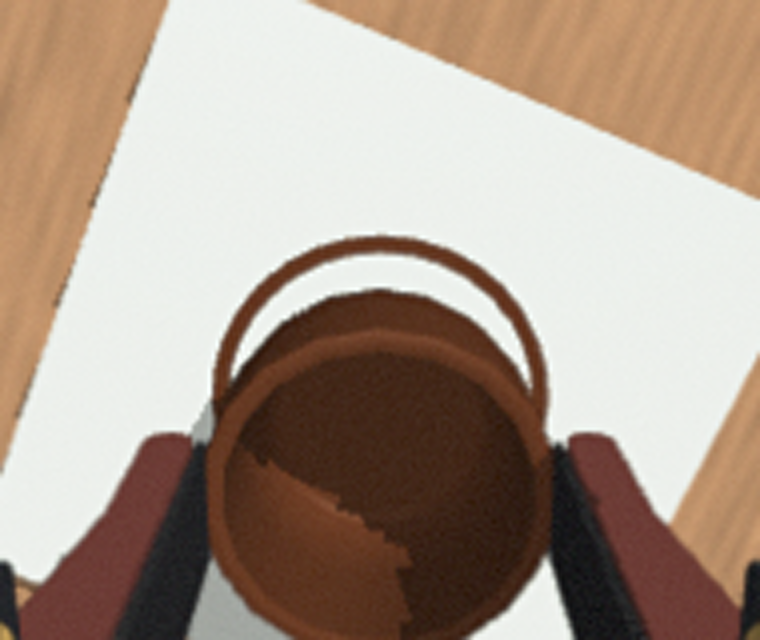

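```bash
python3 - <<'E'
from h import *
c,im=load('w32'); s=bot.read_state(); R=Ro.from_euler('xyz',s['orientation']).as_matrix()
f=lambda px,z: (((unproj(c,np.array(px)/4+[160,110],z)-s['eef_pos'])@R*1000).round(2))[:,[0,2]]
print('ring top, L, R',f([[381,236],[214,390],[548,390]],.003))
z0=s['eef_pos'][2]-.0139
print('bowl sil top at z20,30,42',f([[380,290],[380,290]],z0+.02),f([[380,328],[208,480],[551,480]],z0+.042))
E
```

```text
ring top, L, R [[  0.46  32.95]
 [-31.17   3.39]
 [ 32.08   3.33]]
bowl sil top at z20,30,42 [[ 0.25 27.95]
 [ 0.25 27.95]] [[  0.22  27.52]
 [-26.11   3.41]
 [ 26.36   3.36]]
```

Call:
servo_tool --moves '[{"ax":0,"ay":0,"az":0,"dx":0.3,"dy":1,"dz":0.6,"fingers":40},{"ax":0,"ay":0,"az":0,"dx":0,"dy":0,"dz":0,"fingers":40},{"ax":0,"ay":0,"az":0,"dx":0,"dy":0,"dz":0,"fingers":40},{"ax":0,"ay":0,"az":0,"dx":0,"dy":0,"dz":0,"fingers":56},{"ax":0,"ay":0,"az":0,"dx":0,"dy":0,"dz":0,"fingers":62},{"ax":0,"ay":0,"az":0,"dx":0,"dy":0,"dz":0,"fingers":74},{"ax":0,"ay":0,"az":0,"dx":0,"dy":0,"dz":0,"fingers":80},{"ax":0,"ay":0,"az":0,"dx":0,"dy":0,"dz":0,"fingers":80}]'

```text
t: 45.98
eef_pos: [0.6718, 0.0077, 0.0179]
orientation: [-1.573, -0.002, 0.366]
wrist_force: [0.2, 0.7, 0.3]
finger_gap: 0.078
```

```bash
python3 - <<'E'
from h import *
c,im=wshot('w33',1); zoom('w33z',im,160,350,110,270,4)
go(.6708,.0071,.0169,np.radians(20.9))
E
```

```text
t 46.08 p [0.6719 0.0077 0.0179] rpy [-90.12  -0.11  20.95] gap 0.0797 F [-0.4 -0.6 -0.5] q [-0.09  0.64  1.51 -0.    0.99 -0.46]
shift now-axes dx,dy,dz [-1.2  1.  -0.2]
turn ax,ay,az [0.12 0.05 0.11]  shift after turn [-1.2  1.  -0.2]
 shift mid-turn axes [-1.2  1.  -0.2]
```

View pics/w33z.png

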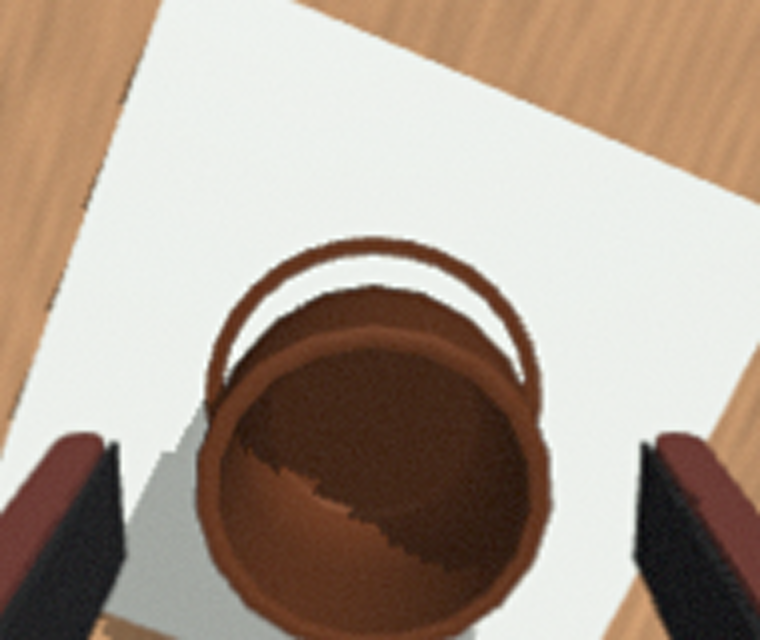

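Call:
servo_tool --moves '[{"ax":0,"ay":0,"az":0,"dx":-1,"dy":-10,"dz":0,"fingers":82},{"ax":0,"ay":0,"az":0,"dx":0,"dy":-20,"dz":0,"fingers":82},{"ax":0,"ay":0,"az":0,"dx":0,"dy":-30,"dz":0,"fingers":82},{"ax":0,"ay":0,"az":0,"dx":0,"dy":-35,"dz":0,"fingers":82},{"ax":0,"ay":0,"az":0,"dx":0,"dy":-35,"dz":0,"fingers":82},{"ax":0,"ay":0,"az":0,"dx":0,"dy":-30,"dz":0,"fingers":82},{"ax":0,"ay":0,"az":0,"dx":0,"dy":-15,"dz":0,"fingers":82},{"ax":0,"ay":0,"az":0,"dx":0,"dy":0,"dz":0,"fingers":82}]'

```text
t: 46.75
eef_pos: [0.668, 0.0076, 0.2034]
orientation: [-1.571, 0.002, 0.366]
wrist_force: [0.5, 0.2, -0.4]
finger_gap: 0.0821
```

```bash
python3 - <<'E'
from h import *
c,im=wshot('w34',3)
o=rect(c,im,.57,.77,-.09,.11,.003,3000); save('o34',o)
im=capture('top'); save('t34',im); im=capture('scene'); zoom('s34',im,80,470,130,250,2)
go(.6708,.0071,.2,np.radians(20.9))
E
```

```text
t 47.05 p [0.664  0.0079 0.1959] rpy [-89.73   0.71  20.94] gap 0.0823 F [ 1.3 -0.  -0.2] q [-0.09  0.46  1.35 -0.    1.35 -0.46]
shift now-axes dx,dy,dz [ 6.  -4.2 -3.1]
turn ax,ay,az [-0.27  0.04 -0.71]  shift after turn [ 6.  -4.1 -3.1]
 shift mid-turn axes [ 6.  -4.1 -3.1]
```

View pics/w34.png

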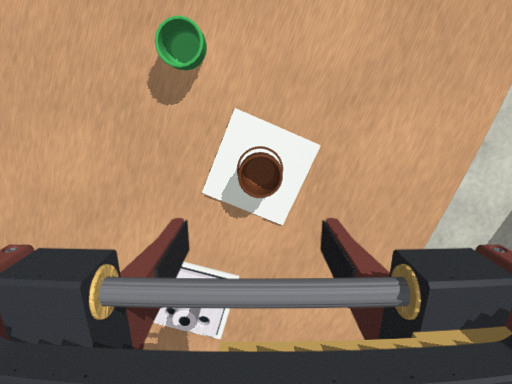

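View pics/t34.png

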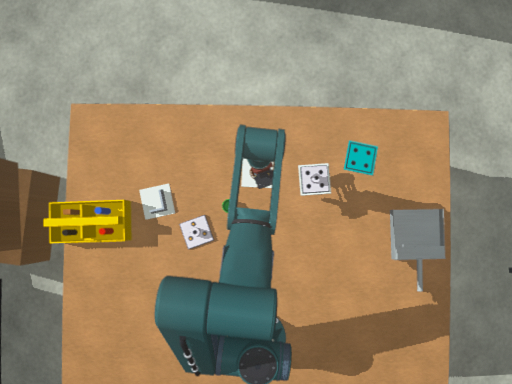

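View pics/s34.png

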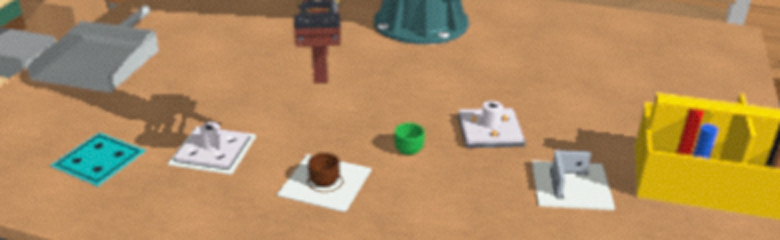

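View pics/o34.png

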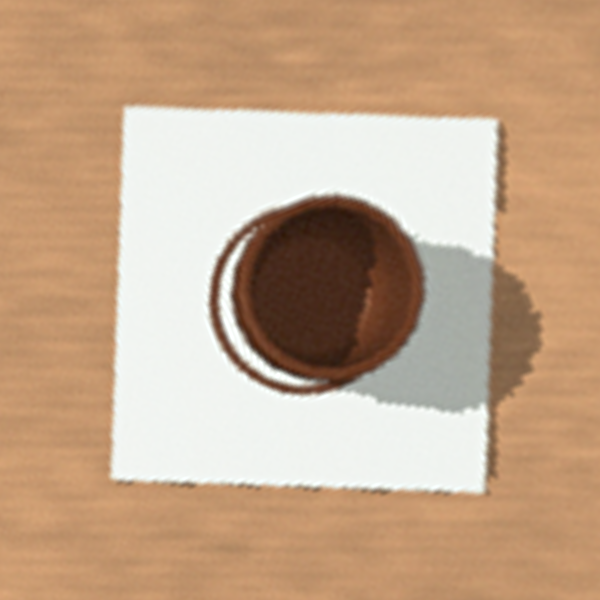

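```bash
python3 - <<'E'
from h import *
c,im=load('w34')
o=rect(c,im,.57,.77,-.09,.11,.045,4000)
save('o34b',o)
# brown/dark mask -> rim circle
hsv=cv2.cvtColor(o,cv2.COLOR_RGB2HSV)
g=cv2.cvtColor(o,cv2.COLOR_RGB2GRAY)
m=((g<110)&(hsv[...,1]>90)).astype(np.uint8)
m=cv2.morphologyEx(m,cv2.MORPH_OPEN,np.ones((15,15),np.uint8))
ct=max(cv2.findContours(m,cv2.RETR_EXTERNAL,cv2.CHAIN_APPROX_NONE)[0],key=cv2.contourArea)
(x,y),r=cv2.minEnclosingCircle(ct); e=cv2.fitEllipse(ct)
print('rim',.77-y/4000,.11-x/4000,r/4, 'ell',.77-e[0][1]/4000,.11-e[0][0]/4000,np.array(e[1])/4)
E
```

```text
rim 0.6700492553710937 0.009611442565917963 28.880502700805664 ell 0.6700620498657227 0.008917999267578122 [54.44703293 55.67947388]
```

View pics/o34b.png

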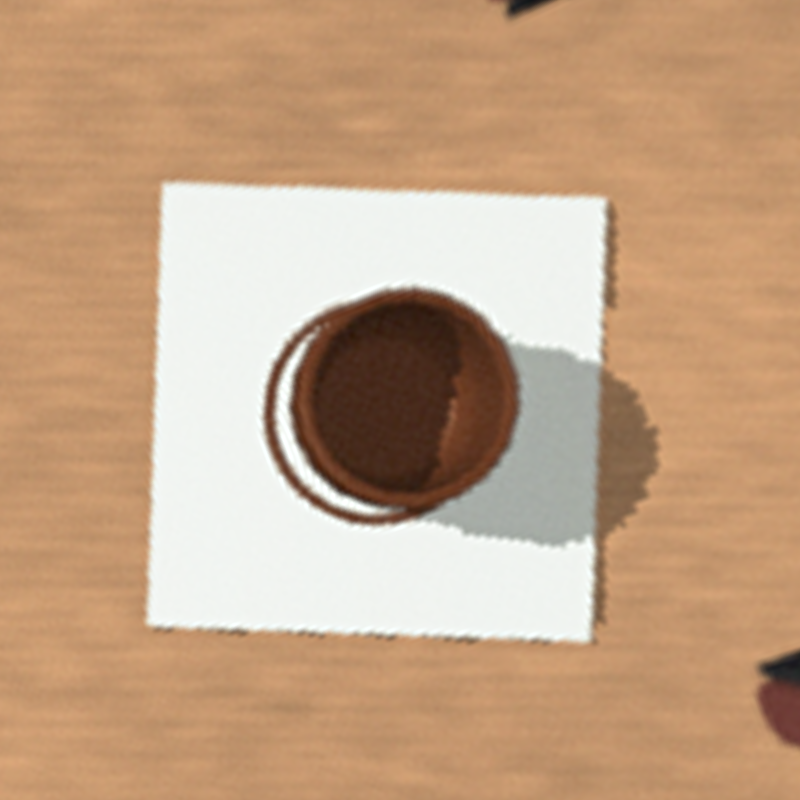

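```bash
python3 - <<'E'
from h import *
im=cv2.imread('pics/t34.png')[:,:,::-1]
a=cv2.resize(im[175:255,130:230],None,fx=5,fy=5,interpolation=cv2.INTER_CUBIC)
save('t34z',a)
s=cv2.imread('pics/s34.png')[:,:,::-1]
c=cam('top')
o=rect(c,im,.33,.66,.14,.54,.01,1800); save('o34t',o)
E
```

```text
(no output)
```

View pics/t34z.png

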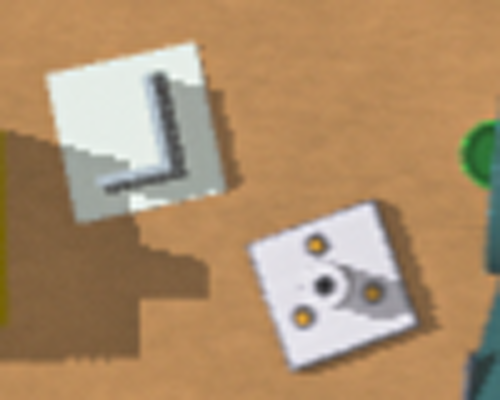

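```bash
python3 - <<'E'
from rig import bot
print(bot.read_state()['t'], bot.job_done())
E
```

```text
the job is handed in; nothing more can be done
47.05 None
```

All four parts are placed in the order asked, and the job was handed in at 47 s of the 128 s allowed.

- **Three-hole flange:** it is down over the studs. All three studs show through the holes in the wrist and top pictures.
- **Four-hole flange:** it sits inside its square outline with the dots centred in the holes.
- **Bracket:** it stands upright inside its L outline, turned to match. I judged this by eye in the wrist and top pictures.
- **Brown bowl:** its rim centre measures within about 1 mm of the ring centre.

**Left alone:** I did not touch the caddy, dustpan, green bowl or turquoise pad. The gripper ended open, about 0.2 m above the bench and clear of everything.

**What went wrong:** my first grip on the three-hole flange slipped off at 30 N. The flange barely moved, and I regripped at up to 58 N.

**What disagreed:** the top and wrist cameras differed by 2–4 mm on pad positions. I relied on the wrist camera, checking each part against its markings just before release. I had no direct height measurement of the seated three-hole flange. That it is fully down is judged from the pictures and from the load coming off the wrist when I released it.

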